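# Before-and-after pictures of the egg cups

## Task

Take the before-and-after pictures of the wooden egg cups for the shop. First, while the cups still stand mouth-down, tilt the stick of the camera remote well over towards its green dot, hold it there for a good second (the camera takes its picture then) and let it spring back upright. Then turn every cup that is there mouth-up, standing on the grey photo mat, set one wooden egg in each, and only then tilt the stick well over towards the orange dot, hold it for a good second and let it go; leave cups and eggs standing, and do not knock over the glue stick or the handled stamp.

Things in the scene. Friction and masses are not known exactly. Their poses are not given: they have to be found in the camera images.
- photo_mat: grey felt photo mat, fixed, 220 mm (its x) by 400 mm (its y), 3 mm thick; origin: centre of its underside. Tall shelving stands about 0.2 m beyond its left end: no room there for a hand leaning far to the left
- egg_cup_1_centre (a point): centre of a square beech egg cup (two or three are there), 56 x 56 mm, 46 mm along its axis, 90 g, four flat sides it can lie on; a round hollow, 48 mm across, 21 mm deep, opens at the mouth end, which has a blue band outside; the foot end is flat. Its z axis points from mouth to foot: up while mouth-down (as at the start, on the mat), down once mouth-up; x and y are square to the sides
- egg_cup_2_centre (a point): centre of a square beech egg cup (two or three are there), 56 x 56 mm, 46 mm along its axis, 90 g, four flat sides it can lie on; a round hollow, 48 mm across, 21 mm deep, opens at the mouth end, which has a blue band outside; the foot end is flat. Its z axis points from mouth to foot: up while mouth-down (as at the start, on the mat), down once mouth-up; x and y are square to the sides
- egg_cup_3_centre (a point): centre of a square beech egg cup (two or three are there), 56 x 56 mm, 46 mm along its axis, 90 g, four flat sides it can lie on; a round hollow, 48 mm across, 21 mm deep, opens at the mouth end, which has a blue band outside; the foot end is flat. Its z axis points from mouth to foot: up while mouth-down (as at the start, on the mat), down once mouth-up; x and y are square to the sides
- wood_egg_1_centre (a point): centre (half-way up) of a turned wooden egg, 57 mm high, 43 mm across at the belly (about 25 mm up), 35 g, standing upright on a small flat foot (z axis up) on the table, to the left of a 30 mm thick white drawing pad; any egg may go in any cup, an egg too many stays where it is. Seated in a mouth-up cup, its centre is about 30 mm above the cup's centre
- wood_egg_2_centre (a point): centre (half-way up) of a turned wooden egg, 57 mm high, 43 mm across at the belly (about 25 mm up), 35 g, standing upright on a small flat foot (z axis up) on the table, to the left of a 30 mm thick white drawing pad; any egg may go in any cup, an egg too many stays where it is. Seated in a mouth-up cup, its centre is about 30 mm above the cup's centre
- wood_egg_3_centre (a point): centre (half-way up) of a turned wooden egg, 57 mm high, 43 mm across at the belly (about 25 mm up), 35 g, standing upright on a small flat foot (z axis up) on the table, to the left of a 30 mm thick white drawing pad; any egg may go in any cup, an egg too many stays where it is. Seated in a mouth-up cup, its centre is about 30 mm above the cup's centre
- remote: camera remote, fixed to the table: black box 84 x 84 x 25 mm with a thumb stick standing up in the middle; origin: centre of its underside; the green dot lies on its +y side, the orange dot on its -y side. The camera that it turns stands well behind the mat, out of the way
- green_dot (a point): green dot, 11 mm, on top of the remote, 36.5 mm from its middle
- orange_dot (a point): orange dot, 11 mm, on top of the remote, opposite to the green one
- stick_grip (a point): the stick's black rubber grip, a round cylinder 18 mm across and 32 mm long, whose top is 98 mm above the table; this point is on its axis, 86 mm above the table when upright. The stick pivots 30 mm above the table (56 mm below this point)
- stick_lr (a joint): tilt of the stick towards the green dot (positive) or the orange dot (negative), rad; stops at +0.42 and -0.42; a spring of 0.5 N m/rad brings it back to 0; counts as well over beyond 0.28
- stick_fb (a joint): tilt of the stick across that, towards the remote's +x (positive) or -x side, rad; same stops and spring; keep it within 0.15 of 0 while tilting to a dot
- cabinet_front (a point): middle of the top front edge of the fixed dark drawer cabinet behind the mat: 200 mm wide, 72 mm high, its front about along y, with a stack of grey slates on it up to 110 mm high that begins about 35 mm behind this edge; a hand leaning over it needs room
- glue_stick: grey-green glue stick, loose, standing, 27 mm across, 87 mm high; origin: centre of its underside; leave standing
- handle_stamp: turned beech stamp with a round handle, loose, standing, 32 x 39 mm, 74 mm high; origin: centre of its underside; leave standing

How it is judged:
By the outcome, as a careful person would: the job done as asked, in the order asked, and still so for the second after the job is handed in, with the robot touching nothing.
Of egg_cup_1, egg_cup_2, egg_cup_3 only 2 to 3 are there at a start; the rules pass over those that are not, and their reading is None.
At some moment in a run one of egg_cup_1, egg_cup_2, egg_cup_3 may be knocked a few centimetres aside while the robot is not near it.
It also fails if it takes over 210 s, if anything falls off the work surface, if the arm or the gripper's body presses on something with over 40 N, if the wrist force passes 120 N, or if a joint passes its speed limit or range.

## Robot

A 6-joint arm with a two-finger parallel gripper is mounted at the origin on the work surface; the furniture and walls round the work are solid. World frame = base frame: x ahead of the robot, y to its left, z up, the work surface at z = 0. Lengths are in m, angles in rad, forces in N, time in s.
With the tool pointing down it reaches from about 0.35 to 0.775 m from the base axis. Payload 7.3 kg.
Tool frame: the origin (TCP) lies midway between the tips of the shut fingers; the grasp point (between the pads) lies 19 mm behind it (robot.grip_depth is the z of the grasp point in the tool frame, in m); z points along the fingers, y is the line along which they close (so a half turn about z gives the same grasp; the last joint's range is limited). The gripper opens to 92 mm and grips with 3 to 60 N. Pads are 19 mm wide; open, the fingers measure 130 mm over their backs; the gripper's body (75 mm by 190 mm) begins 47 mm behind the grasp point.
Start: joints at [-1.314, 0.342, 1.524, -0, 1.275, -0.146], TCP at [0.206, -0.483, 0.227] pointing down, gripper open.
Joint ranges: [-2.53, 2.53], [-0.77, 2.02], [0.04, 2.7], [-1, 4.14], [0.28, 2.66], [-3.11, 3.11]. Speed limits (rad/s): [2.57, 2.57, 3.14, 3.14, 3.14, 3.14].

## Interface

Orientations are given as [roll, pitch, yaw] about the fixed x, y, z axes, in that order (R = Rz(yaw) Ry(pitch) Rx(roll)).
In Python, from cell import robot, viewer gives the robot as it stands.
- The arm moves only by the tool step_arm, never from a script. Its argument "increments" is a list of rows, each an object with "delta_pos": the shift along the tool's x, y, z in cm, a list of three; "dr": the turn, a rotation vector about the tool's x, y, z in degrees, a list of three; "fingers": the closure, from -1 (fully open) to 1 (shut), so that 0 is half open. In form: [{"delta_pos": [tx, ty, tz], "dr": [wx, wy, wz], "fingers": fingers}, ...]. A call has exactly 5 rows; each row is the pose to reach, as a shift and turn from the pose commanded when the call began, along the tool's axes at that moment; what a row does not reach only later rows make up. A row lasts 1/8 s, in which the tool goes at most 62.5 mm and 10.7 degrees, less where a joint would pass 70% of its speed; a pose out of reach is approached as far as the arm can. A call with a gripper value outside its range is refused whole. The fingers move at their own pace and stop on an object; "newtons" is the grip in N (left out, the last holds). Time passes only in rows, so rows that repeat a pose let the fingers close, or fill a call up. It gives the time, the measured TCP pose, the force, the opening and the grip force at its end, in the units of the state.
- robot.observe(): the state, without advancing time (a new reading comes with each control period).
- viewer.read_camera(name): name is "side" or "top"; returns the picture (384x512x3 uint8, red, green, blue); there is no depth.
- viewer.camera_params(name): a dict with "K" (3x3 intrinsics, pixels), "k1" (the pictures are not rectified: a ray, as slopes to the right and down, at radius r is drawn at 1 + k1 r^2 times it, then the intrinsics apply), "T" (4x4, takes a point from camera to world coordinates). Camera axes: x right, y down, z forward; pixel columns grow to the right and rows downward; lengths in m; the calibration is good to about 2 mm. A picture is of the moment at which its call begins. camera_params takes no time and is no camera call.
- robot.hand_in(): hands the job in; it is judged then, once.
The state is a dict: "time": time; "qpos": joint angles; "qvel": joint speeds; "joint_efforts": joint torques, N m; "tool_pos": TCP position; "tool_rot": TCP orientation; "contact_force": force on the tool from outside, world axes, zero at the start; "torque": the same for the moment, N m; "opening": finger opening in m; "grip_force": force on a finger pad.
Only numpy, scipy, OpenCV 4.12 (cv2) and the standard library are available. Lean on these libraries where they do the work, as an engineer would, in place of code of your own. Each camera call takes 0.05 s, during which the arm holds its last target. There are 200 camera calls.

## Working session

There is one attempt and no reset: what is moved stays moved. The work goes in short steps, Python scripts to look and compute and a tool call to move; the robot and the scene stay as the last step left them, time stands still between calls to the robot, and variables do not carry over. Pictures are saved under pics/ and viewed, at most 15 in all, crops included, and the job is handed in when it is done.

Besides the shell and the picture viewer there is one more tool, called after "Emit:" as name(argument=value, ...) on one line, values as JSON. step_arm: Moves the arm, as the interface text tells. Its arguments: {"type":"object","properties":{"increments":{"type":"array"},"newtons":{"type":"number"}},"required":["increments"]}

```bash
ls; mkdir -p pics; python3 - <<'E'
from cell import robot, viewer
import cv2
for n in("top","side"):
    im=viewer.read_camera(n); cv2.imwrite(f"pics/{n}0.png",cv2.resize(im[:,:,::-1],(800,600),interpolation=cv2.INTER_CUBIC))
    p=viewer.camera_params(n); print(n,p)
print(robot.observe(), robot.grip_depth)
E
```

```text
pics
top {'K': array([[387.21479628,   0.        , 255.06366762],
       [  0.        , 387.21479628, 189.34141918],
       [  0.        ,   0.        ,   1.        ]]), 'k1': -0.09075676049472906, 'T': array([[ 0.02021256, -0.99558906,  0.09161814,  0.47527714],
       [-0.99978592, -0.02053282, -0.00255421,  0.02861914],
       [ 0.00442412, -0.09154689, -0.99579094,  1.21690269],
       [ 0.        ,  0.        ,  0.        ,  1.        ]])}
side {'K': array([[461.96026397,   0.        , 254.81819932],
       [  0.        , 461.96026397, 187.9005046 ],
       [  0.        ,   0.        ,   1.        ]]), 'k1': -0.14453400919888446, 'T': array([[ 0.99550226, -0.04049044,  0.08564909,  0.48303663],
       [-0.0943247 , -0.50794739,  0.8562081 , -1.03717782],
       [ 0.00883699, -0.86043592, -0.50948202,  0.68129917],
       [ 0.        ,  0.        ,  0.        ,  1.        ]])}
{'time': 0.1, 'qpos': array([-1.31401972e+00,  3.42677247e-01,  1.52489689e+00,  7.05960116e-06,
        1.27533909e+00, -1.45990620e-01]), 'qvel': array([ 1.23246242e-04,  4.94043590e-05, -3.33894348e-03, -1.92339835e-03,
        6.13814435e-04, -4.83879547e-04]), 'joint_efforts': array([ 1.21259967e-03, -4.32006848e+01, -2.44693476e+01,  7.18639302e-02,
        5.26133215e-02, -4.95519964e-05]), 'tool_pos': array([ 0.20572364, -0.48265299,  0.22611046]), 'tool_rot': array([-3.14028711e+00, -1.98786957e-04,  4.02765035e-01]), 'contact_force': array([-0.78987149,  0.09652474,  0.17069945]), 'torque': array([-0.00327343,  0.01505743,  0.02292284]), 'grip_force': 0.0, 'opening': 0.09193513539101011} -0.0188
```

View pics/top0.png

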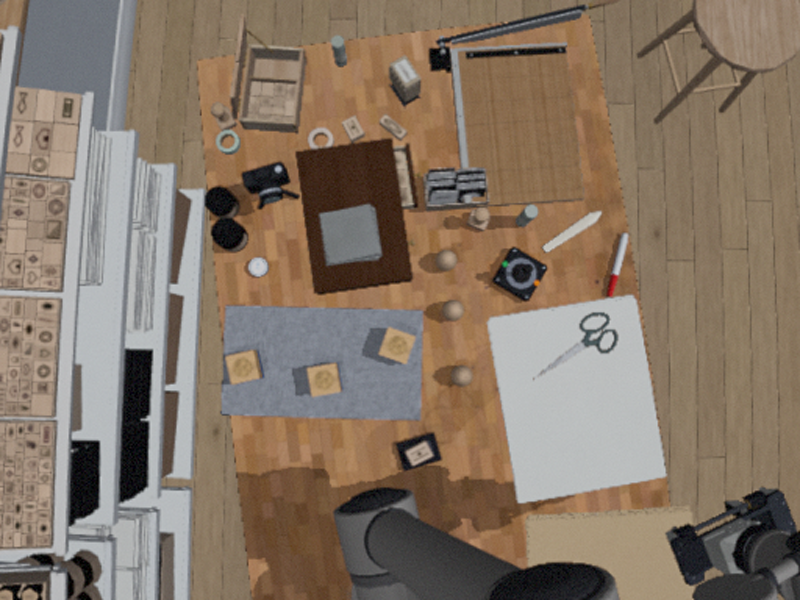

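View pics/side0.png

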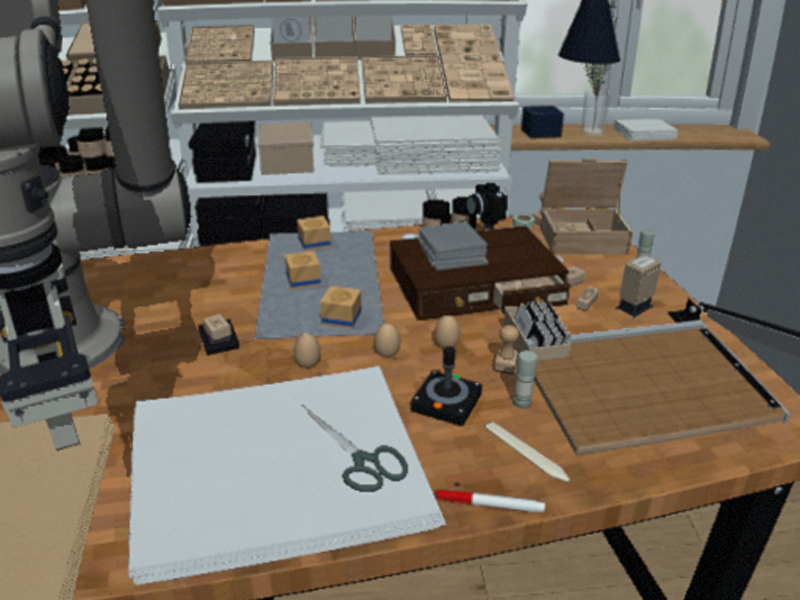

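The top view shows three mouth-down cups at (243,366), (323,379) and (396,345), eggs at (447,260), (453,310) and (461,376), and the remote at (520,273) with its green dot up-left and orange dot down-right. The side view agrees, and the stamp and glue stick stand just behind the remote.

```bash
cat > h.py <<'E'
import numpy as np, cv2
from cell import robot, viewer
from scipy.spatial.transform import Rotation as R
def px2w(cam,uv,z,s=1.5625):
    p=viewer.camera_params(cam); uv=np.array(uv,float).reshape(-1,1,2)/s
    n=cv2.undistortPoints(uv,p["K"],np.array([p["k1"],0,0,0,0.]))[:,0]
    d=np.c_[n,np.ones(len(n))]@p["T"][:3,:3].T; o=p["T"][:3,3]
    return o+d*((np.broadcast_to(z,len(n))-o[2])/d[:,2])[:,None]
def w2px(cam,P,s=1.5625):
    p=viewer.camera_params(cam); Ti=np.linalg.inv(p["T"])
    q=cv2.projectPoints(np.array(P,float).reshape(-1,3),cv2.Rodrigues(Ti[:3,:3])[0],Ti[:3,3],p["K"],np.array([p["k1"],0,0,0,0.]))[0]
    return q[:,0]*s
def snap(cam,name,c=None,half=None,scale=None):
    im=viewer.read_camera(cam)[:,:,::-1]
    if c is not None:
        x0,y0=int(c[0]-half[0]),int(c[1]-half[1]); x0=max(x0,0);y0=max(y0,0)
        im=im[y0:y0+2*half[1],x0:x0+2*half[0]]; print("crop origin",x0,y0,"scale",scale)
        im=cv2.resize(im,None,fx=scale,fy=scale,interpolation=cv2.INTER_CUBIC)
    else: im=cv2.resize(im,(800,600),interpolation=cv2.INTER_CUBIC)
    cv2.imwrite(f"pics/{name}.png",im)
def goto(pos,Rm):
    """delta from present commanded(measured) pose in tool axes: cm, rotvec deg"""
    o=robot.observe(); Rc=R.from_euler('xyz',o['tool_rot'])
    d=Rc.inv().apply(np.array(pos)-o['tool_pos'])*100
    w=(Rc.inv()*Rm).as_rotvec(degrees=True)
    print("dpos",d.round(2),"dr",w.round(1)); return d,w
E
python3 - <<'E'
from h import *
np.set_printoptions(precision=4,suppress=True)
print("mat",px2w("top",[(225,307),(422,311),(420,418),(222,413)],.003))
print("cups",px2w("top",[(243,366),(323,379),(396,345)],.049))
print("eggs",px2w("top",[(447,260),(453,310),(461,376)],.035))
print("remote corners",px2w("top",[(515,247),(546,267),(526,299),(494,280)],.025))
print("dots g,o",px2w("top",[(505,264),(537,284)],.025), "side",px2w("side",[(456,378),(438,405)],.025))
print("stick top side",px2w("side",[(449,349)],.098))
print("glue base side",px2w("side",[(524,403)],.0),"stamp base",px2w("side",[(506,368)],0), "top", px2w("top",[(527,212),(479,214)],.08))
print("cab front",px2w("top",[(315,292),(411,278),(391,140),(297,153)],.072))
print("slates",px2w("top",[(327,265),(382,258)],.11))
print("pad",px2w("top",[(489,319),(635,296),(519,501)],.03))
print("box", px2w("top",[(425,205),(487,203)],.05))
im=cv2.imread("pics/top0.png"); b=cv2.resize(im[290:430,210:480],None,fx=2.9,fy=2.9,interpolation=cv2.INTER_CUBIC); c=cv2.resize(im[190:310,410:570],(783,587),interpolation=cv2.INTER_CUBIC)
cv2.imwrite("pics/c1.png",b)
E
```

```text
mat [[ 0.5571  0.3763  0.003 ]
 [ 0.5573 -0.0223  0.003 ]
 [ 0.3443 -0.022   0.003 ]
 [ 0.3445  0.3737  0.003 ]]
cups [[0.4406 0.323  0.049 ]
 [0.4195 0.1673 0.049 ]
 [0.4876 0.0286 0.049 ]]
eggs [[ 0.6571 -0.0687  0.035 ]
 [ 0.5584 -0.0817  0.035 ]
 [ 0.4301 -0.099   0.035 ]]
remote corners [[ 0.688  -0.2057  0.025 ]
 [ 0.649  -0.2682  0.025 ]
 [ 0.5839 -0.2278  0.025 ]
 [ 0.6205 -0.1637  0.025 ]]
dots g,o [[ 0.6531 -0.1856  0.025 ]
 [ 0.6143 -0.2499  0.025 ]] side [[ 0.6563 -0.1878  0.025 ]
 [ 0.6205 -0.2481  0.025 ]]
stick top side [[ 0.638 -0.215  0.098]]
glue base side [[ 0.7541 -0.2252  0.    ]] stamp base [[ 0.7464 -0.1367  0.    ]] top [[ 0.747  -0.2182  0.08  ]
 [ 0.7407 -0.1254  0.08  ]]
cab front [[0.5847 0.1848 0.072 ]
 [0.6153 0.0026 0.072 ]
 [0.8868 0.0466 0.072 ]
 [0.8571 0.23   0.072 ]]
slates [[0.6316 0.1591 0.11  ]
 [0.6467 0.0578 0.11  ]]
pad [[ 0.5424 -0.1534  0.03  ]
 [ 0.5939 -0.4477  0.03  ]
 [ 0.1898 -0.2161  0.03  ]]
box [[ 0.7633 -0.0228  0.05  ]
 [ 0.7703 -0.1453  0.05  ]]
```

View pics/c1.png

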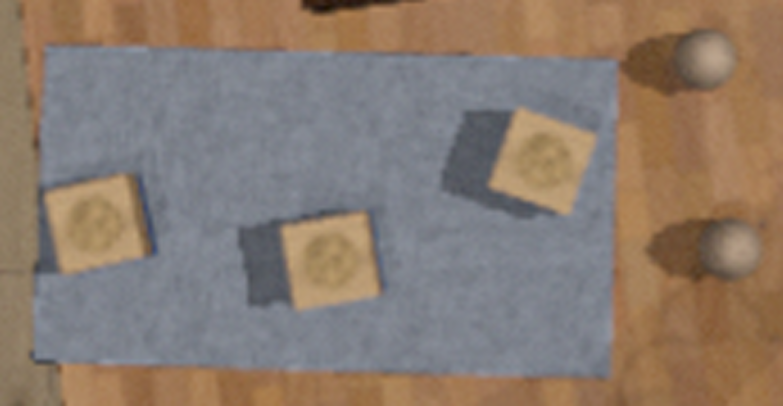

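```bash
cat >> h.py <<'E'
def pose(yaw,lean=0.):
    """tool down, y (closing) axis at yaw-90deg; lean>0 puts the hand to the -x_tool side (deg)"""
    return R.from_euler('z',yaw,degrees=True)*R.from_euler('x',180,degrees=True)*R.from_euler('y',lean,degrees=True)
def plan(steps,start=None):
    """steps: (grasp-or-tcp pos, Rot, 'g'|'t'). prints rounded increments chained"""
    o=robot.observe(); p=o['tool_pos'] if start is None else start[0]; r=R.from_euler('xyz',o['tool_rot']) if start is None else start[1]
    for pos,Rt,k in steps:
        t=np.array(pos,float)
        if k=='g': t=t+Rt.apply([0,0,.0188])
        d=(r.inv().apply(t-p)*100).round(1); w=(r.inv()*Rt).as_rotvec(degrees=True).round(0)
        print("d",list(d+0.),"dr",list(w+0.),"|%.0fcm %.0fdeg"%(np.linalg.norm(d),np.linalg.norm(w)))
        p=p+r.apply(d/100); r=r*R.from_rotvec(w,degrees=True)
    return p,r
def state():
    o=robot.observe(); print("t %.2f"%o['time'],o['tool_pos'].round(4),"rot",np.degrees(o['tool_rot']).round(1),"q",o['qpos'].round(3),"op %.4f gf %.1f"%(o['opening'],o['grip_force']),"F",o['contact_force'].round(1))
    open('log.txt','a').write(repr([list(o['qpos']),list(o['tool_pos']),list(o['tool_rot'])])+"\n")
E
python3 - <<'E'
from h import *
state()
d=np.array([.516,.857,0]); c=np.array([.6355,-.2165,0])
z=lambda h:np.array([0,0,h])
plan([((.42,-.35,.2),pose(-4),'t'),(c+z(.17),pose(-31),'t'),(c+z(.072),pose(-31),'t'),(c+d*.028+z(.07),pose(-31),'t'),(c+z(.072),pose(-31),'t')])
E
```

```text
t 0.10 [ 0.2057 -0.4827  0.2261] rot [-179.9   -0.    23.1] q [-1.314  0.343  1.525  0.     1.275 -0.146] op 0.0919 gf 0.0 F [-0.8  0.1  0.2]
d [np.float64(24.9), np.float64(-3.8), np.float64(2.6)] dr [np.float64(0.0), np.float64(0.0), np.float64(27.0)] |25cm 27deg
d [np.float64(20.6), np.float64(-14.8), np.float64(3.0)] dr [np.float64(0.0), np.float64(0.0), np.float64(27.0)] |26cm 27deg
d [np.float64(0.0), np.float64(0.0), np.float64(9.8)] dr [np.float64(0.0), np.float64(0.0), np.float64(0.0)] |10cm 0deg
d [np.float64(0.0), np.float64(-2.8), np.float64(0.2)] dr [np.float64(0.0), np.float64(0.0), np.float64(0.0)] |3cm 0deg
d [np.float64(0.0), np.float64(2.8), np.float64(-0.2)] dr [np.float64(0.0), np.float64(0.0), np.float64(0.0)] |3cm 0deg
```

Emit:
step_arm(increments=[{"delta_pos": [5, -0.8, 0.5], "dr": [0, 0, 6], "fingers": 0.3}, {"delta_pos": [10, -1.6, 1], "dr": [0, 0, 12], "fingers": 0.3}, {"delta_pos": [15, -2.4, 1.6], "dr": [0, 0, 18], "fingers": 0.3}, {"delta_pos": [20, -3.2, 2.2], "dr": [0, 0, 23], "fingers": 0.3}, {"delta_pos": [24.9, -3.8, 2.6], "dr": [0, 0, 27], "fingers": 0.3}])

```text
time: 0.72
tool_pos: [0.4211, -0.3491, 0.2001]
tool_rot: [-3.141, 0.001, -0.071]
contact_force: [-0.2, -0.6, 0.0]
opening: 0.0465
grip_force: 0.0
```

Emit:
step_arm(increments=[{"delta_pos": [5, -4, 1], "dr": [0, 0, 7], "fingers": 0.3}, {"delta_pos": [10, -7.5, 1.5], "dr": [0, 0, 14], "fingers": 0.3}, {"delta_pos": [15, -11, 2], "dr": [0, 0, 20], "fingers": 0.3}, {"delta_pos": [19, -13.7, 2.7], "dr": [0, 0, 25], "fingers": 0.3}, {"delta_pos": [20.6, -14.8, 3], "dr": [0, 0, 27], "fingers": 0.3}])

```text
time: 1.35
tool_pos: [0.6372, -0.2144, 0.1691]
tool_rot: [-3.141, 0.002, -0.539]
contact_force: [-0.4, -0.3, 0.2]
opening: 0.0317
grip_force: 0.0
```

```bash
python3 - <<'E'
from h import *
state()
c=w2px("side",[.6355,-.2165,.08],1)[0]; print(c)
snap("side","s1",c,(64,48),6); 
c=w2px("top",[.6355,-.2165,.08],1)[0]
d=np.array([.516,.857,0]); c=np.array([.6355,-.2165,0])
z=lambda h:np.array([0,0,h])
plan([(c+z(.17),pose(-31),'t'),(c+z(.072),pose(-31),'t')])
print(w2px("side",[.6355,-.2165,.098],1))
E
```

```text
t 1.35 [ 0.6372 -0.2144  0.1691] rot [-1.80e+02  1.00e-01 -3.09e+01] q [-0.439  0.661  1.149  0.     1.333  1.671] op 0.0317 gf 0.0 F [-0.4 -0.3  0.2]
[285.97011415 230.46191629]
crop origin 221 182 scale 6
d [np.float64(-0.1), np.float64(0.4), np.float64(-0.1)] dr [np.float64(0.0), np.float64(0.0), np.float64(0.0)] |0cm 0deg
d [np.float64(0.0), np.float64(0.0), np.float64(9.8)] dr [np.float64(0.0), np.float64(0.0), np.float64(0.0)] |10cm 0deg
[[286.33531049 223.80927934]]
```

View pics/s1.png

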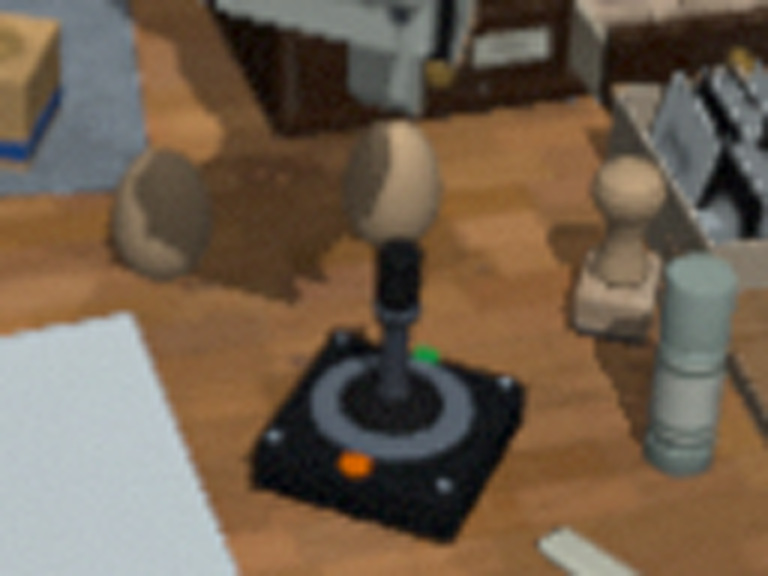

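The crop shows the stick top at (400,247), about 2 mm beyond my estimate in x. The stamp and glue stick are clear of the hand.

Emit:
step_arm(increments=[{"delta_pos": [0, 0.1, 3], "dr": [0, 0, 0], "fingers": 0.3}, {"delta_pos": [0, 0.1, 6], "dr": [0, 0, 0], "fingers": 0.3}, {"delta_pos": [0, 0.1, 8.5], "dr": [0, 0, 0], "fingers": 0.3}, {"delta_pos": [0, 0.1, 9.8], "dr": [0, 0, 0], "fingers": 0.3}, {"delta_pos": [0, 0.1, 9.8], "dr": [0, 0, 0], "fingers": 0.3}])

```text
time: 2.02
tool_pos: [0.6344, -0.2178, 0.0719]
tool_rot: [3.141, 0.002, -0.54]
contact_force: [1.0, -0.0, 0.2]
opening: 0.0319
grip_force: 0.0
```

Emit:
step_arm(increments=[{"delta_pos": [0, -0.7, 0], "dr": [0, 0, 0], "fingers": 0.3}, {"delta_pos": [0, -1.4, 0], "dr": [0, 0, 0], "fingers": 0.3}, {"delta_pos": [0, -2.1, 0], "dr": [0, 0, 0], "fingers": 0.3}, {"delta_pos": [0, -2.6, 0], "dr": [0, 0, 0], "fingers": 0.3}, {"delta_pos": [0, -2.6, 0], "dr": [0, 0, 0], "fingers": 0.3}])

```text
time: 2.65
tool_pos: [0.649, -0.1953, 0.0734]
tool_rot: [3.141, -0.001, -0.539]
contact_force: [-1.6, -2.2, 5.0]
opening: 0.0322
grip_force: 2.4
```

```bash
python3 - <<'E'
from h import *
state()
c=w2px("side",[.6355,-.2165,.08],1)[0]
snap("side","s2",c,(48,36),8)
E
```

```text
t 2.65 [ 0.649  -0.1953  0.0734] rot [ 1.80e+02 -1.00e-01 -3.09e+01] q [-0.405  0.755  1.244 -0.     1.141  1.705] op 0.0322 gf 2.4 F [-1.6 -2.2  5. ]
crop origin 237 194 scale 8
```

View pics/s2.png

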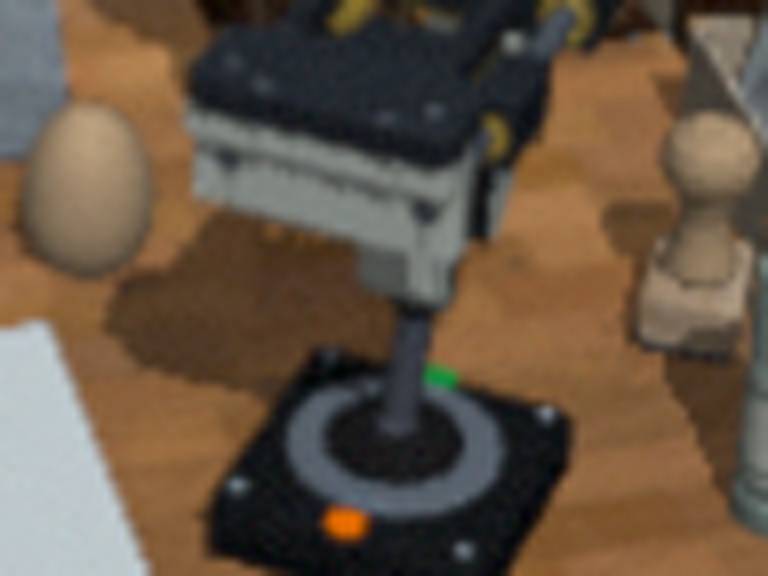

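The stick is leaning towards the green dot at about 0.27 rad, judging by the force. I'll push slightly further and hold.

Emit:
step_arm(increments=[{"delta_pos": [0, -0.2, 0], "dr": [0, 0, 0], "fingers": 0.3}, {"delta_pos": [0, -0.4, 0], "dr": [0, 0, 0], "fingers": 0.3}, {"delta_pos": [0, -0.4, 0], "dr": [0, 0, 0], "fingers": 0.3}, {"delta_pos": [0, -0.4, 0], "dr": [0, 0, 0], "fingers": 0.3}, {"delta_pos": [0, -0.4, 0], "dr": [0, 0, 0], "fingers": 0.3}])

```text
time: 3.32
tool_pos: [0.65, -0.1935, 0.073]
tool_rot: [3.139, -0.001, -0.54]
contact_force: [-3.8, -6.8, 5.5]
opening: 0.0321
grip_force: 4.7
```

```bash
python3 - <<'E'
from h import *
state(); print(robot.observe()['torque'])
E
```

```text
t 3.33 [ 0.65   -0.1935  0.073 ] rot [179.9  -0.  -30.9] q [-0.401  0.757  1.241 -0.002  1.143  1.711] op 0.0321 gf 4.7 F [-3.8 -6.8  5.5]
[-1.27925039  0.77640865 -0.02088642]
```

It has reached the stop: the force rose to 7.8 N with little travel. I'll hold for over a second, return and lift.

Emit:
step_arm(increments=[{"delta_pos": [0, 0, 0], "dr": [0, 0, 0], "fingers": 0.3}, {"delta_pos": [0, 0, 0], "dr": [0, 0, 0], "fingers": 0.3}, {"delta_pos": [0, 0, 0], "dr": [0, 0, 0], "fingers": 0.3}, {"delta_pos": [0, 0, 0], "dr": [0, 0, 0], "fingers": 0.3}, {"delta_pos": [0, 0, 0], "dr": [0, 0, 0], "fingers": 0.3}])

```text
time: 3.95
tool_pos: [0.6501, -0.1935, 0.0731]
tool_rot: [3.139, -0.001, -0.54]
contact_force: [-4.4, -7.3, 4.9]
opening: 0.0321
grip_force: 4.7
```

Emit:
step_arm(increments=[{"delta_pos": [0, 0, 0], "dr": [0, 0, 0], "fingers": 0.3}, {"delta_pos": [0, 0, 0], "dr": [0, 0, 0], "fingers": 0.3}, {"delta_pos": [0, 0, 0], "dr": [0, 0, 0], "fingers": 0.3}, {"delta_pos": [0, 0, 0], "dr": [0, 0, 0], "fingers": 0.3}, {"delta_pos": [0, 0, 0], "dr": [0, 0, 0], "fingers": 0.3}])

```text
time: 4.58
tool_pos: [0.6501, -0.1935, 0.0731]
tool_rot: [3.139, -0.001, -0.54]
contact_force: [-3.9, -7.6, 6.0]
opening: 0.032
grip_force: 4.7
```

Emit:
step_arm(increments=[{"delta_pos": [0, 0.6, 0], "dr": [0, 0, 0], "fingers": 0.3}, {"delta_pos": [0, 1.2, 0], "dr": [0, 0, 0], "fingers": 0.3}, {"delta_pos": [0, 1.8, 0], "dr": [0, 0, 0], "fingers": 0.3}, {"delta_pos": [0, 2.4, 0], "dr": [0, 0, 0], "fingers": 0.3}, {"delta_pos": [0, 2.7, 0], "dr": [0, 0, 0], "fingers": 0.3}])

```text
time: 5.2
tool_pos: [0.6363, -0.2151, 0.0723]
tool_rot: [-3.141, 0.001, -0.54]
contact_force: [-0.1, 0.9, 1.1]
opening: 0.0318
grip_force: 0.0
```

Emit:
step_arm(increments=[{"delta_pos": [0, 0, -1], "dr": [0, 0, 0], "fingers": 0.3}, {"delta_pos": [0, 0, -4], "dr": [0, 0, 0], "fingers": 0.3}, {"delta_pos": [0, 0, -8], "dr": [0, 0, 0], "fingers": 0.3}, {"delta_pos": [0, 0, -12], "dr": [0, 0, 0], "fingers": 0.3}, {"delta_pos": [0, 0, -15], "dr": [0, 0, 0], "fingers": -0.3}])

```text
time: 5.82
tool_pos: [0.6372, -0.2149, 0.2258]
tool_rot: [-3.141, -0.003, -0.539]
contact_force: [0.5, 0.5, -0.0]
opening: 0.0381
grip_force: 0.0
```

```bash
cat >> h.py <<'E'
def cups():
    """wood-coloured blobs over the mat in the top view -> list of (x,y,yaw,area px, kind pixels of blue)"""
    im=cv2.cvtColor(viewer.read_camera("top"),cv2.COLOR_RGB2HSV)
    m=cv2.inRange(im,(10,70,110),(28,255,255))
    c=w2px("top",[(.552,.37,.003),(.552,-.018,.003),(.349,-.018,.003),(.349,.37,.003)],1)
    k=np.zeros_like(m); cv2.fillConvexPoly(k,c.astype(np.int32),255); k=cv2.dilate(k,np.ones((5,5))); m&=k
    out=[]
    for ct in cv2.findContours(m,cv2.RETR_EXTERNAL,cv2.CHAIN_APPROX_NONE)[0]:
        a=cv2.contourArea(ct)
        if a<120: continue
        b=cv2.boxPoints(cv2.minAreaRect(ct.astype(np.float32)))
        w=px2w("top",b,.049,1); e=w[1]-w[0]; f=w[2]-w[1]
        yaw=(np.degrees(np.arctan2(e[1],e[0]))+45)%90-45
        out.append((w.mean(0)[:2].round(4),round(yaw,1),a,np.linalg.norm(e).round(3),np.linalg.norm(f).round(3)))
    return out
E
python3 - <<'E'
from h import *
state()
for c in cups(): print(c)
E
```

```text
t 5.83 [ 0.6372 -0.2149  0.2258] rot [-180.    -0.2  -30.9] q [-0.439  0.623  1.063  0.     1.452  1.671] op 0.0381 gf 0.0 F [ 0.5  0.5 -0. ]
(array([0.4199, 0.1668]), np.float64(10.7), 315.0, np.float64(0.057), np.float64(0.055))
(array([0.4397, 0.3249]), np.float64(13.8), 295.0, np.float64(0.055), np.float64(0.055))
(array([0.488 , 0.0285]), np.float64(-18.4), 299.0, np.float64(0.055), np.float64(0.055))
```

```bash
cat > kin.py <<'E'
import numpy as np, ast
from scipy.optimize import least_squares
from scipy.spatial.transform import Rotation as R
Rx=lambda a:R.from_rotvec([0,0,a]); Ry=lambda a:R.from_rotvec([0,a,0])
def fk(P,q):
    a1,d,L2,L3,off,Lt,k=P
    r=Rx(q[0]); p=r.apply([a1,off,d])
    r=r*Ry(q[1]); p=p+r.apply([0,0,L2])
    r=r*Ry(q[2]); p=p+r.apply([k,0,L3])
    r=r*Rx(q[3])*Ry(q[4])*R.from_rotvec([0,0,q[5]]); p=p+r.apply([0,0,Lt])
    return p,r
def fit():
    D=[ast.literal_eval(l) for l in open('log.txt')]
    f=lambda P:np.concatenate([fk(P,q)[0]-p for q,p,_ in D]+[(P-[0,.3,.4,.4,.077,.2,0])*1e-3])
    s=least_squares(f,[0,.3,.4,.4,.077,.2,0]); return s.x,np.abs(f(s.x)[:-7]).max(),D
lo=np.array([-2.53,-.77,.04,-1,.28,-3.11]);hi=np.array([2.53,2.02,2.7,4.14,2.66,3.11])
def ik(P,pos,rot,q0=(0.3,.5,1.4,0,1.3,.5),off=np.pi/2):
    # tool rot offset about z is calibrated in 'off'
    f=lambda q:np.concatenate([(fk(P,q)[0]-pos)*5,(rot.inv()*fk(P,q)[1]*R.from_rotvec([0,0,off])).as_rotvec()])
    s=least_squares(f,q0,bounds=(lo,hi)); return s.x,np.linalg.norm(s.fun)
E
python3 - <<'E'
from kin import *
np.set_printoptions(precision=3,suppress=True)
P,e,D=fit(); print(P,e,len(D))
for q,p,r in D[-2:]: print((fk(P,q)[1].inv()*R.from_euler('xyz',r)).as_rotvec())
E
```

```text
Traceback (most recent call last):
  File "kin.py", line 13, in fit
    D=[ast.literal_eval(l) for l in open('log.txt')]
       ~~~~~~~~~~~~~~~~^^^
ValueError: malformed node or string on line 1: <ast.Call object at 0x7f7cb4bafed0>
```

```bash
sed -i "s/np.float64(//g" log.txt; sed -i -E "s/([0-9])\)/\1/g" log.txt; sed -i "s/list(o\['qpos'\]),list(o\['tool_pos'\]),list(o\['tool_rot'\])/o['qpos'].tolist(),o['tool_pos'].tolist(),o['tool_rot'].tolist()/" h.py
python3 - <<'E'
from kin import *
from h import pose,plan
np.set_printoptions(precision=3,suppress=True)
P,e,D=fit(); print(P,e,len(D))
for q,p,r in D[-2:]: print((fk(P,q)[1].inv()*R.from_euler('xyz',r)).as_rotvec())
for name,xy,yaw in(("c2",(.42,.167),9),("c3",(.488,.0285),-18.4),("c1",(.44,.325),13.8)):
  for lean in (60,45,30,0,-30,-45,-60):
    rt=pose(yaw,lean); q,f=ik(P,np.r_[xy,.03]+rt.apply([0,0,.0188]),rt); print(name,lean,(rt.apply([0,0,-1])).round(2),q,"res %.4f"%f)
plan([((.55,0.02,.2),pose(-11),'t'),((.42,.167,.2),pose(9),'t')])
E
```

```text
[-0.     0.221  0.506  0.38   0.076  0.316  0.047] 4.471882597889554e-06 5
[0.    0.    1.571]
[0.    0.    1.571]
c2 60 [-0.86 -0.14  0.5 ] [ 0.278  1.051  2.664  3.246  1.617 -1.505] res 0.0000
c2 45 [-0.7  -0.11  0.71] [ 0.254  0.68   2.547  3.231  0.871 -1.56 ] res 0.0000
c2 30 [-0.49 -0.08  0.87] [ 0.382  0.468  2.184 -1.     0.28   2.779] res 0.2257
c2 0 [-0.  0.  1.] [0.209 0.527 1.97  0.    0.645 1.622] res 0.0000
c2 -30 [0.49 0.08 0.87] [0.196 0.769 1.569 0.02  1.326 1.599] res 0.0000
c2 -45 [0.7  0.11 0.71] [0.192 0.919 1.383 0.025 1.626 1.597] res 0.0000
c2 -60 [0.86 0.14 0.5 ] [0.19  1.073 1.212 0.03  1.903 1.597] res 0.0000
c3 60 [-0.82  0.27  0.5 ] [ 0.05   0.45   2.104 -1.     0.28   2.909] res 0.5995
c3 45 [-0.67  0.22  0.71] [ 0.052  0.481  2.109 -1.     0.28   2.91 ] res 0.3645
c3 30 [-0.47  0.16  0.87] [ 0.053  0.51   2.117 -1.     0.28   2.908] res 0.1477
c3 0 [0. 0. 1.] [-0.099  0.57   1.869  0.     0.702  1.793] res 0.0000
c3 -30 [ 0.47 -0.16  0.87] [-0.151  0.81   1.47   0.086  1.38   1.702] res 0.0000
c3 -45 [ 0.67 -0.22  0.71] [-0.166  0.959  1.278  0.11   1.
[... 189 characters left out ...]
45 [-0.69 -0.17  0.71] [ 0.627  0.551  1.997 -1.     0.28   2.91 ] res 0.3156
c1 30 [-0.49 -0.12  0.87] [ 0.629  0.572  2.008 -1.     0.28   2.91 ] res 0.0973
c1 0 [-0.  0.  1.] [0.496 0.642 1.704 0.    0.795 1.826] res 0.0000
c1 -30 [0.49 0.12 0.87] [0.441 0.892 1.274 0.1   1.491 1.737] res 0.0000
c1 -45 [0.69 0.17 0.71] [0.425 1.048 1.058 0.134 1.811 1.733] res 0.0000
c1 -60 [0.84 0.21 0.5 ] [0.414 1.212 0.849 0.175 2.114 1.749] res 0.0000
d [np.float64(-19.7), np.float64(-15.7), np.float64(2.8)] dr [np.float64(0.0), np.float64(-1.0), np.float64(-20.0)] |25cm 20deg
d [np.float64(-15.6), np.float64(-11.9), np.float64(0.2)] dr [np.float64(0.0), np.float64(0.0), np.float64(-20.0)] |20cm 20deg
```

```bash
cat > scan.py <<'E'
from kin import *
from h import pose
import kin
P,e,D=fit(); kin.lo=lo+.03; kin.hi=hi-.03
for xy in((.42,.167),(.40,.08),(.45,.02),(.42,.25),(.5,.1)):
  for yaw in range(-180,180,30):
    rng=[]
    for s in (1,-1):
        th=np.arctan2(xy[1],xy[0])-.15; q6=th+np.pi/2-np.radians(yaw); q6=(q6+np.pi)%(2*np.pi)-np.pi
        q=np.clip([th,.53,1.95,0,.65,q6],kin.lo+1e-6,kin.hi-1e-6); best=None
        for l in range(0,80,10):
            rt=pose(yaw,s*l); q,f=ik(P,np.r_[xy,.035]+rt.apply([0,0,.0188]),rt,q)
            if f>2e-3: break
            best=s*l,q.round(2)
            q=np.clip(q,kin.lo+1e-6,kin.hi-1e-6)
        rng.append(best)
    if rng[0] is None: continue
    print(xy,yaw,"lean",rng[1][0],rng[0][0],"hand azimuth of + lean",(yaw+180)%360, rng[0][1],rng[1][1])
E
time python3 scan.py
```

```text
(0.42, 0.167) -180 lean -10 70 hand azimuth of + lean 0 [ 0.13  1.16  1.15  0.14  2.05 -1.46] [ 0.24  0.47  2.1  -0.1   0.41 -1.24]
(0.42, 0.167) -150 lean -10 70 hand azimuth of + lean 30 [ 0.33  1.17  1.1  -0.21  2.07 -1.74] [ 0.17  0.47  2.1   0.15  0.41 -2.06]
(0.42, 0.167) -120 lean -10 70 hand azimuth of + lean 60 [ 0.52  1.12  1.24 -0.52  1.9  -1.95] [ 0.11  0.48  2.07  0.29  0.5  -2.76]
(0.42, 0.167) -90 lean 0 70 hand azimuth of + lean 90 [ 0.69  1.04  1.52 -0.81  1.62 -2.01] [ 0.21  0.52  1.97 -0.    0.66 -2.93]
(0.42, 0.167) -60 lean -70 0 hand azimuth of + lean 120 [ 0.21  0.52  1.97 -0.    0.66  2.83] [-0.27  1.    1.66  0.72  1.58  1.9 ]
(0.42, 0.167) -30 lean -70 10 hand azimuth of + lean 150 [ 0.29  0.49  2.05 -0.27  0.5   2.62] [-0.07  1.09  1.35  0.44  1.86  1.87]
(0.42, 0.167) 0 lean -70 10 hand azimuth of + lean 180 [ 0.24  0.47  2.1  -0.1   0.41  1.9 ] [0.13 1.16 1.15 0.14 2.05 1.68]
(0.42, 0.167) 30 lean -70 10 hand azimuth of + lean 210 [0.17 0.47 2.1  0.15 0.41 1.08] [ 0.33  1.17  1.1  -0.21  2.07  1.4 ]
(0.42, 0.167) 60 lean -70 70 hand azimuth of + lean 240 
[... 5785 characters left out ...]
4 2.24 1.6 ]
(0.5, 0.1) 30 lean -70 70 hand azimuth of + lean 210 [-0.45  1.06  2.48  2.25  1.46 -1.9 ] [ 0.21  1.25  0.89 -0.36  2.18  1.25]
(0.5, 0.1) 60 lean -70 70 hand azimuth of + lean 240 [-0.57  0.94  2.16  1.51  1.22 -1.52] [ 0.39  1.16  1.12 -0.66  1.91  1.06]
(0.5, 0.1) 90 lean -70 70 hand azimuth of + lean 270 [-0.49  0.98  1.76  0.99  1.43 -1.21] [ 0.53  1.05  1.47 -0.95  1.57  1.04]
(0.5, 0.1) 120 lean -30 70 hand azimuth of + lean 300 [-0.33  1.08  1.38  0.68  1.76 -1.14] [ 0.33  0.63  1.9  -0.86  0.7   0.51]
(0.5, 0.1) 150 lean -20 70 hand azimuth of + lean 330 [-0.16  1.19  1.05  0.39  2.07 -1.24] [ 0.18  0.54  2.01 -0.62  0.39 -0.31]
real	0m4.368s
user	0m4.785s
sys	0m0.057s
```

```bash
cat >> h.py <<'E'
import json
class Seq:
    def __init__(s,start=None):
        o=robot.observe(); s.p=np.array(o['tool_pos']); s.r=R.from_euler('xyz',o['tool_rot']); s.n=0
        s.f=(s.p,s.r)
        s.hold=None
    def move(s,pos,Rt,f,n=1,g=True,ramp=(.2,.4,.6,.8,1.)):
        """pos: grasp point (world) unless g False; n calls"""
        t=np.array(pos,float)+(Rt.apply([0,0,.0188]) if g else 0)
        p0,r0=s.p.copy(),s.r
        w=(r0.inv()*Rt).as_rotvec()
        for i in range(n):
            a=(i+1)/n; ti=p0+(t-p0)*a; ri=r0*R.from_rotvec(w*a)
            d=(s.r.inv().apply(ti-s.p)*100).round(1)+0.; v=(s.r.inv()*ri).as_rotvec(degrees=True).round(0)+0.
            print(s.n,"d",*d,"| dr",*v,"| f",f,"  -> tcp",(s.p+s.r.apply(d/100)).round(3), "%.1fcm %.0fdeg"%(np.linalg.norm(d),np.linalg.norm(v)))
            s.p=s.p+s.r.apply(d/100); s.r=s.r*R.from_rotvec(v,degrees=True); s.n+=1
    def wait(s,f): print(s.n,"hold f",f); s.n+=1
    def up(s,c,h): return np.r_[c,h]
E
python3 - <<'E'
from h import *
s=Seq()
y=71
s.move((.55,-.06,.2),pose(20),-1,1,False)
s.move((.488,.0285,.15),pose(y),-1,1,False)
s.move((.488,.0285,.031),pose(y),-1,1)
s.wait(.3)
s.move((.45,.027,.08),pose(80),.3)
s.move((.43,.025,.032),pose(90),.3)
s.wait(-1)
s.move((.43,.025,.12),pose(90),-1)
E
```

```text
0 d -15.6 -8.8 2.9 | dr 0.0 -1.0 -51.0 | f -1   -> tcp [ 0.55 -0.06  0.2 ] 18.1cm 51deg
1 d -2.7 -10.4 5.0 | dr 0.0 0.0 -51.0 | f -1   -> tcp [0.489 0.028 0.15 ] 11.9cm 51deg
2 d 0.1 0.0 13.8 | dr 0.0 0.0 0.0 | f -1   -> tcp [0.488 0.029 0.012] 13.8cm 0deg
3 hold f 0.3
4 d -1.4 -3.5 -4.9 | dr 0.0 0.0 -9.0 | f 0.3   -> tcp [0.45  0.027 0.061] 6.2cm 9deg
5 d -0.5 -1.9 4.8 | dr 0.0 0.0 -10.0 | f 0.3   -> tcp [0.431 0.025 0.014] 5.2cm 10deg
6 hold f -1
7 d -0.1 -0.1 -8.8 | dr 0.0 0.0 0.0 | f -1   -> tcp [0.43  0.025 0.102] 8.8cm 0deg
```

Emit:
step_arm(increments=[{"delta_pos": [-3.1, -1.8, 0.6], "dr": [0, 0, -10], "fingers": -1}, {"delta_pos": [-6.2, -3.5, 1.2], "dr": [0, 0, -20], "fingers": -1}, {"delta_pos": [-9.4, -5.3, 1.7], "dr": [0, 0, -31], "fingers": -1}, {"delta_pos": [-12.5, -7, 2.3], "dr": [0, 0, -41], "fingers": -1}, {"delta_pos": [-15.6, -8.8, 2.9], "dr": [0, -1, -51], "fingers": -1}])

```text
time: 6.5
tool_pos: [0.5473, -0.0583, 0.1941]
tool_rot: [-3.134, 0.015, 0.356]
contact_force: [-1.0, 0.1, -0.7]
opening: 0.09
grip_force: 0.0
```

Emit:
step_arm(increments=[{"delta_pos": [-0.5, -2.1, 1], "dr": [0, 0, -10], "fingers": -1}, {"delta_pos": [-1.1, -4.2, 2], "dr": [0, 0, -20], "fingers": -1}, {"delta_pos": [-1.6, -6.2, 3], "dr": [0, 0, -31], "fingers": -1}, {"delta_pos": [-2.2, -8.3, 4], "dr": [0, 0, -41], "fingers": -1}, {"delta_pos": [-2.7, -10.4, 5], "dr": [0, 0, -51], "fingers": -1}])

```text
time: 7.12
tool_pos: [0.4859, 0.0298, 0.1451]
tool_rot: [-3.126, 0.004, 1.247]
contact_force: [0.7, -0.2, -0.8]
opening: 0.0919
grip_force: 0.0
```

Emit:
step_arm(increments=[{"delta_pos": [0, 0, 0], "dr": [0, 0, 0], "fingers": -1}, {"delta_pos": [0, 0, 2], "dr": [0, 0, 0], "fingers": -1}, {"delta_pos": [0, 0, 4], "dr": [0, 0, 0], "fingers": -1}, {"delta_pos": [0, 0, 5], "dr": [0, 0, 0], "fingers": -1}, {"delta_pos": [0, 0, 5], "dr": [0, 0, 0], "fingers": -1}])

```text
time: 7.75
tool_pos: [0.4855, 0.0288, 0.0948]
tool_rot: [-3.125, 0.004, 1.239]
contact_force: [-0.2, -0.2, -0.1]
opening: 0.092
grip_force: 0.0
```

```bash
python3 - <<'E'
from h import *
state()
for c in cups(): print(c)
s=Seq(); s.move((.488,.0285,.031),pose(71.5),-1,1)
E
```

```text
t 7.75 [0.4855 0.0288 0.0948] rot [-179.     0.2   71. ] q [-0.098  0.436  1.792 -0.     0.93   0.233] op 0.0920 gf 0.0 F [-0.2 -0.2 -0.1]
(array([0.4189, 0.1671]), np.float64(10.7), 298.5, np.float64(0.055), np.float64(0.055))
(array([0.4391, 0.3259]), np.float64(15.3), 294.5, np.float64(0.057), np.float64(0.055))
0 d 0.1 0.3 8.3 | dr -1.0 0.0 0.0 | f -1   -> tcp [0.488 0.029 0.012] 8.3cm 1deg
```

Emit:
step_arm(increments=[{"delta_pos": [0, 0.1, 2], "dr": [-1, 0, 0], "fingers": -1}, {"delta_pos": [0, 0.3, 4], "dr": [-1, 0, 0], "fingers": -1}, {"delta_pos": [0.1, 0.3, 6], "dr": [-1, 0, 0], "fingers": -1}, {"delta_pos": [0.1, 0.3, 8], "dr": [-1, 0, 0], "fingers": -1}, {"delta_pos": [0.1, 0.3, 8.3], "dr": [-1, 0, 0], "fingers": -1}])

```text
time: 8.43
tool_pos: [0.487, 0.0291, 0.0116]
tool_rot: [3.141, 0.004, 1.24]
contact_force: [0.2, -0.3, -0.7]
opening: 0.0921
grip_force: 0.0
```

Emit:
step_arm(increments=[{"delta_pos": [0, 0, 0], "dr": [0, 0, 0], "fingers": 0.4}, {"delta_pos": [0, 0, 0], "dr": [0, 0, 0], "fingers": 0.4}, {"delta_pos": [0, 0, 0], "dr": [0, 0, 0], "fingers": 0.4}, {"delta_pos": [0, 0, 0], "dr": [0, 0, 0], "fingers": 0.4}, {"delta_pos": [0, 0, 0], "dr": [0, 0, 0], "fingers": 0.4}], newtons=25)

```text
time: 9.05
tool_pos: [0.4875, 0.0291, 0.0123]
tool_rot: [3.139, 0.004, 1.241]
contact_force: [-0.7, -1.0, 4.2]
opening: 0.0585
grip_force: 25.0
```

```bash
python3 - <<'E'
from h import *
state()
s=Seq()
s.move((.45,.027,.08),pose(80),.4)
s.move((.43,.025,.032),pose(90),.4)
s.wait(-1)
s.move((.43,.025,.12),pose(90),-1)
E
```

```text
t 9.05 [0.4875 0.0291 0.0123] rot [179.9   0.2  71.1] q [-0.095  0.567  1.87  -0.006  0.703  0.24 ] op 0.0585 gf 25.0 F [-0.7 -1.   4.2]
0 d -1.4 -3.5 -4.9 | dr 0.0 0.0 -9.0 | f 0.4   -> tcp [0.45  0.027 0.061] 6.2cm 9deg
1 d -0.6 -1.9 4.8 | dr 0.0 0.0 -10.0 | f 0.4   -> tcp [0.43  0.025 0.013] 5.2cm 10deg
2 hold f -1
3 d 0.0 0.0 -8.8 | dr 0.0 0.0 0.0 | f -1   -> tcp [0.43  0.025 0.101] 8.8cm 0deg
```

Emit:
step_arm(increments=[{"delta_pos": [0, 0, -1], "dr": [0, 0, 0], "fingers": 0.4}, {"delta_pos": [-0.3, -0.8, -2.4], "dr": [0, 0, -2], "fingers": 0.4}, {"delta_pos": [-0.7, -1.7, -4], "dr": [0, 0, -5], "fingers": 0.4}, {"delta_pos": [-1, -2.6, -4.9], "dr": [0, 0, -7], "fingers": 0.4}, {"delta_pos": [-1.4, -3.5, -4.9], "dr": [0, 0, -9], "fingers": 0.4}])

```text
time: 9.68
tool_pos: [0.4491, 0.0275, 0.0619]
tool_rot: [3.14, 0.004, 1.4]
contact_force: [0.7, -0.5, -1.8]
opening: 0.0589
grip_force: 25.0
```

Emit:
step_arm(increments=[{"delta_pos": [-0.3, -1, 1], "dr": [0, 0, -5], "fingers": 0.4}, {"delta_pos": [-0.6, -1.9, 2.5], "dr": [0, 0, -10], "fingers": 0.4}, {"delta_pos": [-0.6, -1.9, 3.7], "dr": [0, 0, -10], "fingers": 0.4}, {"delta_pos": [-0.6, -1.9, 4.5], "dr": [0, 0, -10], "fingers": 0.4}, {"delta_pos": [-0.6, -1.9, 4.8], "dr": [0, 0, -10], "fingers": 0.4}])

```text
time: 10.3
tool_pos: [0.4299, 0.0247, 0.0125]
tool_rot: [-3.141, 0.004, 1.571]
contact_force: [0.3, 0.3, -0.3]
opening: 0.0587
grip_force: 25.0
```

Emit:
step_arm(increments=[{"delta_pos": [0, 0, 0], "dr": [0, 0, 0], "fingers": -1}, {"delta_pos": [0, 0, 0], "dr": [0, 0, 0], "fingers": -1}, {"delta_pos": [0, 0, 0], "dr": [0, 0, 0], "fingers": -1}, {"delta_pos": [0, 0, 0], "dr": [0, 0, 0], "fingers": -1}, {"delta_pos": [0, 0, 0], "dr": [0, 0, 0], "fingers": -1}])

```text
time: 10.92
tool_pos: [0.4297, 0.0246, 0.013]
tool_rot: [-3.141, 0.004, 1.572]
contact_force: [0.7, 0.5, -0.5]
opening: 0.0916
grip_force: 0.0
```

```bash
cat > flip.py <<'E'
from h import *
def quarter(s,c0,z0,yaw,la,lb,c1,z1,first=True):
    """grasp cup centre (c0,z0) at lean la, set down at (c1,z1) with lean lb, opens & retreats"""
    A,B=pose(yaw,la),pose(yaw,lb); b=5e-3
    g=lambda c,z,Rt,k=b:np.r_[c,z]-Rt.apply([0,0,k])
    print("-- approach"); s.move(g(c0,z0,A,.10),A,-1,3)
    print("-- in"); s.move(g(c0,z0,A),A,-1,1); s.wait(.4)
    print("-- lift"); s.move(g(c0,z0+.06,A),A,.4,1)
    print("-- turn"); s.move(g(c1,z1+.06,B),B,.4,3)
    print("-- lower"); s.move(g(c1,z1+.001,B),B,.4,1); s.wait(-1)
    print("-- out"); s.move(g(c1,z1,B,.10),B,-1,1)
E
python3 - <<'E'
from flip import *
state()
s=Seq(); c=(.43,.025)
s.move((.43,.025,.12),pose(90),-1)
quarter(s,c,.026,90,-45,45,c,.031)
E
```

```text
t 10.93 [0.4297 0.0246 0.013 ] rot [-180.     0.2   90.1] q [-0.118  0.498  2.026 -0.007  0.617 -0.114] op 0.0916 gf 0.0 F [ 0.7  0.5 -0.5]
0 d 0.0 0.0 -8.8 | dr 0.0 0.0 0.0 | f -1   -> tcp [0.43  0.025 0.101] 8.8cm 0deg
-- approach
1 d 1.9 0.0 0.6 | dr 0.0 -15.0 0.0 | f -1   -> tcp [0.43  0.044 0.095] 2.0cm 15deg
2 d 2.0 0.0 0.0 | dr 0.0 -15.0 0.0 | f -1   -> tcp [0.43  0.063 0.09 ] 2.0cm 15deg
3 d 2.0 0.0 -0.4 | dr 0.0 -15.0 0.0 | f -1   -> tcp [0.43  0.083 0.083] 2.0cm 15deg
-- in
4 d 0.0 0.0 9.5 | dr 0.0 0.0 0.0 | f -1   -> tcp [0.43  0.015 0.016] 9.5cm 0deg
5 hold f 0.4
-- lift
6 d -4.3 0.0 -4.2 | dr 0.0 0.0 0.0 | f 0.4   -> tcp [0.43  0.015 0.076] 6.0cm 0deg
-- turn
7 d 0.4 0.0 -0.6 | dr 0.0 30.0 0.0 | f 0.4   -> tcp [0.43  0.022 0.078] 0.7cm 30deg
8 d 0.6 0.0 -0.4 | dr 0.0 30.0 0.0 | f 0.4   -> tcp [0.43  0.029 0.08 ] 0.7cm 30deg
9 d 0.6 0.0 0.0 | dr 0.0 30.0 0.0 | f 0.4   -> tcp [0.43  0.034 0.081] 0.6cm 30deg
-- lower
10 d -4.1 0.0 4.2 | dr 0.0 0.0 0.0 | f 0.4   -> tcp [0.43  0.035 0.023] 5.9cm 0deg
11 hold f -1
-- out
12 d -0.1 0.0 -9.4 | dr 0.0 0.0 0.0 | f -1   -> tcp [ 0.43  -0.032  0.089] 9.4cm 0deg
```

```bash
cat >> flip.py <<'E'
import kin
def check(P,seqs,q):
    for p,r in seqs:
        q,f=kin.ik(P,p,r,np.clip(q,kin.lo+1e-6,kin.hi-1e-6)); print(q.round(2),"res %.4f"%f, "marg %.2f"%min((q-kin.lo).min(),(kin.hi-q).min()))
E
python3 - <<'E'
from flip import *
P,_,_=kin.fit(); o=robot.observe()
c=np.array([.43,.025])
for lean in(45,-40,-45):
  L=[(np.r_[c,z]-pose(90,l).apply([0,0,k-.0188]),pose(90,l)) for l,z,k in ((0,.06,.03),(lean/3,.05,.07),(lean*2/3,.05,.1),(lean,.026,.1),(lean,.026,.005),(lean,.09,.005))]
  check(P,L,o['qpos'])
E
```

```text
[-0.12  0.39  1.98 -0.    0.78 -0.12] res 0.0000 marg 0.50
[-0.34  0.36  1.95  0.31  0.95 -0.53] res 0.0000 marg 0.67
[-0.55  0.42  1.88  0.48  1.17 -0.82] res 0.0000 marg 0.82
[-0.69  0.62  1.85  0.6   1.3  -1.05] res 0.0000 marg 0.85
[-0.58  0.73  1.95  0.73  1.09 -1.14] res 0.0000 marg 0.75
[-0.58  0.59  1.93  0.69  1.21 -1.03] res 0.0000 marg 0.77
[-0.12  0.39  1.98 -0.    0.78 -0.12] res 0.0000 marg 0.50
[ 0.08  0.37  1.92 -0.3   0.89  0.27] res 0.0000 marg 0.61
[ 0.28  0.42  1.84 -0.51  1.08  0.57] res 0.0000 marg 0.49
[ 0.43  0.6   1.8  -0.68  1.18  0.84] res 0.0000 marg 0.32
[ 0.32  0.7   1.91 -0.83  0.98  0.95] res 0.0000 marg 0.17
[ 0.32  0.57  1.89 -0.77  1.08  0.83] res 0.0000 marg 0.23
[-0.12  0.39  1.98 -0.    0.78 -0.12] res 0.0000 marg 0.50
[ 0.1   0.38  1.92 -0.33  0.9   0.32] res 0.0000 marg 0.62
[ 0.32  0.45  1.83 -0.56  1.11  0.64] res 0.0000 marg 0.44
[ 0.48  0.65  1.77 -0.73  1.25  0.9 ] res 0.0000 marg 0.27
[ 0.35  0.74  1.89 -0.87  1.05  1.02] res 0.0000 marg 0.13
[ 0.35  0.62  1.87 -0.82  1.14  0.9 ] res 0.0000 marg 0.18
```

Emit:
step_arm(increments=[{"delta_pos": [0, 0, -1.5], "dr": [0, 0, 0], "fingers": -1}, {"delta_pos": [0, 0, -3.5], "dr": [0, 0, 0], "fingers": -1}, {"delta_pos": [0, 0, -5.5], "dr": [0, 0, 0], "fingers": -1}, {"delta_pos": [0, 0, -7.5], "dr": [0, 0, 0], "fingers": -1}, {"delta_pos": [0, 0, -8.8], "dr": [0, 0, 0], "fingers": -1}])

```text
time: 11.55
tool_pos: [0.4299, 0.025, 0.1017]
tool_rot: [3.141, 0.004, 1.572]
contact_force: [0.1, -1.2, 0.3]
opening: 0.0919
grip_force: 0.0
```

Emit:
step_arm(increments=[{"delta_pos": [1.2, 0, 0], "dr": [0, -9, 0], "fingers": -1}, {"delta_pos": [2.4, 0, 0.4], "dr": [0, -18, 0], "fingers": -1}, {"delta_pos": [3.6, 0, 0.9], "dr": [0, -27, 0], "fingers": -1}, {"delta_pos": [4.8, 0, 1.4], "dr": [0, -36, 0], "fingers": -1}, {"delta_pos": [5.8, 0, 1.8], "dr": [0, -45, 0], "fingers": -1}])

```text
time: 12.18
tool_pos: [0.4299, 0.0839, 0.0828]
tool_rot: [3.139, 0.794, 1.572]
contact_force: [-0.1, -0.2, -0.6]
opening: 0.0915
grip_force: 0.0
```

Emit:
step_arm(increments=[{"delta_pos": [0, 0, 0], "dr": [0, 0, 0], "fingers": -1}, {"delta_pos": [0, 0, 3], "dr": [0, 0, 0], "fingers": -1}, {"delta_pos": [0, 0, 6], "dr": [0, 0, 0], "fingers": -1}, {"delta_pos": [0, 0, 8.5], "dr": [0, 0, 0], "fingers": -1}, {"delta_pos": [0, 0, 9.5], "dr": [0, 0, 0], "fingers": -1}])

```text
time: 12.8
tool_pos: [0.4293, 0.0139, 0.0158]
tool_rot: [-3.14, 0.788, 1.57]
contact_force: [0.3, -0.5, -0.0]
opening: 0.0918
grip_force: 0.0
```

```bash
python3 - <<'E'
from flip import *
state()
s=Seq(); c=np.array([.43,.025]); A=pose(90,-45)
s.move(np.r_[c,.026]-A.apply([0,0,.005]),A,-1)
snap("side","s3",w2px("side",[.43,.025,.03],1)[0],(64,48),6)
E
```

```text
t 12.80 [0.4293 0.0139 0.0158] rot [-179.9   45.1   90. ] q [ 0.352  0.745  1.892 -0.874  1.049  1.019] op 0.0918 gf 0.0 F [ 0.3 -0.5 -0. ]
0 d 0.1 0.1 -0.1 | dr 0.0 0.0 0.0 | f -1   -> tcp [0.43  0.015 0.016] 0.2cm 0deg
crop origin 131 148 scale 6
```

View pics/s3.png

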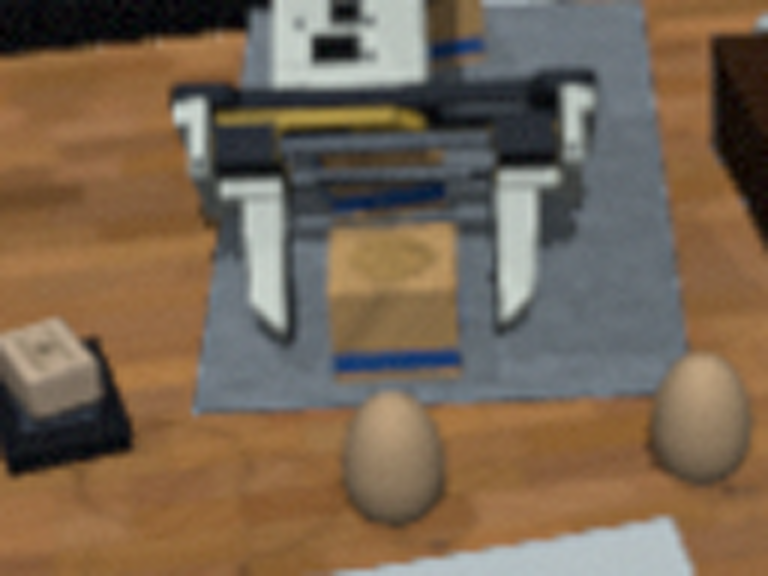

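The open fingers straddle the cup at (395,300), aligned and centred. Next I grip, lift and turn.

Emit:
step_arm(increments=[{"delta_pos": [0, 0, 0], "dr": [0, 0, 0], "fingers": 0.4}, {"delta_pos": [0, 0, 0], "dr": [0, 0, 0], "fingers": 0.4}, {"delta_pos": [0, 0, 0], "dr": [0, 0, 0], "fingers": 0.4}, {"delta_pos": [0, 0, 0], "dr": [0, 0, 0], "fingers": 0.4}, {"delta_pos": [0, 0, 0], "dr": [0, 0, 0], "fingers": 0.4}], newtons=25)

```text
time: 13.48
tool_pos: [0.43, 0.0159, 0.016]
tool_rot: [3.141, 0.789, 1.572]
contact_force: [0.6, 2.2, 3.3]
opening: 0.0584
grip_force: 25.0
```

Emit:
step_arm(increments=[{"delta_pos": [-0.8, 0, -0.8], "dr": [0, 0, 0], "fingers": 0.4}, {"delta_pos": [-1.7, 0, -1.7], "dr": [0, 0, 0], "fingers": 0.4}, {"delta_pos": [-2.6, 0, -2.6], "dr": [0, 0, 0], "fingers": 0.4}, {"delta_pos": [-3.5, 0, -3.5], "dr": [0, 0, 0], "fingers": 0.4}, {"delta_pos": [-4.2, 0, -4.2], "dr": [0, 0, 0], "fingers": 0.4}])

```text
time: 14.1
tool_pos: [0.4298, 0.0158, 0.0762]
tool_rot: [3.141, 0.789, 1.572]
contact_force: [0.6, -0.8, -1.4]
opening: 0.0587
grip_force: 25.0
```

Emit:
step_arm(increments=[{"delta_pos": [0.1, 0, -0.1], "dr": [0, 6, 0], "fingers": 0.4}, {"delta_pos": [0.2, 0, -0.2], "dr": [0, 12, 0], "fingers": 0.4}, {"delta_pos": [0.2, 0, -0.4], "dr": [0, 18, 0], "fingers": 0.4}, {"delta_pos": [0.3, 0, -0.5], "dr": [0, 24, 0], "fingers": 0.4}, {"delta_pos": [0.4, 0, -0.6], "dr": [0, 30, 0], "fingers": 0.4}])

```text
time: 14.72
tool_pos: [0.4297, 0.0229, 0.0772]
tool_rot: [3.141, 0.263, 1.573]
contact_force: [0.0, 0.4, -1.2]
opening: 0.0587
grip_force: 25.0
```

Emit:
step_arm(increments=[{"delta_pos": [0.1, 0, -0.1], "dr": [0, 6, 0], "fingers": 0.4}, {"delta_pos": [0.2, 0, -0.2], "dr": [0, 12, 0], "fingers": 0.4}, {"delta_pos": [0.4, 0, -0.2], "dr": [0, 18, 0], "fingers": 0.4}, {"delta_pos": [0.5, 0, -0.3], "dr": [0, 24, 0], "fingers": 0.4}, {"delta_pos": [0.6, 0, -0.4], "dr": [0, 30, 0], "fingers": 0.4}])

```text
time: 15.35
tool_pos: [0.4297, 0.0297, 0.0795]
tool_rot: [3.141, -0.261, 1.573]
contact_force: [-1.5, -0.2, -1.0]
opening: 0.0588
grip_force: 25.0
```

Emit:
step_arm(increments=[{"delta_pos": [0.1, 0, 0], "dr": [0, 6, 0], "fingers": 0.4}, {"delta_pos": [0.2, 0, 0], "dr": [0, 12, 0], "fingers": 0.4}, {"delta_pos": [0.4, 0, 0], "dr": [0, 18, 0], "fingers": 0.4}, {"delta_pos": [0.5, 0, 0], "dr": [0, 24, 0], "fingers": 0.4}, {"delta_pos": [0.6, 0, 0], "dr": [0, 30, 0], "fingers": 0.4}])

```text
time: 15.98
tool_pos: [0.4299, 0.0352, 0.0809]
tool_rot: [3.139, -0.784, 1.574]
contact_force: [0.4, -0.6, -1.0]
opening: 0.0585
grip_force: 25.0
```

```bash
python3 - <<'E'
from flip import *
state()
s=Seq(); c=np.array([.43,.025]); A=pose(90,45)
s.move(np.r_[c,.032]-A.apply([0,0,.005]),A,-1)
s.wait(-1)
s.move(np.r_[c,.032]-A.apply([0,0,.1]),A,-1)
snap("side","s4",w2px("side",[.43,.025,.05],1)[0],(64,48),6)
E
```

```text
t 15.97 [0.4299 0.0352 0.0809] rot [179.9 -44.9  90.2] q [-0.578  0.592  1.934  0.685  1.208 -1.03 ] op 0.0585 gf 25.0 F [ 0.4 -0.6 -1. ]
0 d -4.2 0.0 4.1 | dr 0.0 0.0 0.0 | f -1   -> tcp [0.43  0.034 0.022] 5.9cm 0deg
1 hold f -1
2 d 0.0 0.0 -9.5 | dr 0.0 0.0 0.0 | f -1   -> tcp [ 0.43  -0.033  0.089] 9.5cm 0deg
crop origin 131 142 scale 6
```

View pics/s4.png

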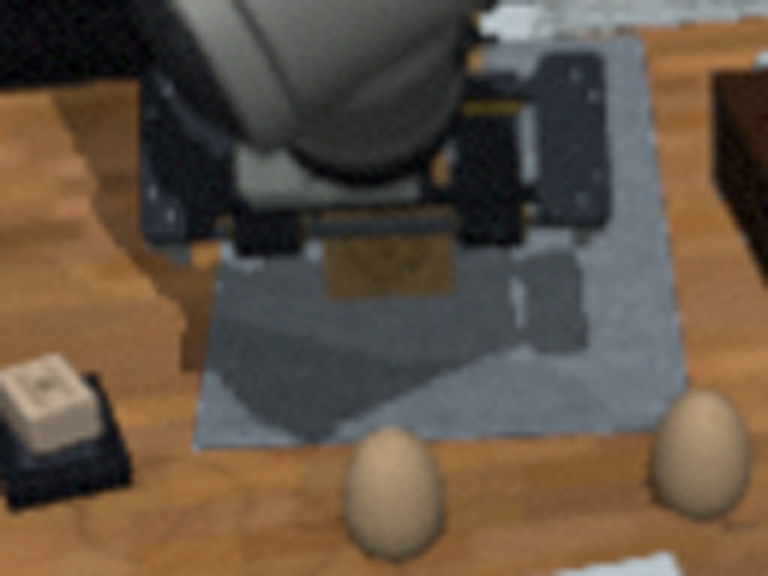

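The foot end now faces the camera at (390,270), so the cup has turned 90° and is still held. Next I set it down, release it and back out.

Emit:
step_arm(increments=[{"delta_pos": [-1, 0, 1], "dr": [0, 0, 0], "fingers": 0.4}, {"delta_pos": [-2, 0, 2], "dr": [0, 0, 0], "fingers": 0.4}, {"delta_pos": [-3.2, 0, 3.2], "dr": [0, 0, 0], "fingers": 0.4}, {"delta_pos": [-3.9, 0, 3.8], "dr": [0, 0, 0], "fingers": 0.4}, {"delta_pos": [-4.2, 0, 4.1], "dr": [0, 0, 0], "fingers": 0.4}])

```text
time: 16.65
tool_pos: [0.4296, 0.0356, 0.0242]
tool_rot: [3.141, -0.788, 1.573]
contact_force: [-7.0, -9.7, 37.4]
opening: 0.0586
grip_force: 25.0
```

Emit:
step_arm(increments=[{"delta_pos": [0, 0, 0], "dr": [0, 0, 0], "fingers": 0.4}, {"delta_pos": [0, 0, 0], "dr": [0, 0, 0], "fingers": -1}, {"delta_pos": [0, 0, 0], "dr": [0, 0, 0], "fingers": -1}, {"delta_pos": [0, 0, 0], "dr": [0, 0, 0], "fingers": -1}, {"delta_pos": [0, 0, 0], "dr": [0, 0, 0], "fingers": -1}])

```text
time: 17.27
tool_pos: [0.4296, 0.0346, 0.0214]
tool_rot: [-3.141, -0.781, 1.572]
contact_force: [0.8, -0.1, -0.2]
opening: 0.0906
grip_force: 0.0
```

Emit:
step_arm(increments=[{"delta_pos": [0, 0, -2], "dr": [0, 0, 0], "fingers": -1}, {"delta_pos": [0, 0, -4], "dr": [0, 0, 0], "fingers": -1}, {"delta_pos": [0, 0, -6], "dr": [0, 0, 0], "fingers": -1}, {"delta_pos": [0, 0, -8.5], "dr": [0, 0, 0], "fingers": -1}, {"delta_pos": [0, 0, -9.5], "dr": [0, 0, 0], "fingers": -1}])

```text
time: 17.9
tool_pos: [0.4302, -0.0333, 0.0896]
tool_rot: [3.14, -0.78, 1.572]
contact_force: [0.2, 1.2, 0.3]
opening: 0.0917
grip_force: 0.0
```

```bash
python3 - <<'E'
from flip import *
state()
s=Seq(); c=np.array([.43,.025]); A=pose(90,-45)
s.move(np.r_[c,.15],pose(90,0),-1)
s.move(np.r_[c,.031]-A.apply([0,0,.1]),A,-1)
s.move(np.r_[c,.031]-A.apply([0,0,.005]),A,-1)
E
```

```text
t 17.90 [ 0.4302 -0.0333  0.0896] rot [179.9 -44.7  90.1] q [-0.692  0.609  1.843  0.596  1.305 -1.039] op 0.0917 gf 0.0 F [0.2 1.2 0.3]
0 d 7.1 0.0 1.1 | dr 0.0 -45.0 0.0 | f -1   -> tcp [0.43  0.025 0.132] 7.2cm 45deg
1 d 5.8 0.0 4.3 | dr 0.0 -45.0 0.0 | f -1   -> tcp [0.43  0.083 0.088] 7.2cm 45deg
2 d 0.0 0.0 9.5 | dr 0.0 0.0 0.0 | f -1   -> tcp [0.43  0.015 0.022] 9.5cm 0deg
```

```bash
python3 - <<'E'
from flip import *
for c in cups(): print(c)
snap("side","s5",w2px("side",[.43,.06,.05],1)[0],(80,60),5)
E
```

```text
(array([0.4192, 0.1664]), np.float64(11.6), 322.5, np.float64(0.058), np.float64(0.056))
(array([0.4305, 0.0122]), np.float64(1.1), 154.5, np.float64(0.027), np.float64(0.054))
(array([0.4405, 0.3232]), np.float64(13.8), 336.0, np.float64(0.062), np.float64(0.056))
crop origin 115 123 scale 5
```

View pics/s5.png

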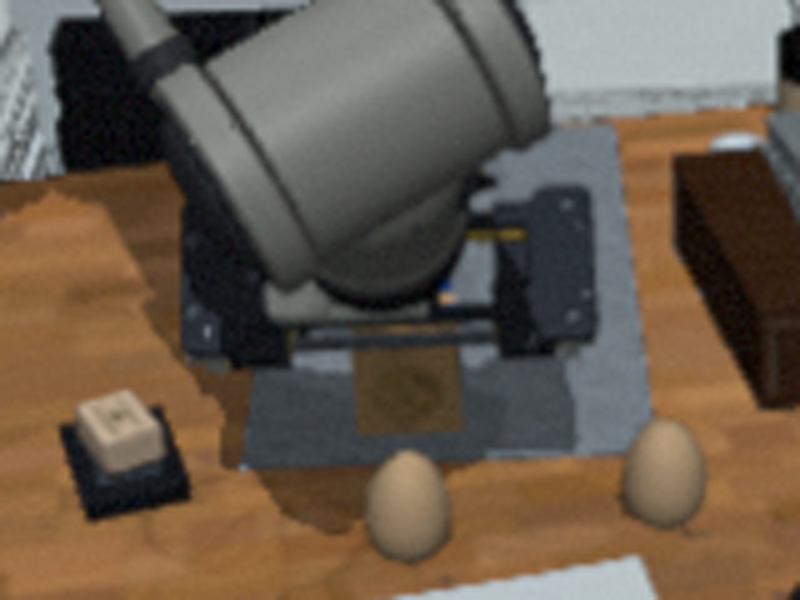

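The cup lies on its side with the foot towards the camera at (410,390). I'll swing back to a left lean and do the second quarter turn.

Emit:
step_arm(increments=[{"delta_pos": [1.4, 0, -1], "dr": [0, -9, 0], "fingers": -1}, {"delta_pos": [2.8, 0, -1], "dr": [0, -18, 0], "fingers": -1}, {"delta_pos": [4.2, 0, -0.6], "dr": [0, -27, 0], "fingers": -1}, {"delta_pos": [5.7, 0, 0.3], "dr": [0, -36, 0], "fingers": -1}, {"delta_pos": [7.1, 0, 1.1], "dr": [0, -45, 0], "fingers": -1}])

```text
time: 18.62
tool_pos: [0.4293, 0.0268, 0.1313]
tool_rot: [3.141, 0.008, 1.573]
contact_force: [0.3, -0.6, -0.5]
opening: 0.0918
grip_force: 0.0
```

Emit:
step_arm(increments=[{"delta_pos": [1.2, 0, 0.5], "dr": [0, -9, 0], "fingers": -1}, {"delta_pos": [2.4, 0, 1.2], "dr": [0, -18, 0], "fingers": -1}, {"delta_pos": [3.6, 0, 2.2], "dr": [0, -27, 0], "fingers": -1}, {"delta_pos": [4.8, 0, 3.3], "dr": [0, -36, 0], "fingers": -1}, {"delta_pos": [5.8, 0, 4.3], "dr": [0, -45, 0], "fingers": -1}])

```text
time: 19.25
tool_pos: [0.4291, 0.0848, 0.0873]
tool_rot: [-3.141, 0.794, 1.575]
contact_force: [0.1, -0.4, -0.6]
opening: 0.0922
grip_force: 0.0
```

Emit:
step_arm(increments=[{"delta_pos": [0, 0, 0], "dr": [0, 0, 0], "fingers": -1}, {"delta_pos": [0, 0, 3], "dr": [0, 0, 0], "fingers": -1}, {"delta_pos": [0, 0, 6], "dr": [0, 0, 0], "fingers": -1}, {"delta_pos": [0, 0, 8.5], "dr": [0, 0, 0], "fingers": -1}, {"delta_pos": [0, 0, 9.5], "dr": [0, 0, 0], "fingers": -1}])

```text
time: 19.88
tool_pos: [0.429, 0.0147, 0.0212]
tool_rot: [-3.14, 0.788, 1.571]
contact_force: [-1.2, 0.5, -0.1]
opening: 0.0919
grip_force: 0.0
```

Emit:
step_arm(increments=[{"delta_pos": [0, 0, 0], "dr": [0, 0, 0], "fingers": 0.4}, {"delta_pos": [0, 0, 0], "dr": [0, 0, 0], "fingers": 0.4}, {"delta_pos": [0, 0, 0], "dr": [0, 0, 0], "fingers": 0.4}, {"delta_pos": [0, 0, 0], "dr": [0, 0, 0], "fingers": 0.4}, {"delta_pos": [0, 0, 0], "dr": [0, 0, 0], "fingers": 0.4}], newtons=25)

```text
time: 20.5
tool_pos: [0.43, 0.0165, 0.0214]
tool_rot: [3.141, 0.789, 1.572]
contact_force: [0.9, 2.1, 2.8]
opening: 0.0598
grip_force: 25.0
```

```bash
python3 - <<'E'
from flip import *
state()
E
```

```text
t 20.50 [0.43   0.0165 0.0214] rot [180.   45.2  90.1] q [ 0.358  0.735  1.888 -0.868  1.059  1.01 ] op 0.0598 gf 25.0 F [0.9 2.1 2.8]
```

Emit:
step_arm(increments=[{"delta_pos": [-0.8, 0, -0.8], "dr": [0, 0, 0], "fingers": 0.4}, {"delta_pos": [-1.7, 0, -1.7], "dr": [0, 0, 0], "fingers": 0.4}, {"delta_pos": [-2.6, 0, -2.6], "dr": [0, 0, 0], "fingers": 0.4}, {"delta_pos": [-3.5, 0, -3.5], "dr": [0, 0, 0], "fingers": 0.4}, {"delta_pos": [-4.2, 0, -4.2], "dr": [0, 0, 0], "fingers": 0.4}])

```text
time: 21.12
tool_pos: [0.4298, 0.0164, 0.0816]
tool_rot: [3.141, 0.789, 1.572]
contact_force: [0.3, -0.1, -1.4]
opening: 0.0598
grip_force: 25.0
```

Emit:
step_arm(increments=[{"delta_pos": [0.1, 0, -0.1], "dr": [0, 6, 0], "fingers": 0.4}, {"delta_pos": [0.2, 0, -0.2], "dr": [0, 12, 0], "fingers": 0.4}, {"delta_pos": [0.2, 0, -0.4], "dr": [0, 18, 0], "fingers": 0.4}, {"delta_pos": [0.3, 0, -0.5], "dr": [0, 24, 0], "fingers": 0.4}, {"delta_pos": [0.4, 0, -0.6], "dr": [0, 30, 0], "fingers": 0.4}])

```text
time: 21.75
tool_pos: [0.4297, 0.0235, 0.0826]
tool_rot: [3.141, 0.263, 1.573]
contact_force: [0.3, 0.2, -1.2]
opening: 0.0598
grip_force: 25.0
```

Emit:
step_arm(increments=[{"delta_pos": [0.1, 0, -0.1], "dr": [0, 6, 0], "fingers": 0.4}, {"delta_pos": [0.2, 0, -0.2], "dr": [0, 12, 0], "fingers": 0.4}, {"delta_pos": [0.4, 0, -0.2], "dr": [0, 18, 0], "fingers": 0.4}, {"delta_pos": [0.5, 0, -0.3], "dr": [0, 24, 0], "fingers": 0.4}, {"delta_pos": [0.6, 0, -0.4], "dr": [0, 30, 0], "fingers": 0.4}])

```text
time: 22.38
tool_pos: [0.4297, 0.0303, 0.0849]
tool_rot: [3.141, -0.261, 1.573]
contact_force: [-0.8, -0.6, -0.8]
opening: 0.06
grip_force: 25.0
```

Emit:
step_arm(increments=[{"delta_pos": [0.1, 0, 0], "dr": [0, 6, 0], "fingers": 0.4}, {"delta_pos": [0.2, 0, 0], "dr": [0, 12, 0], "fingers": 0.4}, {"delta_pos": [0.4, 0, 0], "dr": [0, 18, 0], "fingers": 0.4}, {"delta_pos": [0.5, 0, 0], "dr": [0, 24, 0], "fingers": 0.4}, {"delta_pos": [0.6, 0, 0], "dr": [0, 30, 0], "fingers": 0.4}])

```text
time: 23.0
tool_pos: [0.4299, 0.0358, 0.0863]
tool_rot: [3.14, -0.784, 1.574]
contact_force: [-0.3, 0.6, -0.7]
opening: 0.0597
grip_force: 25.0
```

```bash
python3 - <<'E'
from flip import *
state(); s=Seq(); s.move((.43,.033,.0215),pose(90,45),.4,1,False)
E
```

```text
t 23.00 [0.4299 0.0358 0.0863] rot [179.9 -44.9  90.2] q [-0.577  0.581  1.932  0.682  1.217 -1.021] op 0.0597 gf 25.0 F [-0.3  0.6 -0.7]
0 d -4.8 0.0 4.4 | dr 0.0 0.0 0.0 | f 0.4   -> tcp [0.43  0.033 0.021] 6.5cm 0deg
```

Emit:
step_arm(increments=[{"delta_pos": [-1.5, 0, 1.5], "dr": [0, 0, 0], "fingers": 0.4}, {"delta_pos": [-3, 0, 2.8], "dr": [0, 0, 0], "fingers": 0.4}, {"delta_pos": [-4, 0, 3.7], "dr": [0, 0, 0], "fingers": 0.4}, {"delta_pos": [-4.6, 0, 4.3], "dr": [0, 0, 0], "fingers": 0.4}, {"delta_pos": [-4.6, 0, 4.3], "dr": [0, 0, 0], "fingers": 0.4}])

```text
time: 23.62
tool_pos: [0.4297, 0.0338, 0.0229]
tool_rot: [-3.141, -0.781, 1.572]
contact_force: [-0.5, -0.2, -1.5]
opening: 0.0596
grip_force: 25.0
```

```bash
python3 - <<'E'
from flip import *
state()
E
```

```text
t 23.62 [0.4297 0.0338 0.0229] rot [-180.   -44.8   90.1] q [-0.58   0.71   1.951  0.72   1.103 -1.123] op 0.0596 gf 25.0 F [-0.5 -0.2 -1.5]
```

Emit:
step_arm(increments=[{"delta_pos": [-0.1, 0, 0.1], "dr": [0, 0, 0], "fingers": 0.4}, {"delta_pos": [-0.1, 0, 0.1], "dr": [0, 0, 0], "fingers": 0.4}, {"delta_pos": [-0.2, 0, 0.2], "dr": [0, 0, 0], "fingers": 0.4}, {"delta_pos": [-0.2, 0, 0.2], "dr": [0, 0, 0], "fingers": 0.4}, {"delta_pos": [-0.2, 0, 0.2], "dr": [0, 0, 0], "fingers": 0.4}])

```text
time: 24.25
tool_pos: [0.4297, 0.0346, 0.022]
tool_rot: [3.14, -0.784, 1.574]
contact_force: [-0.5, 0.6, 13.3]
opening: 0.0596
grip_force: 25.0
```

Emit:
step_arm(increments=[{"delta_pos": [0, 0, 0], "dr": [0, 0, 0], "fingers": -1}, {"delta_pos": [0, 0, 0], "dr": [0, 0, 0], "fingers": -1}, {"delta_pos": [0, 0, 0], "dr": [0, 0, 0], "fingers": -1}, {"delta_pos": [0, 0, 0], "dr": [0, 0, 0], "fingers": -1}, {"delta_pos": [0, 0, 0], "dr": [0, 0, 0], "fingers": -1}])

```text
time: 24.88
tool_pos: [0.4297, 0.0337, 0.0199]
tool_rot: [-3.141, -0.781, 1.572]
contact_force: [0.2, -0.2, -0.1]
opening: 0.0917
grip_force: 0.0
```

Emit:
step_arm(increments=[{"delta_pos": [0, 0, -2], "dr": [0, 0, 0], "fingers": -1}, {"delta_pos": [0, 0, -4], "dr": [0, 0, 0], "fingers": -1}, {"delta_pos": [0, 0, -6], "dr": [0, 0, 0], "fingers": -1}, {"delta_pos": [0, 0, -8.5], "dr": [0, 0, 0], "fingers": -1}, {"delta_pos": [0, 0, -9.5], "dr": [0, 0, 0], "fingers": -1}])

```text
time: 25.5
tool_pos: [0.4302, -0.0341, 0.088]
tool_rot: [3.14, -0.78, 1.572]
contact_force: [-0.0, 0.0, -0.2]
opening: 0.0915
grip_force: 0.0
```

```bash
python3 - <<'E'
from flip import *
state()
for c in cups(): print(c)
s=Seq(); c=np.array([.419,.1665]); y=101
s.move((.42,.09,.17),pose(95,0),-1)
A=pose(y,-45)
s.move(np.r_[c,.026]-A.apply([0,0,.1]),A,-1)
s.move(np.r_[c,.026]-A.apply([0,0,.005]),A,-1)
E
```

```text
t 25.50 [ 0.4302 -0.0341  0.088 ] rot [179.9 -44.7  90.1] q [-0.693  0.612  1.843  0.596  1.303 -1.042] op 0.0915 gf 0.0 F [-0.   0.  -0.2]
(array([0.4197, 0.1665]), np.float64(11.6), 322.5, np.float64(0.058), np.float64(0.057))
(array([0.4302, 0.0257]), np.float64(1.2), 294.5, np.float64(0.054), np.float64(0.054))
(array([0.4406, 0.3232]), np.float64(14.3), 335.0, np.float64(0.062), np.float64(0.056))
0 d 13.3 -1.0 4.3 | dr 2.0 -45.0 -5.0 | f -1   -> tcp [0.42  0.09  0.151] 14.0cm 45deg
1 d 13.4 0.0 6.7 | dr -2.0 -45.0 -5.0 | f -1   -> tcp [0.408 0.223 0.083] 15.0cm 45deg
2 d 0.0 0.0 9.5 | dr 0.0 0.0 0.0 | f -1   -> tcp [0.42  0.157 0.017] 9.5cm 0deg
```

Emit:
step_arm(increments=[{"delta_pos": [2.2, -0.2, -0.5], "dr": [0, -9, -1], "fingers": -1}, {"delta_pos": [5, -0.4, 0], "dr": [1, -18, -2], "fingers": -1}, {"delta_pos": [8, -0.6, 1.4], "dr": [1, -27, -3], "fingers": -1}, {"delta_pos": [10.7, -0.8, 2.9], "dr": [2, -36, -4], "fingers": -1}, {"delta_pos": [13.3, -1, 4.3], "dr": [2, -45, -5], "fingers": -1}])

```text
time: 26.18
tool_pos: [0.4195, 0.0928, 0.1511]
tool_rot: [3.139, 0.009, 1.664]
contact_force: [-0.3, 0.3, -0.5]
opening: 0.0919
grip_force: 0.0
```

Emit:
step_arm(increments=[{"delta_pos": [2.7, 0, 1], "dr": [0, -9, -1], "fingers": -1}, {"delta_pos": [5.4, 0, 2], "dr": [-1, -18, -2], "fingers": -1}, {"delta_pos": [8.1, 0, 3.5], "dr": [-1, -27, -3], "fingers": -1}, {"delta_pos": [10.8, 0, 5.2], "dr": [-2, -36, -4], "fingers": -1}, {"delta_pos": [13.4, 0, 6.7], "dr": [-2, -45, -5], "fingers": -1}])

```text
time: 26.8
tool_pos: [0.4064, 0.2261, 0.0821]
tool_rot: [-3.14, 0.796, 1.76]
contact_force: [1.2, -0.1, -0.4]
opening: 0.0917
grip_force: 0.0
```

Emit:
step_arm(increments=[{"delta_pos": [0, 0, 0], "dr": [0, 0, 0], "fingers": -1}, {"delta_pos": [0, 0, 2], "dr": [0, 0, 0], "fingers": -1}, {"delta_pos": [0, 0, 3], "dr": [0, 0, 0], "fingers": -1}, {"delta_pos": [0, 0, 4], "dr": [0, 0, 0], "fingers": -1}, {"delta_pos": [0, 0, 4], "dr": [0, 0, 0], "fingers": -1}])

```text
time: 27.42
tool_pos: [0.4125, 0.1958, 0.0551]
tool_rot: [-3.14, 0.79, 1.755]
contact_force: [-0.0, -0.7, -0.4]
opening: 0.0918
grip_force: 0.0
```

```bash
python3 - <<'E'
from flip import *
state()
for c in cups(): print(c)
s=Seq(); c=np.array([.4195,.1665]); y=101
A=pose(y,-45)
s.move(np.r_[c,.026]-A.apply([0,0,.005]),A,-1)
E
```

```text
t 27.43 [0.4125 0.1958 0.0551] rot [-179.9   45.3  100.6] q [ 0.707  0.74   1.69  -0.7    1.266  0.935] op 0.0918 gf 0.0 F [-0.  -0.7 -0.4]
(array([0.4196, 0.167 ]), np.float64(10.7), 316.5, np.float64(0.058), np.float64(0.055))
(array([0.4302, 0.0257]), np.float64(1.2), 286.0, np.float64(0.054), np.float64(0.054))
0 d -0.1 0.1 5.6 | dr 0.0 0.0 0.0 | f -1   -> tcp [0.421 0.157 0.017] 5.6cm 0deg
```

Cup 2 hasn't moved. I'll go in, grip, lift and turn.

Emit:
step_arm(increments=[{"delta_pos": [0, 0, 1.5], "dr": [0, 0, 0], "fingers": -1}, {"delta_pos": [0, 0.1, 3], "dr": [0, 0, 0], "fingers": -1}, {"delta_pos": [-0.1, 0.1, 4.5], "dr": [0, 0, 0], "fingers": -1}, {"delta_pos": [-0.1, 0.1, 5.5], "dr": [0, 0, 0], "fingers": -1}, {"delta_pos": [-0.1, 0.1, 5.5], "dr": [0, 0, 0], "fingers": -1}])

```text
time: 28.1
tool_pos: [0.4204, 0.1569, 0.0163]
tool_rot: [-3.138, 0.791, 1.757]
contact_force: [0.3, 0.6, -0.1]
opening: 0.0914
grip_force: 0.0
```

Emit:
step_arm(increments=[{"delta_pos": [0, 0, 0], "dr": [0, 0, 0], "fingers": 0.4}, {"delta_pos": [0, 0, 0], "dr": [0, 0, 0], "fingers": 0.4}, {"delta_pos": [0, 0, 0], "dr": [0, 0, 0], "fingers": 0.4}, {"delta_pos": [0, 0, 0], "dr": [0, 0, 0], "fingers": 0.4}, {"delta_pos": [0, 0, 0], "dr": [0, 0, 0], "fingers": 0.4}], newtons=25)

```text
time: 28.72
tool_pos: [0.4208, 0.1579, 0.017]
tool_rot: [-3.14, 0.79, 1.756]
contact_force: [-0.2, 1.8, 2.0]
opening: 0.0585
grip_force: 25.0
```

Emit:
step_arm(increments=[{"delta_pos": [-0.8, 0, -0.8], "dr": [0, 0, 0], "fingers": 0.4}, {"delta_pos": [-1.7, 0, -1.7], "dr": [0, 0, 0], "fingers": 0.4}, {"delta_pos": [-2.6, 0, -2.6], "dr": [0, 0, 0], "fingers": 0.4}, {"delta_pos": [-3.5, 0, -3.5], "dr": [0, 0, 0], "fingers": 0.4}, {"delta_pos": [-4.2, 0, -4.2], "dr": [0, 0, 0], "fingers": 0.4}])

```text
time: 29.35
tool_pos: [0.4208, 0.1581, 0.0773]
tool_rot: [-3.141, 0.79, 1.756]
contact_force: [-0.1, 0.8, -0.7]
opening: 0.0582
grip_force: 25.0
```

Emit:
step_arm(increments=[{"delta_pos": [0.1, 0, -0.1], "dr": [0, 6, 0], "fingers": 0.4}, {"delta_pos": [0.2, 0, -0.2], "dr": [0, 12, 0], "fingers": 0.4}, {"delta_pos": [0.2, 0, -0.4], "dr": [0, 18, 0], "fingers": 0.4}, {"delta_pos": [0.3, 0, -0.5], "dr": [0, 24, 0], "fingers": 0.4}, {"delta_pos": [0.4, 0, -0.6], "dr": [0, 30, 0], "fingers": 0.4}])

```text
time: 29.98
tool_pos: [0.4194, 0.165, 0.0782]
tool_rot: [-3.141, 0.264, 1.756]
contact_force: [0.4, -0.0, -1.5]
opening: 0.0581
grip_force: 25.0
```

Emit:
step_arm(increments=[{"delta_pos": [0.1, 0, -0.1], "dr": [0, 6, 0], "fingers": 0.4}, {"delta_pos": [0.2, 0, -0.2], "dr": [0, 12, 0], "fingers": 0.4}, {"delta_pos": [0.4, 0, -0.2], "dr": [0, 18, 0], "fingers": 0.4}, {"delta_pos": [0.5, 0, -0.3], "dr": [0, 24, 0], "fingers": 0.4}, {"delta_pos": [0.6, 0, -0.4], "dr": [0, 30, 0], "fingers": 0.4}])

```text
time: 30.6
tool_pos: [0.4181, 0.1717, 0.0805]
tool_rot: [3.142, -0.26, 1.756]
contact_force: [-0.4, 0.6, -0.9]
opening: 0.0581
grip_force: 25.0
```

Emit:
step_arm(increments=[{"delta_pos": [0.1, 0, 0], "dr": [0, 6, 0], "fingers": 0.4}, {"delta_pos": [0.2, 0, 0], "dr": [0, 12, 0], "fingers": 0.4}, {"delta_pos": [0.4, 0, 0], "dr": [0, 18, 0], "fingers": 0.4}, {"delta_pos": [0.5, 0, 0], "dr": [0, 24, 0], "fingers": 0.4}, {"delta_pos": [0.6, 0, 0], "dr": [0, 30, 0], "fingers": 0.4}])

```text
time: 31.22
tool_pos: [0.4173, 0.1772, 0.082]
tool_rot: [3.141, -0.783, 1.757]
contact_force: [0.3, 0.2, -1.4]
opening: 0.0581
grip_force: 25.0
```

```bash
python3 - <<'E'
from flip import *
state(); o=robot.observe()
s=Seq(); r=s.r; p=s.p.copy(); p[2]=.027
s.move(p,r,.4,1,False)
E
```

```text
t 31.23 [0.4173 0.1772 0.082 ] rot [179.9 -44.9 100.6] q [-0.261  0.58   1.959  0.773  1.147 -0.976] op 0.0581 gf 25.0 F [ 0.3  0.2 -1.4]
0 d -3.9 0.0 3.9 | dr 0.0 0.0 0.0 | f 0.4   -> tcp [0.417 0.177 0.027] 5.5cm 0deg
```

Emit:
step_arm(increments=[{"delta_pos": [-1.2, 0, 1.2], "dr": [0, 0, 0], "fingers": 0.4}, {"delta_pos": [-2.4, 0, 2.4], "dr": [0, 0, 0], "fingers": 0.4}, {"delta_pos": [-3.4, 0, 3.4], "dr": [0, 0, 0], "fingers": 0.4}, {"delta_pos": [-3.9, 0, 3.9], "dr": [0, 0, 0], "fingers": 0.4}, {"delta_pos": [-4, 0, 4], "dr": [0, 0, 0], "fingers": 0.4}])

```text
time: 31.85
tool_pos: [0.4167, 0.1775, 0.0247]
tool_rot: [-3.139, -0.781, 1.754]
contact_force: [-2.1, -0.0, 1.2]
opening: 0.0584
grip_force: 25.0
```

Emit:
step_arm(increments=[{"delta_pos": [-0.1, 0, 0.1], "dr": [0, 0, 0], "fingers": 0.4}, {"delta_pos": [-0.1, 0, 0.1], "dr": [0, 0, 0], "fingers": 0.4}, {"delta_pos": [-0.1, 0, 0.1], "dr": [0, 0, 0], "fingers": 0.4}, {"delta_pos": [-0.1, 0, 0.1], "dr": [0, 0, 0], "fingers": 0.4}, {"delta_pos": [-0.1, 0, 0.1], "dr": [0, 0, 0], "fingers": 0.4}])

```text
time: 32.48
tool_pos: [0.4167, 0.1774, 0.0244]
tool_rot: [-3.14, -0.781, 1.755]
contact_force: [-2.6, -0.0, 5.3]
opening: 0.0584
grip_force: 25.0
```

Emit:
step_arm(increments=[{"delta_pos": [0, 0, 0], "dr": [0, 0, 0], "fingers": -1}, {"delta_pos": [0, 0, 0], "dr": [0, 0, 0], "fingers": -1}, {"delta_pos": [0, 0, 0], "dr": [0, 0, 0], "fingers": -1}, {"delta_pos": [0, 0, 0], "dr": [0, 0, 0], "fingers": -1}, {"delta_pos": [0, 0, 0], "dr": [0, 0, 0], "fingers": -1}])

```text
time: 33.1
tool_pos: [0.4171, 0.1771, 0.0234]
tool_rot: [-3.14, -0.78, 1.754]
contact_force: [-0.1, 0.0, 0.2]
opening: 0.0916
grip_force: 0.0
```

Emit:
step_arm(increments=[{"delta_pos": [0, 0, -2], "dr": [0, 0, 0], "fingers": -1}, {"delta_pos": [0, 0, -4], "dr": [0, 0, 0], "fingers": -1}, {"delta_pos": [0, 0, -6], "dr": [0, 0, 0], "fingers": -1}, {"delta_pos": [0, 0, -8.5], "dr": [0, 0, 0], "fingers": -1}, {"delta_pos": [0, 0, -9.5], "dr": [0, 0, 0], "fingers": -1}])

```text
time: 33.72
tool_pos: [0.43, 0.1106, 0.0915]
tool_rot: [3.141, -0.779, 1.755]
contact_force: [0.1, -0.3, 1.2]
opening: 0.0919
grip_force: 0.0
```

```bash
python3 - <<'E'
from flip import *
state()
for c in cups(): print(c)
s=Seq(); c=np.array([.4195,.1665]); A=pose(101,-45)
s.move(np.r_[c,.15],pose(101,0),-1)
s.move(np.r_[c,.031]-A.apply([0,0,.1]),A,-1)
s.move(np.r_[c,.031]-A.apply([0,0,.005]),A,-1)
E
```

```text
t 33.73 [0.43   0.1106 0.0915] rot [180.  -44.6 100.5] q [-0.387  0.585  1.891  0.676  1.24  -0.989] op 0.0919 gf 0.0 F [ 0.1 -0.3  1.2]
(array([0.4207, 0.1568]), np.float64(9.4), 161.0, np.float64(0.03), np.float64(0.056))
(array([0.4404, 0.3235]), np.float64(12.6), 341.0, np.float64(0.062), np.float64(0.057))
0 d 6.8 0.0 1.2 | dr 0.0 -45.0 0.0 | f -1   -> tcp [0.42  0.166 0.131] 6.9cm 45deg
1 d 5.8 -0.1 4.2 | dr 0.0 -45.0 0.0 | f -1   -> tcp [0.408 0.223 0.089] 7.2cm 45deg
2 d 0.1 0.1 9.5 | dr 0.0 0.0 0.0 | f -1   -> tcp [0.422 0.157 0.021] 9.5cm 0deg
```

Emit:
step_arm(increments=[{"delta_pos": [1.4, 0, -1], "dr": [0, -9, 0], "fingers": -1}, {"delta_pos": [2.8, 0, -1], "dr": [0, -18, 0], "fingers": -1}, {"delta_pos": [4.2, 0, -0.6], "dr": [0, -27, 0], "fingers": -1}, {"delta_pos": [5.6, 0, 0.3], "dr": [0, -36, 0], "fingers": -1}, {"delta_pos": [7, 0, 1.2], "dr": [0, -45, 0], "fingers": -1}])

```text
time: 34.4
tool_pos: [0.4184, 0.1695, 0.1319]
tool_rot: [3.141, 0.01, 1.756]
contact_force: [0.1, -0.5, -1.0]
opening: 0.0919
grip_force: 0.0
```

Emit:
step_arm(increments=[{"delta_pos": [1.2, 0, 0.5], "dr": [0, -9, 0], "fingers": -1}, {"delta_pos": [2.4, 0, 1.2], "dr": [0, -18, 0], "fingers": -1}, {"delta_pos": [3.6, 0, 2.2], "dr": [0, -27, 0], "fingers": -1}, {"delta_pos": [4.8, 0, 3.3], "dr": [0, -36, 0], "fingers": -1}, {"delta_pos": [5.8, 0, 4.2], "dr": [0, -45, 0], "fingers": -1}])

```text
time: 35.02
tool_pos: [0.4074, 0.2265, 0.0886]
tool_rot: [-3.14, 0.795, 1.759]
contact_force: [-1.0, -0.6, -0.1]
opening: 0.0921
grip_force: 0.0
```

Emit:
step_arm(increments=[{"delta_pos": [0, 0, 0], "dr": [0, 0, 0], "fingers": -1}, {"delta_pos": [0, 0, 3], "dr": [0, 0, 0], "fingers": -1}, {"delta_pos": [0, 0, 6], "dr": [0, 0, 0], "fingers": -1}, {"delta_pos": [0, 0, 8.5], "dr": [0, 0, 0], "fingers": -1}, {"delta_pos": [0, 0, 9.5], "dr": [0, 0, 0], "fingers": -1}])

```text
time: 35.65
tool_pos: [0.4202, 0.1575, 0.0227]
tool_rot: [-3.139, 0.789, 1.755]
contact_force: [0.0, 0.5, 0.6]
opening: 0.0918
grip_force: 0.0
```

Emit:
step_arm(increments=[{"delta_pos": [0, 0, 0], "dr": [0, 0, 0], "fingers": 0.4}, {"delta_pos": [0, 0, 0], "dr": [0, 0, 0], "fingers": 0.4}, {"delta_pos": [0, 0, 0], "dr": [0, 0, 0], "fingers": 0.4}, {"delta_pos": [0, 0, 0], "dr": [0, 0, 0], "fingers": 0.4}, {"delta_pos": [0, 0, 0], "dr": [0, 0, 0], "fingers": 0.4}], newtons=25)

```text
time: 36.28
tool_pos: [0.4207, 0.1595, 0.0228]
tool_rot: [-3.141, 0.79, 1.756]
contact_force: [-0.8, 2.2, 2.9]
opening: 0.0599
grip_force: 25.0
```

Emit:
step_arm(increments=[{"delta_pos": [-0.8, 0, -0.8], "dr": [0, 0, 0], "fingers": 0.4}, {"delta_pos": [-1.7, 0, -1.7], "dr": [0, 0, 0], "fingers": 0.4}, {"delta_pos": [-2.6, 0, -2.6], "dr": [0, 0, 0], "fingers": 0.4}, {"delta_pos": [-3.5, 0, -3.5], "dr": [0, 0, 0], "fingers": 0.4}, {"delta_pos": [-4.2, 0, -4.2], "dr": [0, 0, 0], "fingers": 0.4}])

```text
time: 36.9
tool_pos: [0.4206, 0.1594, 0.083]
tool_rot: [-3.141, 0.79, 1.756]
contact_force: [-0.1, 0.5, -1.1]
opening: 0.0601
grip_force: 25.0
```

```bash
python3 - <<'E'
from flip import *
state()
E
```

```text
t 36.90 [0.4206 0.1594 0.083 ] rot [-180.    45.3  100.6] q [ 0.646  0.668  1.742 -0.734  1.253  0.889] op 0.0601 gf 25.0 F [-0.1  0.5 -1.1]
```

Emit:
step_arm(increments=[{"delta_pos": [0.1, 0, -0.1], "dr": [0, 6, 0], "fingers": 0.4}, {"delta_pos": [0.2, 0, -0.2], "dr": [0, 12, 0], "fingers": 0.4}, {"delta_pos": [0.2, 0, -0.4], "dr": [0, 18, 0], "fingers": 0.4}, {"delta_pos": [0.3, 0, -0.5], "dr": [0, 24, 0], "fingers": 0.4}, {"delta_pos": [0.4, 0, -0.6], "dr": [0, 30, 0], "fingers": 0.4}])

```text
time: 37.52
tool_pos: [0.4191, 0.1664, 0.0839]
tool_rot: [-3.141, 0.264, 1.756]
contact_force: [-1.2, -0.2, -1.7]
opening: 0.0596
grip_force: 25.0
```

Emit:
step_arm(increments=[{"delta_pos": [0.1, 0, -0.1], "dr": [0, 6, 0], "fingers": 0.4}, {"delta_pos": [0.2, 0, -0.2], "dr": [0, 12, 0], "fingers": 0.4}, {"delta_pos": [0.4, 0, -0.2], "dr": [0, 18, 0], "fingers": 0.4}, {"delta_pos": [0.5, 0, -0.3], "dr": [0, 24, 0], "fingers": 0.4}, {"delta_pos": [0.6, 0, -0.4], "dr": [0, 30, 0], "fingers": 0.4}])

```text
time: 38.15
tool_pos: [0.4178, 0.1731, 0.0862]
tool_rot: [-3.142, -0.26, 1.756]
contact_force: [0.2, -0.4, -1.1]
opening: 0.0596
grip_force: 25.0
```

Emit:
step_arm(increments=[{"delta_pos": [0.1, 0, 0], "dr": [0, 6, 0], "fingers": 0.4}, {"delta_pos": [0.2, 0, 0], "dr": [0, 12, 0], "fingers": 0.4}, {"delta_pos": [0.4, 0, 0], "dr": [0, 18, 0], "fingers": 0.4}, {"delta_pos": [0.5, 0, 0], "dr": [0, 24, 0], "fingers": 0.4}, {"delta_pos": [0.6, 0, 0], "dr": [0, 30, 0], "fingers": 0.4}])

```text
time: 38.78
tool_pos: [0.4171, 0.1785, 0.0877]
tool_rot: [3.141, -0.783, 1.757]
contact_force: [-0.7, 1.0, -1.3]
opening: 0.0595
grip_force: 25.0
```

```bash
python3 - <<'E'
from flip import *
state()
s=Seq(); r=s.r; p=s.p.copy(); p[1]-=.02; s.move(p,r,.4,1,False); p[2]=.023
s.move(p,r,.4,1,False)
E
```

```text
t 38.77 [0.4171 0.1785 0.0877] rot [179.9 -44.9 100.6] q [-0.258  0.568  1.957  0.771  1.155 -0.964] op 0.0595 gf 25.0 F [-0.7  1.  -1.3]
0 d -1.4 -0.4 -1.4 | dr 0.0 0.0 0.0 | f 0.4   -> tcp [0.417 0.158 0.088] 2.0cm 0deg
1 d -4.6 0.0 4.6 | dr 0.0 0.0 0.0 | f 0.4   -> tcp [0.417 0.158 0.023] 6.5cm 0deg
```

Emit:
step_arm(increments=[{"delta_pos": [-1, -0.3, -0.9], "dr": [0, 0, 0], "fingers": 0.4}, {"delta_pos": [-2, -0.4, -0.8], "dr": [0, 0, 0], "fingers": 0.4}, {"delta_pos": [-3.5, -0.4, 0.7], "dr": [0, 0, 0], "fingers": 0.4}, {"delta_pos": [-5, -0.4, 2.2], "dr": [0, 0, 0], "fingers": 0.4}, {"delta_pos": [-6, -0.4, 3.2], "dr": [0, 0, 0], "fingers": 0.4}])

```text
time: 39.4
tool_pos: [0.4164, 0.1583, 0.0216]
tool_rot: [-3.14, -0.779, 1.755]
contact_force: [-2.0, -0.2, 12.9]
opening: 0.0595
grip_force: 25.0
```

Emit:
step_arm(increments=[{"delta_pos": [0, 0, 0], "dr": [0, 0, 0], "fingers": 0.4}, {"delta_pos": [0, 0, 0], "dr": [0, 0, 0], "fingers": 0.4}, {"delta_pos": [-0.1, 0, 0.1], "dr": [0, 0, 0], "fingers": 0.4}, {"delta_pos": [-0.1, 0, 0.1], "dr": [0, 0, 0], "fingers": 0.4}, {"delta_pos": [-0.2, 0, 0.1], "dr": [0, 0, 0], "fingers": 0.4}])

```text
time: 40.02
tool_pos: [0.4168, 0.1581, 0.021]
tool_rot: [-3.141, -0.782, 1.755]
contact_force: [1.2, 3.4, 8.1]
opening: 0.0597
grip_force: 25.0
```

Emit:
step_arm(increments=[{"delta_pos": [0, 0, 0], "dr": [0, 0, 0], "fingers": -1}, {"delta_pos": [0, 0, 0], "dr": [0, 0, 0], "fingers": -1}, {"delta_pos": [0, 0, 0], "dr": [0, 0, 0], "fingers": -1}, {"delta_pos": [0, 0, 0], "dr": [0, 0, 0], "fingers": -1}, {"delta_pos": [0, 0, 0], "dr": [0, 0, 0], "fingers": -1}])

```text
time: 40.65
tool_pos: [0.4166, 0.1575, 0.02]
tool_rot: [-3.14, -0.78, 1.754]
contact_force: [0.4, -0.4, 0.6]
opening: 0.0918
grip_force: 0.0
```

Emit:
step_arm(increments=[{"delta_pos": [0, 0, -2], "dr": [0, 0, 0], "fingers": -1}, {"delta_pos": [0, 0, -4], "dr": [0, 0, 0], "fingers": -1}, {"delta_pos": [0, 0, -6], "dr": [0, 0, 0], "fingers": -1}, {"delta_pos": [0, 0, -8.5], "dr": [0, 0, 0], "fingers": -1}, {"delta_pos": [0, 0, -9.5], "dr": [0, 0, 0], "fingers": -1}])

```text
time: 41.28
tool_pos: [0.4296, 0.091, 0.0881]
tool_rot: [3.141, -0.779, 1.755]
contact_force: [0.4, -0.3, 0.4]
opening: 0.0916
grip_force: 0.0
```

```bash
python3 - <<'E'
from flip import *
state()
for c in cups(): print(c)
snap("side","s6")
E
```

```text
t 41.27 [0.4296 0.091  0.0881] rot [180.  -44.6 100.5] q [-0.424  0.596  1.881  0.652  1.253 -1.009] op 0.0916 gf 0.0 F [ 0.4 -0.3  0.4]
(array([0.4186, 0.15  ]), np.float64(10.7), 302.5, np.float64(0.056), np.float64(0.054))
(array([0.4406, 0.3233]), np.float64(13.4), 337.0, np.float64(0.061), np.float64(0.056))
```

View pics/s6.png

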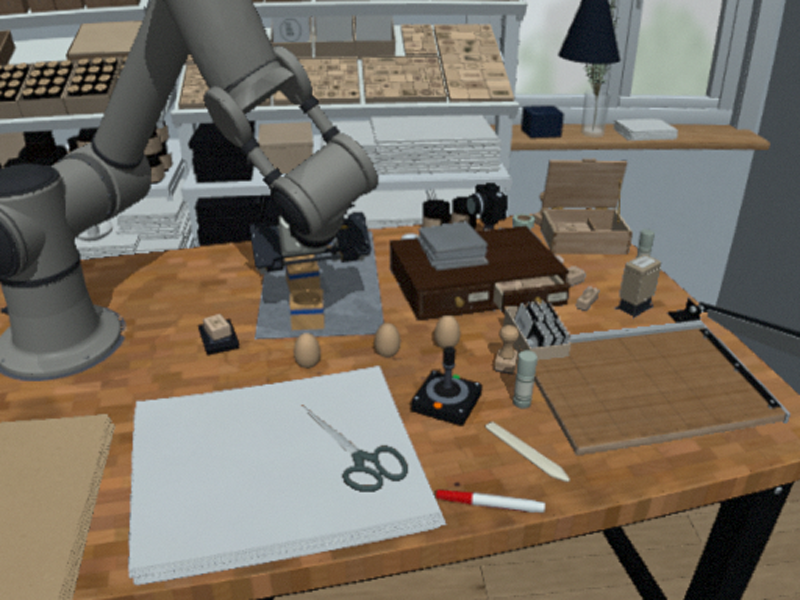

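Both the first and second cups now stand mouth-up, with their blue bands on top. Cup 1 still stands mouth-down, and I'll do it with the lean mirrored: pick from the right, turn to the left.

```bash
python3 - <<'E'
from flip import *
P,_,_=kin.fit()
s=Seq(); c0=np.array([.44,.324]); c1=np.array([.43,.275]); y=104; A=pose(y,50);B=pose(y,-40)
s.move((.43,.19,.13),A,-1,1,False)
s.move(np.r_[c0,.026]-A.apply([0,0,.08]),A,-1)
s.move(np.r_[c0,.026]-A.apply([0,0,.005]),A,-1)
s.wait(.4)
s.move(np.r_[c0,.086]-A.apply([0,0,.005]),A,.4)
s.move(np.r_[c1,.091]-B.apply([0,0,.005]),B,.4,3)
s.move(np.r_[c1,.035]-B.apply([0,0,.005]),B,.4)
q=robot.observe()['qpos']
L=[(np.r_[c,z]-pose(y,l).apply([0,0,k-.0188]),pose(y,l)) for c,l,z,k in ((c0,50,.026,.08),(c0,50,.026,.005),(c0,50,.09,.005),(c1,20,.09,.005),(c1,0,.09,.005),(c1,-20,.09,.005),(c1,-40,.09,.005),(c1,-40,.026,.005),(c1,-40,.026,.1))]
check(P,L,q)
E
```

```text
0 d 9.9 1.9 3.8 | dr 3.0 5.0 -2.0 | f -1   -> tcp [0.43 0.19 0.13] 10.8cm 6deg
1 d 0.3 4.2 10.3 | dr 0.0 0.0 0.0 | f -1   -> tcp [0.451 0.278 0.066] 11.1cm 0deg
2 d 0.0 0.1 7.5 | dr 0.0 0.0 0.0 | f -1   -> tcp [0.438 0.334 0.017] 7.5cm 0deg
3 hold f 0.4
4 d 4.6 -0.1 -3.9 | dr 0.0 0.0 0.0 | f 0.4   -> tcp [0.437 0.334 0.077] 6.0cm 0deg
5 d -1.3 -0.7 -1.7 | dr 0.0 -30.0 0.0 | f 0.4   -> tcp [0.436 0.312 0.079] 2.3cm 30deg
6 d -2.0 -0.7 -0.8 | dr 0.0 -30.0 0.0 | f 0.4   -> tcp [0.434 0.289 0.079] 2.3cm 30deg
7 d -2.1 -0.7 0.3 | dr 0.0 -30.0 0.0 | f 0.4   -> tcp [0.432 0.267 0.08 ] 2.2cm 30deg
8 d 3.6 0.0 4.3 | dr 0.0 0.0 0.0 | f 0.4   -> tcp [0.432 0.266 0.024] 5.6cm 0deg
[-0.07  0.71  1.83  0.92  1.17 -0.94] res 0.0000 marg 0.87
[ 0.04  0.79  1.85  1.04  1.06 -1.01] res 0.0000 marg 0.78
[ 0.04  0.67  1.84  0.98  1.13 -0.88] res 0.0000 marg 0.85
[ 0.21  0.49  1.84  0.46  0.88 -0.34] res 0.0000 marg 0.60
[0.42 0.49 1.76 0.   0.89 0.17] res 0.0000 marg 0.61
[ 0.61  0.58  1.66 -0.37  1.07  0.57] res 0.0000 marg 0.63
[ 0.75  0.72  1.54 -0.62  1.32  0.81] res 0.0000 marg 0.38
[ 0.75  0.82  1.56 -0.64  1.22  0.88] res 0.0000 marg 0.36
[ 0.84  0.77  1.41 -0.57  1.43  0.81] res 0.0000 marg 0.43
```

Emit:
step_arm(increments=[{"delta_pos": [2, 0, -1], "dr": [0, 1, 0], "fingers": -1}, {"delta_pos": [4.5, 0.7, 0], "dr": [1, 2, -1], "fingers": -1}, {"delta_pos": [7, 1.2, 1.5], "dr": [2, 3, -1], "fingers": -1}, {"delta_pos": [9.9, 1.9, 3.8], "dr": [3, 5, -2], "fingers": -1}, {"delta_pos": [9.9, 1.9, 3.8], "dr": [3, 5, -2], "fingers": -1}])

```text
time: 42.0
tool_pos: [0.4285, 0.1929, 0.1295]
tool_rot: [-3.122, -0.869, 1.806]
contact_force: [-0.1, -0.6, -0.4]
opening: 0.0918
grip_force: 0.0
```

Emit:
step_arm(increments=[{"delta_pos": [0.3, 1, 2.5], "dr": [0, 0, 0], "fingers": -1}, {"delta_pos": [0.3, 2, 5], "dr": [0, 0, 0], "fingers": -1}, {"delta_pos": [0.3, 3.2, 8], "dr": [0, 0, 0], "fingers": -1}, {"delta_pos": [0.3, 4.2, 10.3], "dr": [0, 0, 0], "fingers": -1}, {"delta_pos": [0.3, 4.2, 10.3], "dr": [0, 0, 0], "fingers": -1}])

```text
time: 42.62
tool_pos: [0.4491, 0.2794, 0.0641]
tool_rot: [-3.12, -0.868, 1.803]
contact_force: [0.1, -0.1, -0.0]
opening: 0.0921
grip_force: 0.0
```

```bash
python3 - <<'E'
from flip import *
state()
for c in cups(): print(c)
s=Seq(); c0=np.array([.44,.324]); y=104; A=pose(y,50)
s.move(np.r_[c0,.026]-A.apply([0,0,.005]),A,-1)
E
```

```text
t 42.62 [0.4491 0.2794 0.0641] rot [-178.8  -49.7  103.3] q [-0.062  0.707  1.826  0.906  1.168 -0.922] op 0.0921 gf 0.0 F [ 0.1 -0.1 -0. ]
(array([0.4402, 0.3252]), np.float64(13.8), 301.5, np.float64(0.056), np.float64(0.056))
0 d 0.0 0.3 7.4 | dr -1.0 0.0 0.0 | f -1   -> tcp [0.438 0.334 0.017] 7.4cm 1deg
```

Emit:
step_arm(increments=[{"delta_pos": [0, 0.3, 1.5], "dr": [-1, 0, 0], "fingers": -1}, {"delta_pos": [0, 0.3, 3], "dr": [-1, 0, 0], "fingers": -1}, {"delta_pos": [0, 0.3, 5], "dr": [-1, 0, 0], "fingers": -1}, {"delta_pos": [0, 0.3, 7], "dr": [-1, 0, 0], "fingers": -1}, {"delta_pos": [0, 0.3, 7.4], "dr": [-1, 0, 0], "fingers": -1}])

```text
time: 43.3
tool_pos: [0.4375, 0.3353, 0.0165]
tool_rot: [-3.138, -0.868, 1.804]
contact_force: [-0.6, 0.2, -0.3]
opening: 0.092
grip_force: 0.0
```

Emit:
step_arm(increments=[{"delta_pos": [0, 0, 0], "dr": [0, 0, 0], "fingers": 0.4}, {"delta_pos": [0, 0, 0], "dr": [0, 0, 0], "fingers": 0.4}, {"delta_pos": [0, 0, 0], "dr": [0, 0, 0], "fingers": 0.4}, {"delta_pos": [0, 0, 0], "dr": [0, 0, 0], "fingers": 0.4}, {"delta_pos": [0, 0, 0], "dr": [0, 0, 0], "fingers": 0.4}], newtons=25)

```text
time: 43.92
tool_pos: [0.4391, 0.3341, 0.0178]
tool_rot: [3.141, -0.868, 1.805]
contact_force: [0.2, -0.8, 0.9]
opening: 0.0585
grip_force: 25.0
```

Emit:
step_arm(increments=[{"delta_pos": [0.9, 0, -0.8], "dr": [0, 0, 0], "fingers": 0.4}, {"delta_pos": [1.8, 0, -1.5], "dr": [0, 0, 0], "fingers": 0.4}, {"delta_pos": [2.8, 0, -2.3], "dr": [0, 0, 0], "fingers": 0.4}, {"delta_pos": [3.7, 0, -3.1], "dr": [0, 0, 0], "fingers": 0.4}, {"delta_pos": [4.6, 0, -3.9], "dr": [0, 0, 0], "fingers": 0.4}])

```text
time: 44.55
tool_pos: [0.4389, 0.3343, 0.0788]
tool_rot: [3.141, -0.868, 1.805]
contact_force: [-0.2, 0.1, -0.3]
opening: 0.0585
grip_force: 25.0
```

Emit:
step_arm(increments=[{"delta_pos": [-0.3, -0.1, -0.3], "dr": [0, -6, 0], "fingers": 0.4}, {"delta_pos": [-0.5, -0.3, -0.7], "dr": [0, -12, 0], "fingers": 0.4}, {"delta_pos": [-0.8, -0.4, -1], "dr": [0, -18, 0], "fingers": 0.4}, {"delta_pos": [-1, -0.6, -1.4], "dr": [0, -24, 0], "fingers": 0.4}, {"delta_pos": [-1.3, -0.7, -1.7], "dr": [0, -30, 0], "fingers": 0.4}])

```text
time: 45.18
tool_pos: [0.437, 0.3116, 0.0798]
tool_rot: [3.14, -0.341, 1.804]
contact_force: [-0.2, 0.7, -1.8]
opening: 0.0584
grip_force: 25.0
```

Emit:
step_arm(increments=[{"delta_pos": [-0.4, -0.1, -0.2], "dr": [0, -6, 0], "fingers": 0.4}, {"delta_pos": [-0.8, -0.3, -0.3], "dr": [0, -12, 0], "fingers": 0.4}, {"delta_pos": [-1.2, -0.4, -0.5], "dr": [0, -18, 0], "fingers": 0.4}, {"delta_pos": [-1.6, -0.6, -0.6], "dr": [0, -24, 0], "fingers": 0.4}, {"delta_pos": [-2, -0.7, -0.8], "dr": [0, -30, 0], "fingers": 0.4}])

```text
time: 45.8
tool_pos: [0.4351, 0.289, 0.0805]
tool_rot: [3.14, 0.183, 1.803]
contact_force: [-0.7, -0.2, -0.2]
opening: 0.0581
grip_force: 25.0
```

Emit:
step_arm(increments=[{"delta_pos": [-0.4, -0.1, 0], "dr": [0, -6, 0], "fingers": 0.4}, {"delta_pos": [-0.8, -0.3, 0.1], "dr": [0, -12, 0], "fingers": 0.4}, {"delta_pos": [-1.2, -0.4, 0.2], "dr": [0, -18, 0], "fingers": 0.4}, {"delta_pos": [-1.7, -0.6, 0.2], "dr": [0, -24, 0], "fingers": 0.4}, {"delta_pos": [-2.1, -0.7, 0.3], "dr": [0, -30, 0], "fingers": 0.4}])

```text
time: 46.42
tool_pos: [0.4333, 0.2671, 0.0813]
tool_rot: [3.139, 0.706, 1.802]
contact_force: [0.3, 0.0, -0.4]
opening: 0.0582
grip_force: 25.0
```

```bash
python3 - <<'E'
from flip import *
state(); s=Seq(); r=s.r;p=s.p.copy(); p[2]=.027; s.move(p,r,.4,1,False)
E
```

```text
t 46.42 [0.4333 0.2671 0.0813] rot [179.9  40.5 103.2] q [ 0.755  0.73   1.529 -0.617  1.335  0.813] op 0.0582 gf 25.0 F [ 0.3  0.  -0.4]
0 d 3.5 0.0 4.1 | dr 0.0 0.0 0.0 | f 0.4   -> tcp [0.433 0.267 0.027] 5.4cm 0deg
```

Emit:
step_arm(increments=[{"delta_pos": [1, 0, 1.2], "dr": [0, 0, 0], "fingers": 0.4}, {"delta_pos": [2, 0, 2.4], "dr": [0, 0, 0], "fingers": 0.4}, {"delta_pos": [3, 0, 3.5], "dr": [0, 0, 0], "fingers": 0.4}, {"delta_pos": [3.6, 0, 4.2], "dr": [0, 0, 0], "fingers": 0.4}, {"delta_pos": [3.7, 0, 4.3], "dr": [0, 0, 0], "fingers": 0.4}])

```text
time: 47.05
tool_pos: [0.4332, 0.267, 0.0242]
tool_rot: [3.142, 0.704, 1.803]
contact_force: [-1.9, 0.0, 8.5]
opening: 0.0584
grip_force: 25.0
```

Emit:
step_arm(increments=[{"delta_pos": [0, 0, 0], "dr": [0, 0, 0], "fingers": 0.4}, {"delta_pos": [0, 0, 0], "dr": [0, 0, 0], "fingers": 0.4}, {"delta_pos": [0, 0, 0.1], "dr": [0, 0, 0], "fingers": 0.4}, {"delta_pos": [0.1, 0, 0.1], "dr": [0, 0, 0], "fingers": 0.4}, {"delta_pos": [0.1, 0, 0.1], "dr": [0, 0, 0], "fingers": 0.4}])

```text
time: 47.68
tool_pos: [0.4332, 0.2672, 0.0239]
tool_rot: [3.141, 0.705, 1.803]
contact_force: [-4.2, -0.7, 11.6]
opening: 0.0582
grip_force: 25.0
```

Contact. I'll release and retreat.

Emit:
step_arm(increments=[{"delta_pos": [0, 0, 0], "dr": [0, 0, 0], "fingers": -1}, {"delta_pos": [0, 0, 0], "dr": [0, 0, 0], "fingers": -1}, {"delta_pos": [0, 0, 0], "dr": [0, 0, 0], "fingers": -1}, {"delta_pos": [0, 0, 0], "dr": [0, 0, 0], "fingers": -1}, {"delta_pos": [0, 0, 0], "dr": [0, 0, 0], "fingers": -1}])

```text
time: 48.3
tool_pos: [0.4331, 0.2676, 0.0222]
tool_rot: [3.142, 0.703, 1.804]
contact_force: [-0.7, -0.3, 0.2]
opening: 0.0913
grip_force: 0.0
```

Emit:
step_arm(increments=[{"delta_pos": [0, 0, -2], "dr": [0, 0, 0], "fingers": -1}, {"delta_pos": [0, 0, -4], "dr": [0, 0, 0], "fingers": -1}, {"delta_pos": [-0.3, 0, -6], "dr": [0, 0, 0], "fingers": -1}, {"delta_pos": [-0.6, 0, -7.5], "dr": [0, 0, 0], "fingers": -1}, {"delta_pos": [-1, 0, -8.5], "dr": [0, 0, 0], "fingers": -1}])

```text
time: 48.92
tool_pos: [0.4221, 0.3139, 0.0942]
tool_rot: [3.141, 0.703, 1.804]
contact_force: [-0.1, -0.1, 0.7]
opening: 0.0921
grip_force: 0.0
```

```bash
python3 - <<'E'
from flip import *
state()
for c in cups(): print(c)
s=Seq(); c=np.array([.431,.276]); y=103; A=pose(y,50)
s.move(np.r_[c,.16],pose(y,0),-1)
s.move(np.r_[c,.031]-A.apply([0,0,.1]),A,-1)
s.move(np.r_[c,.031]-A.apply([0,0,.005]),A,-1)
E
```

```text
t 48.92 [0.4221 0.3139 0.0942] rot [180.   40.3 103.4] q [ 0.821  0.754  1.426 -0.575  1.428  0.809] op 0.0921 gf 0.0 F [-0.1 -0.1  0.7]
(array([0.4185, 0.1504]), np.float64(10.7), 304.0, np.float64(0.057), np.float64(0.054))
(array([0.4302, 0.0257]), np.float64(1.2), 289.0, np.float64(0.054), np.float64(0.054))
(array([0.4286, 0.2912]), np.float64(12.6), 154.5, np.float64(0.029), np.float64(0.056))
0 d -6.0 -0.1 -1.0 | dr 0.0 40.0 0.0 | f -1   -> tcp [0.431 0.276 0.142] 6.1cm 40deg
1 d -6.2 0.0 5.9 | dr 0.0 50.0 0.0 | f -1   -> tcp [0.445 0.215 0.083] 8.6cm 50deg
2 d 0.1 0.0 9.5 | dr 0.0 0.0 0.0 | f -1   -> tcp [0.428 0.287 0.022] 9.5cm 0deg
```

Emit:
step_arm(increments=[{"delta_pos": [-1.2, 0, -1], "dr": [0, 8, 0], "fingers": -1}, {"delta_pos": [-2.4, 0, -1.4], "dr": [0, 16, 0], "fingers": -1}, {"delta_pos": [-3.6, 0, -1.5], "dr": [0, 24, 0], "fingers": -1}, {"delta_pos": [-4.8, 0, -1.3], "dr": [0, 32, 0], "fingers": -1}, {"delta_pos": [-6, 0, -1], "dr": [0, 40, 0], "fingers": -1}])

```text
time: 49.6
tool_pos: [0.4314, 0.2749, 0.1406]
tool_rot: [3.14, 0.001, 1.804]
contact_force: [-0.0, 0.3, -0.5]
opening: 0.0917
grip_force: 0.0
```

Emit:
step_arm(increments=[{"delta_pos": [-1.2, 0, 0.4], "dr": [0, 10, 0], "fingers": -1}, {"delta_pos": [-2.5, 0, 1.4], "dr": [0, 20, 0], "fingers": -1}, {"delta_pos": [-3.7, 0, 2.8], "dr": [0, 30, 0], "fingers": -1}, {"delta_pos": [-5, 0, 4.3], "dr": [0, 40, 0], "fingers": -1}, {"delta_pos": [-6.2, 0, 5.9], "dr": [0, 50, 0], "fingers": -1}])

```text
time: 50.22
tool_pos: [0.4465, 0.2136, 0.0816]
tool_rot: [3.137, -0.872, 1.806]
contact_force: [-0.1, -0.2, -0.5]
opening: 0.0915
grip_force: 0.0
```

```bash
python3 - <<'E'
from flip import *
state()
for c in cups(): print(c)
s=Seq(); c=np.array([.431,.2765]); y=103.5; A=pose(y,50)
s.move(np.r_[c,.031]-A.apply([0,0,.005]),A,-1)
E
```

```text
t 50.23 [0.4465 0.2136 0.0816] rot [179.7 -50.  103.5] q [-0.2    0.665  1.853  0.833  1.228 -0.975] op 0.0915 gf 0.0 F [-0.1 -0.2 -0.5]
(array([0.4283, 0.2909]), np.float64(12.6), 149.5, np.float64(0.029), np.float64(0.055))
0 d 0.8 0.0 9.4 | dr 0.0 0.0 -1.0 | f -1   -> tcp [0.428 0.287 0.022] 9.4cm 1deg
```

```bash
python3 - <<'E'
from flip import *
state()
s=Seq(); c=np.array([.431,.2765]); y=103.5; A=pose(y,50)
s.move(np.r_[c,.031]-A.apply([0,0,.005]),A,-1)
print(s.f[0],np.degrees(s.f[1].as_euler('xyz')))
E
```

```text
t 50.27 [0.4459 0.211  0.076 ] rot [-179.5  -50.5  102.6] q [-0.208  0.68   1.853  0.834  1.23  -0.982] op 0.0920 gf 0.0 F [-0.  -4.8 -5.3]
0 d 0.8 0.0 9.4 | dr 0.0 0.0 -1.0 | f -1   -> tcp [0.428 0.287 0.022] 9.4cm 1deg
[0.44587773 0.21096869 0.07601247] [-179.47644351  -50.46907481  102.6050844 ]
```

Emit:
step_arm(increments=[{"delta_pos": [0, 0, 0], "dr": [0, 0, 0], "fingers": -1}, {"delta_pos": [0, 0, 0], "dr": [0, 0, 0], "fingers": -1}, {"delta_pos": [0, 0, 0], "dr": [0, 0, 0], "fingers": -1}, {"delta_pos": [0, 0, 0], "dr": [0, 0, 0], "fingers": -1}, {"delta_pos": [0, 0, 0], "dr": [0, 0, 0], "fingers": -1}])

```text
time: 50.9
tool_pos: [0.4457, 0.2152, 0.082]
tool_rot: [3.139, -0.867, 1.807]
contact_force: [-0.3, 0.4, 0.0]
opening: 0.0919
grip_force: 0.0
```

```bash
python3 - <<'E'
from flip import *
state()
s=Seq(); c=np.array([.431,.2765]); y=103.5; A=pose(y,50)
s.move(np.r_[c,.031]-A.apply([0,0,.005]),A,-1)
for c in cups(): print(c)
E
```

```text
t 50.90 [0.4457 0.2152 0.082 ] rot [179.9 -49.7 103.5] q [-0.194  0.661  1.852  0.829  1.226 -0.968] op 0.0919 gf 0.0 F [-0.3  0.4  0. ]
0 d 0.2 0.0 9.5 | dr 0.0 0.0 0.0 | f -1   -> tcp [0.429 0.287 0.022] 9.5cm 0deg
(array([0.4283, 0.2909]), np.float64(12.6), 147.5, np.float64(0.029), np.float64(0.055))
```

Only a transient. I'll go in, grip, lift and turn to the left.

Emit:
step_arm(increments=[{"delta_pos": [0, 0, 2], "dr": [0, 0, 0], "fingers": -1}, {"delta_pos": [0.1, 0, 4.5], "dr": [0, 0, 0], "fingers": -1}, {"delta_pos": [0.2, 0, 7], "dr": [0, 0, 0], "fingers": -1}, {"delta_pos": [0.2, 0, 9], "dr": [0, 0, 0], "fingers": -1}, {"delta_pos": [0.2, 0, 9.5], "dr": [0, 0, 0], "fingers": -1}])

```text
time: 51.58
tool_pos: [0.4274, 0.2876, 0.0204]
tool_rot: [-3.138, -0.868, 1.803]
contact_force: [-0.1, 0.0, 0.5]
opening: 0.0919
grip_force: 0.0
```

Emit:
step_arm(increments=[{"delta_pos": [0, 0, 0], "dr": [0, 0, 0], "fingers": 0.4}, {"delta_pos": [0, 0, 0], "dr": [0, 0, 0], "fingers": 0.4}, {"delta_pos": [0, 0, 0], "dr": [0, 0, 0], "fingers": 0.4}, {"delta_pos": [0, 0, 0], "dr": [0, 0, 0], "fingers": 0.4}, {"delta_pos": [0, 0, 0], "dr": [0, 0, 0], "fingers": 0.4}], newtons=25)

```text
time: 52.2
tool_pos: [0.4291, 0.2863, 0.0218]
tool_rot: [3.14, -0.868, 1.805]
contact_force: [1.3, -1.0, 2.4]
opening: 0.0599
grip_force: 25.0
```

Emit:
step_arm(increments=[{"delta_pos": [0.9, 0, -0.8], "dr": [0, 0, 0], "fingers": 0.4}, {"delta_pos": [1.8, 0, -1.5], "dr": [0, 0, 0], "fingers": 0.4}, {"delta_pos": [2.8, 0, -2.3], "dr": [0, 0, 0], "fingers": 0.4}, {"delta_pos": [3.7, 0, -3.1], "dr": [0, 0, 0], "fingers": 0.4}, {"delta_pos": [4.6, 0, -3.9], "dr": [0, 0, 0], "fingers": 0.4}])

```text
time: 52.82
tool_pos: [0.4286, 0.2865, 0.0828]
tool_rot: [3.141, -0.868, 1.805]
contact_force: [-0.5, 0.7, -0.4]
opening: 0.0598
grip_force: 25.0
```

```bash
python3 - <<'E'
from flip import *
state()
s=Seq(); A=s.r; B=A*R.from_euler('y',-90,degrees=True); p=s.p.copy()
c=np.r_[.431,.2765,.091]; off=A.inv().apply(c-p); print(off)
s.move(c-B.apply(off),B,.4,3,False)
c[2]=.03; s.move(c-B.apply(off),B,.4,1,False)
E
```

```text
t 52.83 [0.4286 0.2865 0.0828] rot [180.  -49.7 103.4] q [-0.054  0.645  1.894  0.931  1.148 -0.932] op 0.0598 gf 25.0 F [-0.5  0.7 -0.4]
[-3.97956415e-04  4.37335252e-07 -1.31817410e-02]
0 d -0.5 0.0 -0.4 | dr 0.0 -30.0 0.0 | f 0.4   -> tcp [0.43  0.28  0.082] 0.6cm 30deg
1 d -0.6 0.0 -0.2 | dr 0.0 -30.0 0.0 | f 0.4   -> tcp [0.432 0.274 0.081] 0.6cm 30deg
2 d -0.6 0.0 0.2 | dr 0.0 -30.0 0.0 | f 0.4   -> tcp [0.433 0.268 0.081] 0.6cm 30deg
3 d 4.0 0.0 4.6 | dr 0.0 0.0 0.0 | f 0.4   -> tcp [0.433 0.269 0.02 ] 6.1cm 0deg
```

Emit:
step_arm(increments=[{"delta_pos": [-0.1, 0, -0.1], "dr": [0, -6, 0], "fingers": 0.4}, {"delta_pos": [-0.2, 0, -0.2], "dr": [0, -12, 0], "fingers": 0.4}, {"delta_pos": [-0.3, 0, -0.2], "dr": [0, -18, 0], "fingers": 0.4}, {"delta_pos": [-0.4, 0, -0.3], "dr": [0, -24, 0], "fingers": 0.4}, {"delta_pos": [-0.5, 0, -0.4], "dr": [0, -30, 0], "fingers": 0.4}])

```text
time: 53.45
tool_pos: [0.4301, 0.2803, 0.0813]
tool_rot: [3.141, -0.341, 1.804]
contact_force: [0.0, 0.3, -0.8]
opening: 0.0595
grip_force: 25.0
```

Emit:
step_arm(increments=[{"delta_pos": [-0.1, 0, 0], "dr": [0, -6, 0], "fingers": 0.4}, {"delta_pos": [-0.2, 0, -0.1], "dr": [0, -12, 0], "fingers": 0.4}, {"delta_pos": [-0.4, 0, -0.1], "dr": [0, -18, 0], "fingers": 0.4}, {"delta_pos": [-0.5, 0, -0.2], "dr": [0, -24, 0], "fingers": 0.4}, {"delta_pos": [-0.6, 0, -0.2], "dr": [0, -30, 0], "fingers": 0.4}])

```text
time: 54.08
tool_pos: [0.4316, 0.2741, 0.0813]
tool_rot: [3.14, 0.183, 1.803]
contact_force: [-0.8, -0.2, -0.7]
opening: 0.0599
grip_force: 25.0
```

Emit:
step_arm(increments=[{"delta_pos": [-0.1, 0, 0], "dr": [0, -6, 0], "fingers": 0.4}, {"delta_pos": [-0.2, 0, 0.1], "dr": [0, -12, 0], "fingers": 0.4}, {"delta_pos": [-0.4, 0, 0.1], "dr": [0, -18, 0], "fingers": 0.4}, {"delta_pos": [-0.5, 0, 0.2], "dr": [0, -24, 0], "fingers": 0.4}, {"delta_pos": [-0.6, 0, 0.2], "dr": [0, -30, 0], "fingers": 0.4}])

```text
time: 54.7
tool_pos: [0.4329, 0.2683, 0.0802]
tool_rot: [3.139, 0.706, 1.802]
contact_force: [-1.0, -0.5, -0.3]
opening: 0.0597
grip_force: 25.0
```

Emit:
step_arm(increments=[{"delta_pos": [1, 0, 1.2], "dr": [0, 0, 0], "fingers": 0.4}, {"delta_pos": [2, 0, 2.4], "dr": [0, 0, 0], "fingers": 0.4}, {"delta_pos": [3, 0, 3.5], "dr": [0, 0, 0], "fingers": 0.4}, {"delta_pos": [3.7, 0, 4.3], "dr": [0, 0, 0], "fingers": 0.4}, {"delta_pos": [3.9, 0, 4.5], "dr": [0, 0, 0], "fingers": 0.4}])

```text
time: 55.32
tool_pos: [0.4327, 0.2679, 0.0197]
tool_rot: [-3.14, 0.705, 1.804]
contact_force: [-2.4, -2.9, 6.0]
opening: 0.0598
grip_force: 25.0
```

```bash
python3 - <<'E'
from flip import *
state()
E
```

```text
t 55.33 [0.4327 0.2679 0.0197] rot [-179.9   40.4  103.4] q [ 0.756  0.823  1.549 -0.634  1.244  0.88 ] op 0.0598 gf 25.0 F [-2.4 -2.9  6. ]
```

Emit:
step_arm(increments=[{"delta_pos": [0, 0, 0], "dr": [0, 0, 0], "fingers": -1}, {"delta_pos": [0, 0, 0], "dr": [0, 0, 0], "fingers": -1}, {"delta_pos": [0, 0, 0], "dr": [0, 0, 0], "fingers": -1}, {"delta_pos": [0, 0, 0], "dr": [0, 0, 0], "fingers": -1}, {"delta_pos": [0, 0, 0], "dr": [0, 0, 0], "fingers": -1}])

```text
time: 55.95
tool_pos: [0.4329, 0.2689, 0.0201]
tool_rot: [3.141, 0.703, 1.804]
contact_force: [-0.0, 0.5, -0.1]
opening: 0.0917
grip_force: 0.0
```

Emit:
step_arm(increments=[{"delta_pos": [0, 0, -2], "dr": [0, 0, 0], "fingers": -1}, {"delta_pos": [0, 0, -4], "dr": [0, 0, 0], "fingers": -1}, {"delta_pos": [-0.3, 0, -6], "dr": [0, 0, 0], "fingers": -1}, {"delta_pos": [-0.6, 0, -7.5], "dr": [0, 0, 0], "fingers": -1}, {"delta_pos": [-1, 0, -8.5], "dr": [0, 0, 0], "fingers": -1}])

```text
time: 56.58
tool_pos: [0.4218, 0.3152, 0.0919]
tool_rot: [3.141, 0.703, 1.804]
contact_force: [-0.1, 0.8, -0.3]
opening: 0.0919
grip_force: 0.0
```

```bash
cat >> h.py <<'E'
def eggs():
    im=viewer.read_camera("top"); h=cv2.cvtColor(im,cv2.COLOR_RGB2HSV)
    return h
E
python3 - <<'E'
from flip import *
state()
for c in cups(): print(c)
s=Seq()
s.move((.43,.1,.2),pose(98,0),-1,1,False)
s.move((.43,-.099,.12),pose(90,0),-1,1,False)
snap("top","t1",w2px("top",[.48,.09,.03],1)[0],(80,60),5)
E
```

```text
t 56.58 [0.4218 0.3152 0.0919] rot [180.   40.3 103.4] q [ 0.822  0.758  1.424 -0.575  1.426  0.812] op 0.0919 gf 0.0 F [-0.1  0.8 -0.3]
(array([0.4186, 0.1502]), np.float64(10.7), 304.0, np.float64(0.057), np.float64(0.054))
(array([0.4302, 0.0257]), np.float64(1.2), 285.5, np.float64(0.054), np.float64(0.054))
(array([0.4312, 0.2782]), np.float64(12.6), 297.0, np.float64(0.056), np.float64(0.054))
0 d -23.1 -4.2 5.5 | dr 2.0 40.0 5.0 | f -1   -> tcp [0.43 0.1  0.2 ] 24.1cm 40deg
1 d -19.6 -2.8 8.1 | dr 0.0 0.0 8.0 | f -1   -> tcp [ 0.43  -0.098  0.12 ] 21.4cm 8deg
crop origin 153 162 scale 5
```

View pics/t1.png

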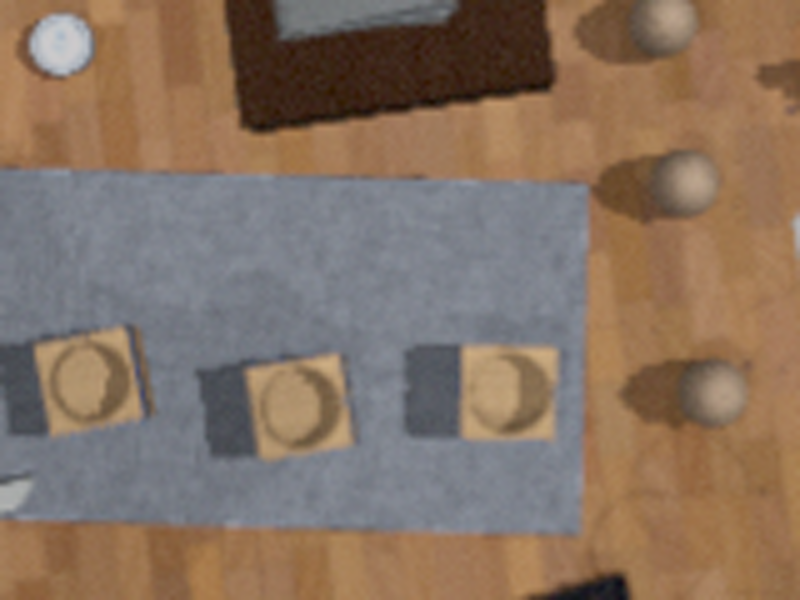

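All three cups show open hollows and stand mouth-up. The eggs are at crop (663,25), (684,184) and (712,393).

```bash
python3 - <<'E'
from flip import *
e=px2w("top",np.array([(663,25),(684,184),(712,393)])/5+[153,162],.028,1); print(e.round(4))
E
```

```text
[[ 0.6562 -0.0678  0.028 ]
 [ 0.5576 -0.082   0.028 ]
 [ 0.43   -0.1008  0.028 ]]
```

Emit:
step_arm(increments=[{"delta_pos": [-4, -0.8, -2.5], "dr": [0, 8, 1], "fingers": -1}, {"delta_pos": [-9, -1.7, -2], "dr": [1, 16, 2], "fingers": -1}, {"delta_pos": [-14, -2.5, 0.5], "dr": [1, 24, 3], "fingers": -1}, {"delta_pos": [-18.5, -3.4, 3], "dr": [2, 32, 4], "fingers": -1}, {"delta_pos": [-23.1, -4.2, 5.5], "dr": [2, 40, 5], "fingers": -1}])

```text
time: 57.3
tool_pos: [0.4299, 0.0975, 0.1992]
tool_rot: [3.142, 0.001, 1.712]
contact_force: [1.0, -0.1, -0.5]
opening: 0.0922
grip_force: 0.0
```

Emit:
step_arm(increments=[{"delta_pos": [-4, -0.6, 1], "dr": [0, 0, 2], "fingers": -0.6}, {"delta_pos": [-9, -1.2, 3], "dr": [0, 0, 4], "fingers": -0.6}, {"delta_pos": [-14, -2, 5.5], "dr": [0, 0, 6], "fingers": -0.6}, {"delta_pos": [-19, -2.7, 8], "dr": [0, 0, 8], "fingers": -0.6}, {"delta_pos": [-19.6, -2.8, 8.1], "dr": [0, 0, 8], "fingers": -0.6}])

```text
time: 57.92
tool_pos: [0.4281, -0.1017, 0.1167]
tool_rot: [-3.136, 0.004, 1.567]
contact_force: [1.1, 0.4, 0.5]
opening: 0.0732
grip_force: 0.0
```

Emit:
step_arm(increments=[{"delta_pos": [0, 0, 0], "dr": [0, 0, 0], "fingers": -0.6}, {"delta_pos": [0, 0, 0], "dr": [0, 0, 0], "fingers": -0.6}, {"delta_pos": [0, 0, 1], "dr": [0, 0, 0], "fingers": -0.6}, {"delta_pos": [0, 0, 1], "dr": [0, 0, 0], "fingers": -0.6}, {"delta_pos": [0, 0, 1], "dr": [0, 0, 0], "fingers": -0.6}])

```text
time: 58.55
tool_pos: [0.4298, -0.099, 0.1086]
tool_rot: [-3.14, 0.005, 1.573]
contact_force: [1.6, 0.5, -0.3]
opening: 0.0738
grip_force: 0.0
```

```bash
python3 - <<'E'
from flip import *
state()
for c in cups(): print(c)
s=Seq()
s.move((.43,-.099,.019),pose(90,0),-.6,1,False)
E
```

```text
t 58.55 [ 0.4298 -0.099   0.1086] rot [-179.9    0.3   90.1] q [-0.397  0.338  1.91  -0.006  0.894 -0.395] op 0.0738 gf 0.0 F [ 1.6  0.5 -0.3]
(array([0.3948, 0.1611]), np.float64(10.0), 294.5, np.float64(0.055), np.float64(0.053))
(array([0.4303, 0.0242]), np.float64(1.2), 267.0, np.float64(0.051), np.float64(0.054))
(array([0.4312, 0.2779]), np.float64(13.4), 298.0, np.float64(0.056), np.float64(0.055))
0 d 0.1 0.0 9.0 | dr 0.0 0.0 0.0 | f -0.6   -> tcp [ 0.43  -0.099  0.019] 9.0cm 0deg
```

Cup 2 was knocked aside to (0.395, 0.161), but it is still upright on the mat. Now I'll take the first egg.

Emit:
step_arm(increments=[{"delta_pos": [0, 0, 2.5], "dr": [0, 0, 0], "fingers": -0.6}, {"delta_pos": [0, 0, 5], "dr": [0, 0, 0], "fingers": -0.6}, {"delta_pos": [0, 0, 7], "dr": [0, 0, 0], "fingers": -0.6}, {"delta_pos": [-0.1, 0, 8.6], "dr": [0, 0, 0], "fingers": -0.6}, {"delta_pos": [-0.1, 0, 9], "dr": [0, 0, 0], "fingers": -0.6}])

```text
time: 59.22
tool_pos: [0.4292, -0.1006, 0.018]
tool_rot: [-3.139, 0.004, 1.572]
contact_force: [1.0, 0.4, 0.3]
opening: 0.0733
grip_force: 0.0
```

Emit:
step_arm(increments=[{"delta_pos": [0, 0, 0], "dr": [0, 0, 0], "fingers": 0.3}, {"delta_pos": [0, 0, 0], "dr": [0, 0, 0], "fingers": 0.3}, {"delta_pos": [0, 0, 0], "dr": [0, 0, 0], "fingers": 0.3}, {"delta_pos": [0, 0, 0], "dr": [0, 0, 0], "fingers": 0.3}, {"delta_pos": [0, 0, 0], "dr": [0, 0, 0], "fingers": 0.3}], newtons=8)

```text
time: 59.85
tool_pos: [0.4299, -0.1008, 0.0189]
tool_rot: [-3.141, 0.005, 1.572]
contact_force: [-0.3, 0.9, 3.1]
opening: 0.0411
grip_force: 8.0
```

Emit:
step_arm(increments=[{"delta_pos": [0, 0, -2], "dr": [0, 0, 0], "fingers": 0.3}, {"delta_pos": [0, 0, -4], "dr": [0, 0, 0], "fingers": 0.3}, {"delta_pos": [0, 0, -6], "dr": [0, 0, 0], "fingers": 0.3}, {"delta_pos": [0, 0, -7], "dr": [0, 0, 0], "fingers": 0.3}, {"delta_pos": [0, 0, -7], "dr": [0, 0, 0], "fingers": 0.3}])

```text
time: 60.48
tool_pos: [0.4299, -0.1005, 0.0889]
tool_rot: [-3.141, 0.005, 1.572]
contact_force: [-0.4, -0.2, -1.0]
opening: 0.0412
grip_force: 8.0
```

```bash
python3 - <<'E'
from flip import *
state()
for c in cups(): print(c)
snap("side","s7",w2px("side",[.43,-.04,.07],1)[0],(64,48),6)
s=Seq()
s.move((.43,.025,.1),pose(90,0),.3,1,False)
s.move((.43,.025,.053),pose(90,0),.3,1,False)
E
```

```text
t 60.48 [ 0.4299 -0.1005  0.0889] rot [-180.     0.3   90.1] q [-0.4    0.37   1.931 -0.007  0.839 -0.397] op 0.0412 gf 8.0 F [-0.4 -0.2 -1. ]
(array([0.3943, 0.161 ]), np.float64(10.0), 297.0, np.float64(0.055), np.float64(0.054))
(array([0.4302, 0.0257]), np.float64(1.2), 268.0, np.float64(0.054), np.float64(0.054))
(array([0.4316, 0.2776]), np.float64(12.6), 302.0, np.float64(0.056), np.float64(0.056))
crop origin 130 148 scale 6
0 d 12.5 0.1 -1.2 | dr 0.0 0.0 0.0 | f 0.3   -> tcp [0.43  0.025 0.1  ] 12.6cm 0deg
1 d 0.0 0.0 4.7 | dr 0.0 0.0 0.0 | f 0.3   -> tcp [0.43  0.025 0.053] 4.7cm 0deg
```

View pics/s7.png

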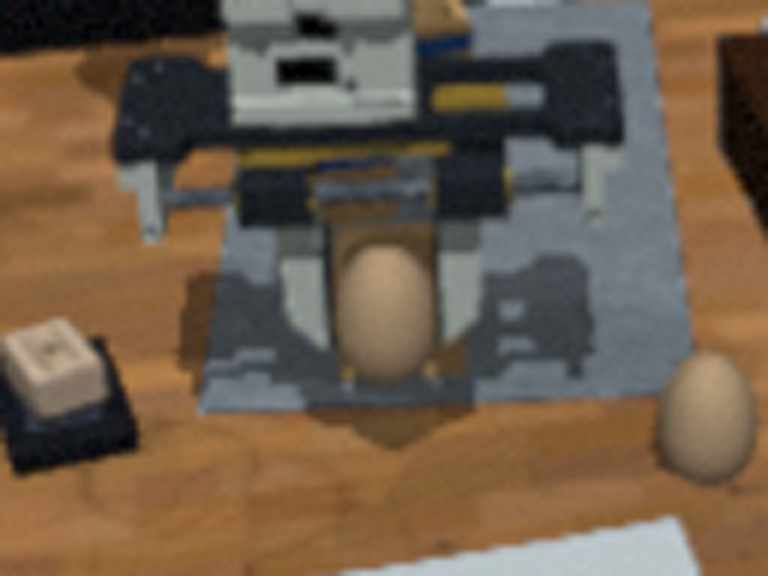

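The egg is held upright in the fingers at (385,310). Next I carry it over cup 3.

Emit:
step_arm(increments=[{"delta_pos": [2, 0, -1.2], "dr": [0, 0, 0], "fingers": 0.3}, {"delta_pos": [5.5, 0, -1.2], "dr": [0, 0, 0], "fingers": 0.3}, {"delta_pos": [9, 0, -1.2], "dr": [0, 0, 0], "fingers": 0.3}, {"delta_pos": [11.7, 0, -1.2], "dr": [0, 0, 0], "fingers": 0.3}, {"delta_pos": [12.6, 0, -1.2], "dr": [0, 0, 0], "fingers": 0.3}])

```text
time: 61.2
tool_pos: [0.4289, 0.0268, 0.0993]
tool_rot: [-3.138, 0.005, 1.574]
contact_force: [-0.7, 1.0, 0.3]
opening: 0.041
grip_force: 8.0
```

Emit:
step_arm(increments=[{"delta_pos": [0, 0, 0.5], "dr": [0, 0, 0], "fingers": 0.3}, {"delta_pos": [0, 0, 2], "dr": [0, 0, 0], "fingers": 0.3}, {"delta_pos": [0, 0, 3.5], "dr": [0, 0, 0], "fingers": 0.3}, {"delta_pos": [0, 0, 4.5], "dr": [0, 0, 0], "fingers": 0.3}, {"delta_pos": [0, 0, 4.8], "dr": [0, 0, 0], "fingers": 0.3}])

```text
time: 61.82
tool_pos: [0.4291, 0.0249, 0.0513]
tool_rot: [-3.139, 0.005, 1.572]
contact_force: [0.5, -0.3, 1.0]
opening: 0.041
grip_force: 8.0
```

```bash
python3 - <<'E'
from flip import *
state()
E
```

```text
t 61.83 [0.4291 0.0249 0.0513] rot [-179.8    0.3   90. ] q [-0.117  0.422  1.995 -0.008  0.726 -0.112] op 0.0410 gf 8.0 F [ 0.5 -0.3  1. ]
```

Emit:
step_arm(increments=[{"delta_pos": [0, 0, 0], "dr": [0, 0, 0], "fingers": 0.0}, {"delta_pos": [0, 0, 0], "dr": [0, 0, 0], "fingers": -0.3}, {"delta_pos": [0, 0, 0], "dr": [0, 0, 0], "fingers": -0.6}, {"delta_pos": [0, 0, 0], "dr": [0, 0, 0], "fingers": -0.6}, {"delta_pos": [0, 0, 0], "dr": [0, 0, 0], "fingers": -0.6}])

```text
time: 62.45
tool_pos: [0.4295, 0.0254, 0.0522]
tool_rot: [-3.14, 0.005, 1.573]
contact_force: [-0.7, -0.3, 0.8]
opening: 0.073
grip_force: 0.0
```

Emit:
step_arm(increments=[{"delta_pos": [0, 0, -1.5], "dr": [0, 0, 0], "fingers": -0.6}, {"delta_pos": [0, 0, -3], "dr": [0, 0, 0], "fingers": -0.6}, {"delta_pos": [0, 0, -5], "dr": [0, 0, 0], "fingers": -0.6}, {"delta_pos": [0, 0, -7], "dr": [0, 0, 0], "fingers": -0.6}, {"delta_pos": [0, 0, -7.5], "dr": [0, 0, 0], "fingers": -0.6}])

```text
time: 63.08
tool_pos: [0.4302, 0.0257, 0.128]
tool_rot: [3.141, 0.005, 1.573]
contact_force: [0.2, -0.5, -0.4]
opening: 0.0735
grip_force: 0.0
```

```bash
python3 - <<'E'
from flip import *
state()
s=Seq()
s.move((.558,-.082,.12),pose(90,0),-.6,1,False)
s.move((.558,-.082,.019),pose(90,0),-.6,1,False)
E
```

```text
t 63.08 [0.4302 0.0257 0.128 ] rot [180.    0.3  90.1] q [-0.115  0.291  1.912 -0.006  0.938 -0.113] op 0.0735 gf 0.0 F [ 0.2 -0.5 -0.4]
0 d -10.8 12.8 0.9 | dr 0.0 0.0 0.0 | f -0.6   -> tcp [ 0.558 -0.082  0.12 ] 16.8cm 0deg
1 d 0.1 0.0 10.1 | dr 0.0 0.0 0.0 | f -0.6   -> tcp [ 0.558 -0.082  0.019] 10.1cm 0deg
```

Emit:
step_arm(increments=[{"delta_pos": [-2, 2.4, 0], "dr": [0, 0, 0], "fingers": -0.6}, {"delta_pos": [-5, 6, 0], "dr": [0, 0, 0], "fingers": -0.6}, {"delta_pos": [-8, 9.5, 0], "dr": [0, 0, 0], "fingers": -0.6}, {"delta_pos": [-10.8, 12.8, 0.4], "dr": [0, 0, 0], "fingers": -0.6}, {"delta_pos": [-10.8, 12.8, 0.9], "dr": [0, 0, 0], "fingers": -0.6}])

```text
time: 63.7
tool_pos: [0.5591, -0.084, 0.117]
tool_rot: [-3.14, 0.005, 1.57]
contact_force: [-0.1, 0.3, -0.5]
opening: 0.0736
grip_force: 0.0
```

Emit:
step_arm(increments=[{"delta_pos": [0, 0, 2.5], "dr": [0, 0, 0], "fingers": -0.6}, {"delta_pos": [0, 0, 5.5], "dr": [0, 0, 0], "fingers": -0.6}, {"delta_pos": [0, 0, 8], "dr": [0, 0, 0], "fingers": -0.6}, {"delta_pos": [0, 0, 9.8], "dr": [0, 0, 0], "fingers": -0.6}, {"delta_pos": [0, 0, 10.1], "dr": [0, 0, 0], "fingers": -0.6}])

```text
time: 64.32
tool_pos: [0.5556, -0.0815, 0.0157]
tool_rot: [-3.136, 0.004, 1.573]
contact_force: [-0.5, -0.3, 0.5]
opening: 0.0736
grip_force: 0.0
```

Emit:
step_arm(increments=[{"delta_pos": [0, 0, 0], "dr": [0, 0, 0], "fingers": 0.3}, {"delta_pos": [0, 0, 0], "dr": [0, 0, 0], "fingers": 0.3}, {"delta_pos": [0, 0, 0], "dr": [0, 0, 0], "fingers": 0.3}, {"delta_pos": [0, 0, 0], "dr": [0, 0, 0], "fingers": 0.3}, {"delta_pos": [0, 0, 0], "dr": [0, 0, 0], "fingers": 0.3}], newtons=8)

```text
time: 64.95
tool_pos: [0.5579, -0.0827, 0.0178]
tool_rot: [-3.141, 0.005, 1.572]
contact_force: [0.3, 0.3, 3.7]
opening: 0.0413
grip_force: 8.0
```

Emit:
step_arm(increments=[{"delta_pos": [0, 0, -2], "dr": [0, 0, 0], "fingers": 0.3}, {"delta_pos": [0, 0, -5], "dr": [0, 0, 0], "fingers": 0.3}, {"delta_pos": [0, 0, -8], "dr": [0, 0, 0], "fingers": 0.3}, {"delta_pos": [0, 0, -10], "dr": [0, 0, 0], "fingers": 0.3}, {"delta_pos": [0, 0, -10], "dr": [0, 0, 0], "fingers": 0.3}])

```text
time: 65.58
tool_pos: [0.5585, -0.0823, 0.1186]
tool_rot: [3.14, 0.006, 1.573]
contact_force: [-0.1, -0.5, -0.9]
opening: 0.0414
grip_force: 8.0
```

```bash
python3 - <<'E'
from flip import *
state()
for c in cups(): print(c)
snap("side","s8",w2px("side",[.48,-.0,.07],1)[0],(80,60),5)
s=Seq()
s.move((.395,.161,.12),pose(90,0),.3,2,False)
s.move((.395,.161,.0515),pose(90,0),.3,1,False)
E
```

```text
t 65.58 [ 0.5585 -0.0823  0.1186] rot [179.9   0.3  90.1] q [-0.279  0.517  1.565 -0.006  1.057 -0.278] op 0.0414 gf 8.0 F [-0.1 -0.5 -0.9]
(array([0.3947, 0.1615]), np.float64(9.4), 307.0, np.float64(0.056), np.float64(0.055))
(array([0.4317, 0.2777]), np.float64(13.4), 300.5, np.float64(0.057), np.float64(0.056))
crop origin 133 127 scale 5
0 d 12.2 -8.1 -0.2 | dr 0.0 0.0 0.0 | f 0.3   -> tcp [0.476 0.04  0.118] 14.6cm 0deg
1 d 12.1 -8.1 -0.2 | dr 0.0 0.0 0.0 | f 0.3   -> tcp [0.395 0.161 0.12 ] 14.6cm 0deg
2 d 0.0 0.0 6.8 | dr 0.0 0.0 0.0 | f 0.3   -> tcp [0.395 0.161 0.052] 6.8cm 0deg
```

View pics/s8.png

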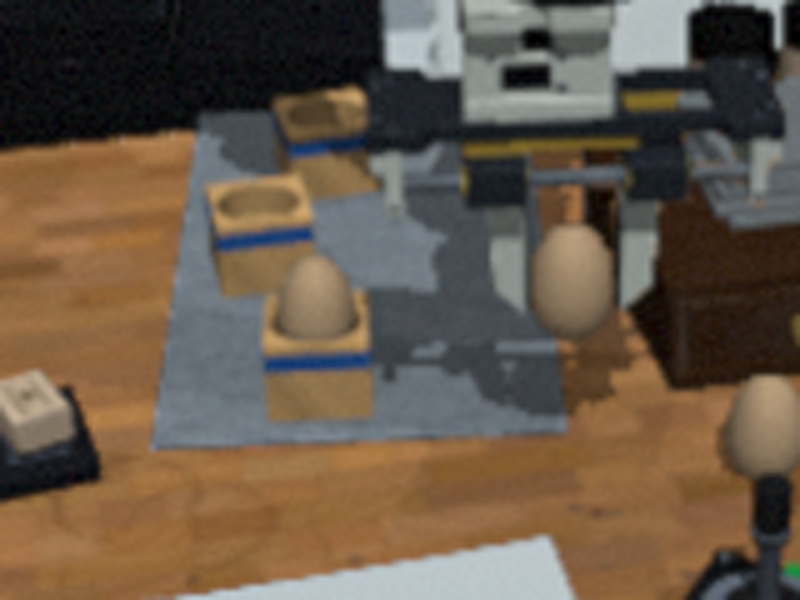

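The first egg sits upright in cup 3 at (317,300), and the second is held. I'll carry it to cup 2, now at (0.3945, 0.161).

Emit:
step_arm(increments=[{"delta_pos": [2, -1.4, -0.5], "dr": [0, 0, 0], "fingers": 0.3}, {"delta_pos": [5, -3.4, -0.5], "dr": [0, 0, 0], "fingers": 0.3}, {"delta_pos": [8, -5.4, -0.5], "dr": [0, 0, 0], "fingers": 0.3}, {"delta_pos": [11, -7.4, -0.3], "dr": [0, 0, 0], "fingers": 0.3}, {"delta_pos": [12.2, -8.1, -0.2], "dr": [0, 0, 0], "fingers": 0.3}])

```text
time: 66.3
tool_pos: [0.4747, 0.0411, 0.1177]
tool_rot: [-3.137, 0.004, 1.574]
contact_force: [0.2, -0.2, -0.2]
opening: 0.0411
grip_force: 8.0
```

Emit:
step_arm(increments=[{"delta_pos": [3, -2, -0.2], "dr": [0, 0, 0], "fingers": 0.3}, {"delta_pos": [6, -4, -0.2], "dr": [0, 0, 0], "fingers": 0.3}, {"delta_pos": [9, -6, -0.2], "dr": [0, 0, 0], "fingers": 0.3}, {"delta_pos": [11.4, -7.6, -0.2], "dr": [0, 0, 0], "fingers": 0.3}, {"delta_pos": [12.2, -8.2, -0.2], "dr": [0, 0, 0], "fingers": 0.3}])

```text
time: 66.92
tool_pos: [0.3938, 0.1623, 0.1199]
tool_rot: [-3.139, 0.005, 1.574]
contact_force: [1.1, -0.7, -0.5]
opening: 0.0412
grip_force: 8.0
```

Emit:
step_arm(increments=[{"delta_pos": [0, 0, 1], "dr": [0, 0, 0], "fingers": 0.3}, {"delta_pos": [0, 0, 2.5], "dr": [0, 0, 0], "fingers": 0.3}, {"delta_pos": [0, 0, 3.5], "dr": [0, 0, 0], "fingers": 0.3}, {"delta_pos": [0, 0, 3.5], "dr": [0, 0, 0], "fingers": 0.3}, {"delta_pos": [0, 0, 3.5], "dr": [0, 0, 0], "fingers": 0.3}])

```text
time: 67.55
tool_pos: [0.3947, 0.1613, 0.0855]
tool_rot: [-3.14, 0.005, 1.572]
contact_force: [1.0, -1.1, -0.1]
opening: 0.0415
grip_force: 8.0
```

```bash
python3 - <<'E'
from flip import *
state()
for c in cups(): print(c)
s=Seq()
s.move((.3945,.161,.051),pose(90,0),.3,1,False)
E
```

```text
t 67.55 [0.3947 0.1613 0.0855] rot [-179.9    0.3   90.1] q [ 0.211  0.355  1.971 -0.006  0.818  0.214] op 0.0415 gf 8.0 F [ 1.  -1.1 -0.1]
(array([0.4302, 0.0257]), np.float64(1.2), 207.0, np.float64(0.054), np.float64(0.054))
(array([0.4347, 0.2787]), np.float64(11.6), 210.0, np.float64(0.056), np.float64(0.048))
0 d 0.0 0.0 3.5 | dr 0.0 0.0 0.0 | f 0.3   -> tcp [0.395 0.161 0.051] 3.5cm 0deg
```

Emit:
step_arm(increments=[{"delta_pos": [0, 0, 1], "dr": [0, 0, 0], "fingers": 0.3}, {"delta_pos": [0, 0, 2], "dr": [0, 0, 0], "fingers": 0.3}, {"delta_pos": [0, 0, 3], "dr": [0, 0, 0], "fingers": 0.3}, {"delta_pos": [0, 0, 3.4], "dr": [0, 0, 0], "fingers": 0.3}, {"delta_pos": [0, 0, 3.4], "dr": [0, 0, 0], "fingers": 0.3}])

```text
time: 68.22
tool_pos: [0.394, 0.1613, 0.051]
tool_rot: [-3.139, 0.005, 1.572]
contact_force: [-0.6, 0.1, 0.5]
opening: 0.0411
grip_force: 8.0
```

Emit:
step_arm(increments=[{"delta_pos": [0, 0, 0], "dr": [0, 0, 0], "fingers": 0.0}, {"delta_pos": [0, 0, 0], "dr": [0, 0, 0], "fingers": -0.3}, {"delta_pos": [0, 0, 0], "dr": [0, 0, 0], "fingers": -0.6}, {"delta_pos": [0, 0, 0], "dr": [0, 0, 0], "fingers": -0.6}, {"delta_pos": [0, 0, 0], "dr": [0, 0, 0], "fingers": -0.6}])

```text
time: 68.85
tool_pos: [0.3942, 0.1614, 0.0515]
tool_rot: [-3.14, 0.005, 1.572]
contact_force: [0.1, 0.4, 0.1]
opening: 0.073
grip_force: 0.0
```

Emit:
step_arm(increments=[{"delta_pos": [0, 0, -1.5], "dr": [0, 0, 0], "fingers": -0.6}, {"delta_pos": [0, 0, -3], "dr": [0, 0, 0], "fingers": -0.6}, {"delta_pos": [0, 0, -5], "dr": [0, 0, 0], "fingers": -0.6}, {"delta_pos": [0, 0, -7], "dr": [0, 0, 0], "fingers": -0.6}, {"delta_pos": [0, 0, -7.5], "dr": [0, 0, 0], "fingers": -0.6}])

```text
time: 69.47
tool_pos: [0.3949, 0.1619, 0.1273]
tool_rot: [3.141, 0.004, 1.573]
contact_force: [-0.2, -1.0, -0.8]
opening: 0.0734
grip_force: 0.0
```

```bash
python3 - <<'E'
from flip import *
state()
s=Seq()
s.move((.656,-.068,.135),pose(90,0),-.6,2,False)
s.move((.656,-.068,.019),pose(90,0),-.6,1,False)
E
```

```text
t 69.47 [0.3949 0.1619 0.1273] rot [180.    0.2  90.1] q [ 0.212  0.286  1.922 -0.005  0.934  0.214] op 0.0734 gf 0.0 F [-0.2 -1.  -0.8]
0 d -11.5 13.0 -0.3 | dr 0.0 0.0 0.0 | f -0.6   -> tcp [0.525 0.047 0.131] 17.4cm 0deg
1 d -11.5 13.1 -0.4 | dr 0.0 0.0 0.0 | f -0.6   -> tcp [ 0.656 -0.068  0.135] 17.4cm 0deg
2 d 0.0 0.0 11.6 | dr 0.0 0.0 0.0 | f -0.6   -> tcp [ 0.656 -0.068  0.019] 11.6cm 0deg
```

Emit:
step_arm(increments=[{"delta_pos": [-2, 2.2, -0.5], "dr": [0, 0, 0], "fingers": -0.6}, {"delta_pos": [-5, 5.6, -0.5], "dr": [0, 0, 0], "fingers": -0.6}, {"delta_pos": [-8, 9, -0.5], "dr": [0, 0, 0], "fingers": -0.6}, {"delta_pos": [-10.5, 12, -0.4], "dr": [0, 0, 0], "fingers": -0.6}, {"delta_pos": [-11.5, 13, -0.3], "dr": [0, 0, 0], "fingers": -0.6}])

```text
time: 70.1
tool_pos: [0.5254, 0.0456, 0.1288]
tool_rot: [-3.139, 0.005, 1.571]
contact_force: [-0.1, -0.0, -0.3]
opening: 0.0735
grip_force: 0.0
```

Emit:
step_arm(increments=[{"delta_pos": [-3, 3.4, -0.4], "dr": [0, 0, 0], "fingers": -0.6}, {"delta_pos": [-6, 6.8, -0.4], "dr": [0, 0, 0], "fingers": -0.6}, {"delta_pos": [-9, 10.2, -0.4], "dr": [0, 0, 0], "fingers": -0.6}, {"delta_pos": [-11.2, 12.7, -0.4], "dr": [0, 0, 0], "fingers": -0.6}, {"delta_pos": [-11.5, 13.1, -0.4], "dr": [0, 0, 0], "fingers": -0.6}])

```text
time: 70.72
tool_pos: [0.6559, -0.0686, 0.1328]
tool_rot: [-3.139, 0.004, 1.571]
contact_force: [-0.6, 0.4, 0.2]
opening: 0.0734
grip_force: 0.0
```

Emit:
step_arm(increments=[{"delta_pos": [0, 0, 0.5], "dr": [0, 0, 0], "fingers": -0.6}, {"delta_pos": [0, 0, 2], "dr": [0, 0, 0], "fingers": -0.6}, {"delta_pos": [0, 0, 3], "dr": [0, 0, 0], "fingers": -0.6}, {"delta_pos": [0, 0, 4], "dr": [0, 0, 0], "fingers": -0.6}, {"delta_pos": [0, 0, 4], "dr": [0, 0, 0], "fingers": -0.6}])

```text
time: 71.35
tool_pos: [0.655, -0.0677, 0.0929]
tool_rot: [-3.138, 0.004, 1.573]
contact_force: [0.9, -0.5, 0.1]
opening: 0.0734
grip_force: 0.0
```

```bash
python3 - <<'E'
from flip import *
state()
for c in cups(): print(c)
snap("side","s9",w2px("side",[.6,-.02,.06],1)[0],(80,60),5)
s=Seq()
s.move((.6565,-.068,.019),pose(90,0),-.6,1,False)
E
```

```text
t 71.35 [ 0.655  -0.0677  0.0929] rot [-179.8    0.2   90.1] q [-0.217  0.704  1.288 -0.006  1.152 -0.216] op 0.0734 gf 0.0 F [ 0.9 -0.5  0.1]
(array([0.3941, 0.161 ]), np.float64(10.0), 303.0, np.float64(0.055), np.float64(0.056))
(array([0.4313, 0.2779]), np.float64(12.6), 291.5, np.float64(0.055), np.float64(0.054))
crop origin 180 132 scale 5
0 d 0.0 0.1 7.5 | dr 0.0 0.0 0.0 | f -0.6   -> tcp [ 0.657 -0.068  0.019] 7.5cm 0deg
```

View pics/s9.png

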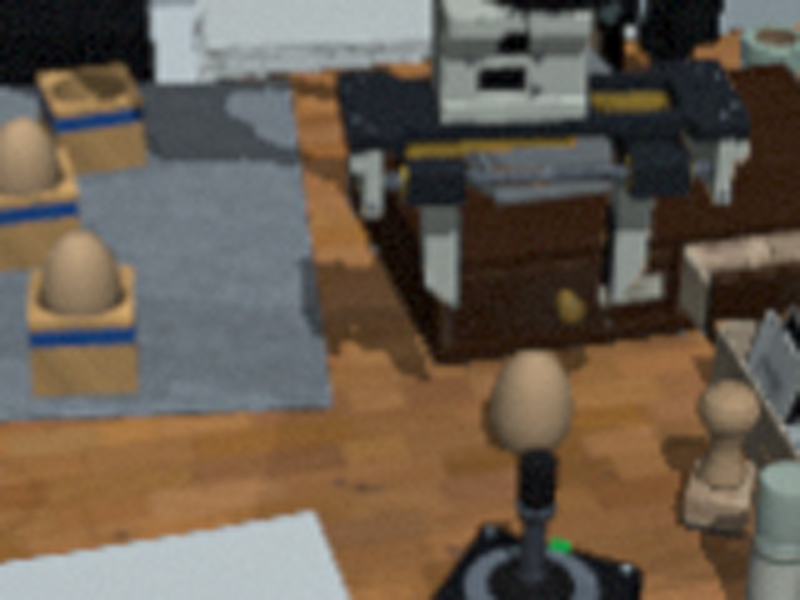

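Two eggs are seated at (80,275) and (30,155). The hand is above the third egg at (530,400), clear of the drawer and stamp.

Emit:
step_arm(increments=[{"delta_pos": [0, 0, 2], "dr": [0, 0, 0], "fingers": -0.6}, {"delta_pos": [0, 0.1, 4], "dr": [0, 0, 0], "fingers": -0.6}, {"delta_pos": [0, 0.1, 6], "dr": [0, 0, 0], "fingers": -0.6}, {"delta_pos": [0, 0.1, 7.2], "dr": [0, 0, 0], "fingers": -0.6}, {"delta_pos": [0, 0.1, 7.5], "dr": [0, 0, 0], "fingers": -0.6}])

```text
time: 72.08
tool_pos: [0.6562, -0.0683, 0.0181]
tool_rot: [-3.139, 0.004, 1.572]
contact_force: [0.0, -0.6, -0.4]
opening: 0.0731
grip_force: 0.0
```

Emit:
step_arm(increments=[{"delta_pos": [0, 0, 0], "dr": [0, 0, 0], "fingers": 0.3}, {"delta_pos": [0, 0, 0], "dr": [0, 0, 0], "fingers": 0.3}, {"delta_pos": [0, 0, 0], "dr": [0, 0, 0], "fingers": 0.3}, {"delta_pos": [0, 0, 0], "dr": [0, 0, 0], "fingers": 0.3}, {"delta_pos": [0, 0, 0], "dr": [0, 0, 0], "fingers": 0.3}], newtons=8)

```text
time: 72.7
tool_pos: [0.6569, -0.0684, 0.0196]
tool_rot: [-3.141, 0.005, 1.573]
contact_force: [-0.3, 0.4, 1.2]
opening: 0.0419
grip_force: 8.0
```

Emit:
step_arm(increments=[{"delta_pos": [0, 0, -2], "dr": [0, 0, 0], "fingers": 0.3}, {"delta_pos": [0, 0, -5], "dr": [0, 0, 0], "fingers": 0.3}, {"delta_pos": [0, 0, -8.5], "dr": [0, 0, 0], "fingers": 0.3}, {"delta_pos": [0, 0, -12], "dr": [0, 0, 0], "fingers": 0.3}, {"delta_pos": [0, 0, -13], "dr": [0, 0, 0], "fingers": 0.3}])

```text
time: 73.32
tool_pos: [0.6578, -0.0679, 0.1515]
tool_rot: [3.139, 0.006, 1.573]
contact_force: [-0.1, -0.5, -0.9]
opening: 0.0415
grip_force: 8.0
```

```bash
python3 - <<'E'
from flip import *
state()
for c in cups(): print(c)
s=Seq()
s.move((.431,.277,.14),pose(90,0),.3,2,False)
s.move((.431,.277,.086),pose(90,0),.3,1,False)
E
```

```text
t 73.33 [ 0.6578 -0.0679  0.1515] rot [179.9   0.3  90.1] q [-0.216  0.651  1.218 -0.005  1.269 -0.216] op 0.0415 gf 8.0 F [-0.1 -0.5 -0.9]
(array([0.3947, 0.1613]), np.float64(9.4), 303.5, np.float64(0.056), np.float64(0.055))
(array([0.4313, 0.2779]), np.float64(12.6), 292.0, np.float64(0.055), np.float64(0.054))
0 d 17.3 -11.3 0.5 | dr 0.0 0.0 0.0 | f 0.3   -> tcp [0.544 0.105 0.145] 20.7cm 0deg
1 d 17.2 -11.3 0.4 | dr 0.0 0.0 0.0 | f 0.3   -> tcp [0.431 0.277 0.14 ] 20.6cm 0deg
2 d 0.1 0.0 5.4 | dr 0.0 0.0 0.0 | f 0.3   -> tcp [0.431 0.277 0.086] 5.4cm 0deg
```

Emit:
step_arm(increments=[{"delta_pos": [2, -2, -0.5], "dr": [0, 0, 0], "fingers": 0.3}, {"delta_pos": [6, -4.5, -0.5], "dr": [0, 0, 0], "fingers": 0.3}, {"delta_pos": [10, -7, -0.2], "dr": [0, 0, 0], "fingers": 0.3}, {"delta_pos": [14, -9.5, 0.2], "dr": [0, 0, 0], "fingers": 0.3}, {"delta_pos": [17.3, -11.3, 0.5], "dr": [0, 0, 0], "fingers": 0.3}])

```text
time: 74.0
tool_pos: [0.5412, 0.1063, 0.1416]
tool_rot: [-3.137, 0.005, 1.573]
contact_force: [-0.5, -0.1, 0.3]
opening: 0.0417
grip_force: 8.0
```

Emit:
step_arm(increments=[{"delta_pos": [4, -2.6, 0], "dr": [0, 0, 0], "fingers": 0.3}, {"delta_pos": [8.5, -5.6, 0.1], "dr": [0, 0, 0], "fingers": 0.3}, {"delta_pos": [13, -8.5, 0.2], "dr": [0, 0, 0], "fingers": 0.3}, {"delta_pos": [16.3, -10.7, 0.4], "dr": [0, 0, 0], "fingers": 0.3}, {"delta_pos": [17.2, -11.3, 0.4], "dr": [0, 0, 0], "fingers": 0.3}])

```text
time: 74.62
tool_pos: [0.4279, 0.2779, 0.1373]
tool_rot: [-3.137, 0.006, 1.575]
contact_force: [0.2, -0.1, -0.4]
opening: 0.0418
grip_force: 8.0
```

Emit:
step_arm(increments=[{"delta_pos": [0, 0, 1], "dr": [0, 0, 0], "fingers": 0.3}, {"delta_pos": [0, 0, 3], "dr": [0, 0, 0], "fingers": 0.3}, {"delta_pos": [0, 0, 5], "dr": [0, 0, 0], "fingers": 0.3}, {"delta_pos": [0, 0, 5.4], "dr": [0, 0, 0], "fingers": 0.3}, {"delta_pos": [0, 0, 5.4], "dr": [0, 0, 0], "fingers": 0.3}])

```text
time: 75.25
tool_pos: [0.4306, 0.2758, 0.0845]
tool_rot: [-3.139, 0.005, 1.571]
contact_force: [-0.1, 0.2, -0.6]
opening: 0.0416
grip_force: 8.0
```

```bash
python3 - <<'E'
from flip import *
state()
for c in cups(): print(c)
s=Seq()
s.move((.431,.277,.0515),pose(90,0),.3,1,False)
E
```

```text
t 75.25 [0.4306 0.2758 0.0845] rot [-179.9    0.3   90. ] q [ 0.422  0.483  1.745 -0.005  0.918  0.425] op 0.0416 gf 8.0 F [-0.1  0.2 -0.6]
(array([0.3945, 0.1615]), np.float64(10.0), 142.5, np.float64(0.056), np.float64(0.055))
(array([0.4302, 0.0257]), np.float64(1.2), 211.5, np.float64(0.054), np.float64(0.054))
0 d 0.1 0.0 3.3 | dr 0.0 0.0 0.0 | f 0.3   -> tcp [0.431 0.277 0.052] 3.3cm 0deg
```

Emit:
step_arm(increments=[{"delta_pos": [0.1, 0, 1], "dr": [0, 0, 0], "fingers": 0.3}, {"delta_pos": [0.1, 0, 2], "dr": [0, 0, 0], "fingers": 0.3}, {"delta_pos": [0.1, 0, 3], "dr": [0, 0, 0], "fingers": 0.3}, {"delta_pos": [0.1, 0, 3.3], "dr": [0, 0, 0], "fingers": 0.3}, {"delta_pos": [0.1, 0, 3.3], "dr": [0, 0, 0], "fingers": 0.3}])

```text
time: 75.92
tool_pos: [0.4299, 0.2774, 0.0515]
tool_rot: [-3.139, 0.005, 1.573]
contact_force: [1.2, -0.6, -0.2]
opening: 0.0415
grip_force: 8.0
```

Emit:
step_arm(increments=[{"delta_pos": [0, 0, 0], "dr": [0, 0, 0], "fingers": 0.0}, {"delta_pos": [0, 0, 0], "dr": [0, 0, 0], "fingers": -0.3}, {"delta_pos": [0, 0, 0], "dr": [0, 0, 0], "fingers": -0.6}, {"delta_pos": [0, 0, 0], "dr": [0, 0, 0], "fingers": -0.6}, {"delta_pos": [0, 0, 0], "dr": [0, 0, 0], "fingers": -0.6}])

```text
time: 76.55
tool_pos: [0.4301, 0.2774, 0.0519]
tool_rot: [-3.14, 0.005, 1.572]
contact_force: [0.2, 0.3, 0.6]
opening: 0.0733
grip_force: 0.0
```

Emit:
step_arm(increments=[{"delta_pos": [0, 0, -2], "dr": [0, 0, 0], "fingers": -0.6}, {"delta_pos": [0, 0, -4.5], "dr": [0, 0, 0], "fingers": -0.6}, {"delta_pos": [0, 0, -8], "dr": [0, 0, 0], "fingers": -0.6}, {"delta_pos": [0, 0, -11], "dr": [0, 0, 0], "fingers": -0.6}, {"delta_pos": [0, 0, -13], "dr": [0, 0, 0], "fingers": -0.6}])

```text
time: 77.18
tool_pos: [0.4305, 0.2782, 0.1834]
tool_rot: [3.142, 0.004, 1.573]
contact_force: [-0.3, -0.2, 0.3]
opening: 0.0734
grip_force: 0.0
```

```bash
python3 - <<'E'
from flip import *
state()
s=Seq()
s.move((.55,.02,.2),pose(50,0),0.2,2,False)
s.move((.637,-.216,.17),pose(-31,0),.3,2,False)
s.move((.637,-.216,.072),pose(-31,0),.3,1,False)
E
```

```text
t 77.17 [0.4305 0.2782 0.1834] rot [180.    0.2  90.1] q [ 0.426  0.361  1.624 -0.004  1.159  0.426] op 0.0734 gf 0.0 F [-0.3 -0.2  0.3]
0 d -12.9 6.0 -0.8 | dr 0.0 0.0 20.0 | f 0.2   -> tcp [0.491 0.149 0.192] 14.2cm 20deg
1 d -10.1 10.0 -0.8 | dr 0.0 0.0 20.0 | f 0.2   -> tcp [0.55 0.02 0.2 ] 14.2cm 20deg
2 d -6.3 10.9 1.6 | dr 0.0 0.0 41.0 | f 0.3   -> tcp [ 0.594 -0.098  0.185] 12.7cm 41deg
3 d 2.4 12.3 1.5 | dr 0.0 0.0 40.0 | f 0.3   -> tcp [ 0.637 -0.216  0.17 ] 12.6cm 40deg
4 d 0.0 0.0 9.8 | dr 0.0 0.0 0.0 | f 0.3   -> tcp [ 0.637 -0.216  0.072] 9.8cm 0deg
```

Emit:
step_arm(increments=[{"delta_pos": [-2, 1, -0.5], "dr": [0, 0, 4], "fingers": 0.3}, {"delta_pos": [-5, 2.3, -0.8], "dr": [0, 0, 8], "fingers": 0.3}, {"delta_pos": [-8, 3.7, -0.8], "dr": [0, 0, 12], "fingers": 0.3}, {"delta_pos": [-10.5, 4.9, -0.8], "dr": [0, 0, 16], "fingers": 0.3}, {"delta_pos": [-12.9, 6, -0.8], "dr": [0, 0, 20], "fingers": 0.3}])

```text
time: 77.8
tool_pos: [0.4907, 0.1482, 0.1904]
tool_rot: [3.141, 0.005, 1.221]
contact_force: [-1.0, 0.1, -0.1]
opening: 0.0331
grip_force: 0.0
```

Emit:
step_arm(increments=[{"delta_pos": [-2, 2, -0.3], "dr": [0, 0, 4], "fingers": 0.3}, {"delta_pos": [-4, 4, -0.8], "dr": [0, 0, 8], "fingers": 0.3}, {"delta_pos": [-6, 6, -0.8], "dr": [0, 0, 12], "fingers": 0.3}, {"delta_pos": [-8, 8, -0.8], "dr": [0, 0, 16], "fingers": 0.3}, {"delta_pos": [-10.1, 10, -0.8], "dr": [0, 0, 20], "fingers": 0.3}])

```text
time: 78.42
tool_pos: [0.5504, 0.0194, 0.1988]
tool_rot: [3.14, 0.005, 0.872]
contact_force: [0.0, -0.3, 0.0]
opening: 0.0324
grip_force: 0.0
```

Emit:
step_arm(increments=[{"delta_pos": [-1.3, 2.2, 0.3], "dr": [0, 0, 8], "fingers": 0.3}, {"delta_pos": [-2.5, 4.4, 0.6], "dr": [0, 0, 16], "fingers": 0.3}, {"delta_pos": [-3.8, 6.5, 0.9], "dr": [0, 0, 24], "fingers": 0.3}, {"delta_pos": [-5, 8.7, 1.2], "dr": [0, 0, 33], "fingers": 0.3}, {"delta_pos": [-6.3, 10.9, 1.6], "dr": [0, 0, 41], "fingers": 0.3}])

```text
time: 79.05
tool_pos: [0.5935, -0.0989, 0.1832]
tool_rot: [3.137, 0.002, 0.154]
contact_force: [-0.3, 0.2, 0.4]
opening: 0.032
grip_force: 0.0
```

Emit:
step_arm(increments=[{"delta_pos": [0.5, 2.5, 0.3], "dr": [0, 0, 9], "fingers": 0.3}, {"delta_pos": [1, 5.5, 0.6], "dr": [0, 0, 18], "fingers": 0.3}, {"delta_pos": [1.6, 8.5, 0.9], "dr": [0, 0, 27], "fingers": 0.3}, {"delta_pos": [2.2, 11.3, 1.3], "dr": [0, 0, 36], "fingers": 0.3}, {"delta_pos": [2.4, 12.3, 1.5], "dr": [0, 0, 40], "fingers": 0.3}])

```text
time: 79.68
tool_pos: [0.6364, -0.2175, 0.168]
tool_rot: [3.136, -0.0, -0.544]
contact_force: [-0.6, 0.1, 0.2]
opening: 0.0319
grip_force: 0.0
```

Emit:
step_arm(increments=[{"delta_pos": [0, 0, 0], "dr": [0, 0, 0], "fingers": 0.3}, {"delta_pos": [0, 0, 0], "dr": [0, 0, 0], "fingers": 0.3}, {"delta_pos": [0, 0, 0], "dr": [0, 0, 0], "fingers": 0.3}, {"delta_pos": [0, 0, 0], "dr": [0, 0, 0], "fingers": 0.3}, {"delta_pos": [0, 0, 0], "dr": [0, 0, 0], "fingers": 0.3}])

```text
time: 80.3
tool_pos: [0.6364, -0.2156, 0.169]
tool_rot: [3.137, -0.001, -0.539]
contact_force: [0.4, -0.5, 0.1]
opening: 0.0316
grip_force: 0.0
```

```bash
python3 - <<'E'
from flip import *
state()
for c in cups(): print(c)
s=Seq(); s.move((.637,-.216,.072),pose(-31,0),.3,1,False)
snap("side","s10",w2px("side",[.5,.03,.05],1)[0],(100,75),4)
E
```

```text
t 80.30 [ 0.6364 -0.2156  0.169 ] rot [ 1.797e+02 -1.000e-01 -3.090e+01] q [-0.438  0.659  1.153 -0.005  1.329  1.673] op 0.0316 gf 0.0 F [ 0.4 -0.5  0.1]
(array([0.3947, 0.1613]), np.float64(9.4), 303.5, np.float64(0.056), np.float64(0.055))
(array([0.4302, 0.0257]), np.float64(1.2), 279.0, np.float64(0.054), np.float64(0.054))
(array([0.431 , 0.2775]), np.float64(12.6), 165.0, np.float64(0.056), np.float64(0.055))
0 d 0.1 0.0 9.7 | dr 0.0 0.0 0.0 | f 0.3   -> tcp [ 0.637 -0.217  0.072] 9.7cm 0deg
crop origin 121 113 scale 4
```

View pics/s10.png

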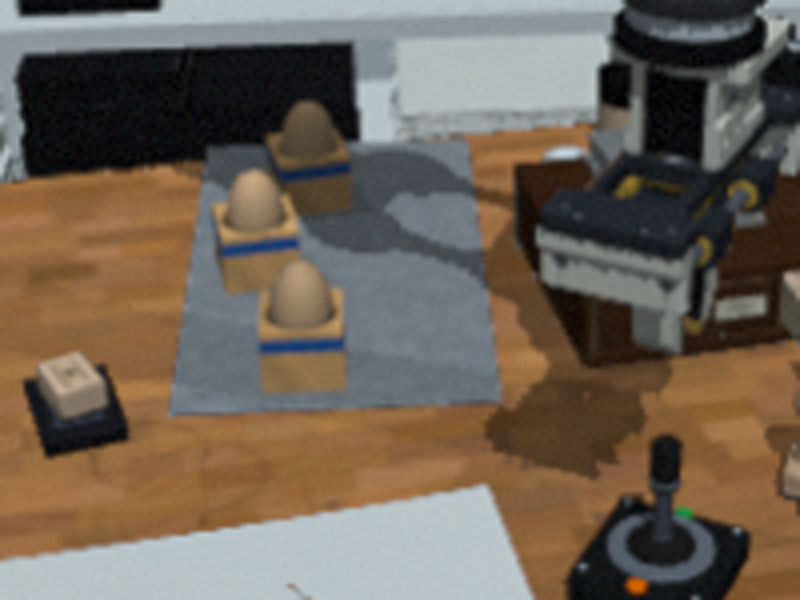

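All three eggs are seated upright in mouth-up cups on the mat. Next comes the tilt to the orange dot.

Emit:
step_arm(increments=[{"delta_pos": [0, 0, 3], "dr": [0, 0, 0], "fingers": 0.3}, {"delta_pos": [0, 0, 6], "dr": [0, 0, 0], "fingers": 0.3}, {"delta_pos": [0, 0, 8.5], "dr": [0, 0, 0], "fingers": 0.3}, {"delta_pos": [0, 0, 9.7], "dr": [0, 0, 0], "fingers": 0.3}, {"delta_pos": [0, 0, 9.7], "dr": [0, 0, 0], "fingers": 0.3}])

```text
time: 81.03
tool_pos: [0.636, -0.2162, 0.0713]
tool_rot: [3.137, 0.0, -0.539]
contact_force: [-0.6, -0.2, 0.2]
opening: 0.0319
grip_force: 0.0
```

Emit:
step_arm(increments=[{"delta_pos": [0, 0.7, 0], "dr": [0, 0, 0], "fingers": 0.3}, {"delta_pos": [0, 1.4, 0], "dr": [0, 0, 0], "fingers": 0.3}, {"delta_pos": [0, 2.1, 0], "dr": [0, 0, 0], "fingers": 0.3}, {"delta_pos": [0, 2.6, 0], "dr": [0, 0, 0], "fingers": 0.3}, {"delta_pos": [0, 2.6, 0], "dr": [0, 0, 0], "fingers": 0.3}])

```text
time: 81.65
tool_pos: [0.6232, -0.2391, 0.0728]
tool_rot: [3.137, -0.003, -0.54]
contact_force: [1.5, 2.6, 6.3]
opening: 0.0322
grip_force: 2.6
```

```bash
python3 - <<'E'
from flip import *
state()
E
```

```text
t 81.65 [ 0.6232 -0.2391  0.0728] rot [ 1.797e+02 -1.000e-01 -3.090e+01] q [-0.479  0.738  1.281 -0.005  1.12   1.634] op 0.0322 gf 2.6 F [1.5 2.6 6.3]
```

Emit:
step_arm(increments=[{"delta_pos": [0, 0.2, 0], "dr": [0, 0, 0], "fingers": 0.3}, {"delta_pos": [0, 0.3, 0], "dr": [0, 0, 0], "fingers": 0.3}, {"delta_pos": [0, 0.3, 0], "dr": [0, 0, 0], "fingers": 0.3}, {"delta_pos": [0, 0.3, 0], "dr": [0, 0, 0], "fingers": 0.3}, {"delta_pos": [0, 0.3, 0], "dr": [0, 0, 0], "fingers": 0.3}])

```text
time: 82.28
tool_pos: [0.6223, -0.2404, 0.0727]
tool_rot: [3.138, -0.002, -0.539]
contact_force: [2.7, 5.0, 5.2]
opening: 0.0322
grip_force: 4.0
```

Emit:
step_arm(increments=[{"delta_pos": [0, 0, 0], "dr": [0, 0, 0], "fingers": 0.3}, {"delta_pos": [0, 0, 0], "dr": [0, 0, 0], "fingers": 0.3}, {"delta_pos": [0, 0, 0], "dr": [0, 0, 0], "fingers": 0.3}, {"delta_pos": [0, 0, 0], "dr": [0, 0, 0], "fingers": 0.3}, {"delta_pos": [0, 0, 0], "dr": [0, 0, 0], "fingers": 0.3}])

```text
time: 82.9
tool_pos: [0.6223, -0.2404, 0.0727]
tool_rot: [3.138, -0.003, -0.539]
contact_force: [3.5, 5.0, 5.0]
opening: 0.0324
grip_force: 4.0
```

Emit:
step_arm(increments=[{"delta_pos": [0, 0, 0], "dr": [0, 0, 0], "fingers": 0.3}, {"delta_pos": [0, 0, 0], "dr": [0, 0, 0], "fingers": 0.3}, {"delta_pos": [0, 0, 0], "dr": [0, 0, 0], "fingers": 0.3}, {"delta_pos": [0, 0, 0], "dr": [0, 0, 0], "fingers": 0.3}, {"delta_pos": [0, 0, 0], "dr": [0, 0, 0], "fingers": 0.3}])

```text
time: 83.52
tool_pos: [0.6223, -0.2404, 0.0727]
tool_rot: [3.138, -0.002, -0.539]
contact_force: [3.7, 5.1, 6.1]
opening: 0.0318
grip_force: 4.0
```

Emit:
step_arm(increments=[{"delta_pos": [0, -0.6, 0], "dr": [0, 0, 0], "fingers": 0.3}, {"delta_pos": [0, -1.3, 0], "dr": [0, 0, 0], "fingers": 0.3}, {"delta_pos": [0, -2, 0], "dr": [0, 0, 0], "fingers": 0.3}, {"delta_pos": [0, -2.6, 0], "dr": [0, 0, 0], "fingers": 0.3}, {"delta_pos": [0, -2.8, 0], "dr": [0, 0, 0], "fingers": 0.3}])

```text
time: 84.15
tool_pos: [0.6356, -0.2168, 0.0714]
tool_rot: [3.136, -0.0, -0.539]
contact_force: [-0.5, -0.7, -0.2]
opening: 0.0325
grip_force: 0.0
```

Emit:
step_arm(increments=[{"delta_pos": [0, 0, -1], "dr": [0, 0, 0], "fingers": 0.3}, {"delta_pos": [0, 0, -4], "dr": [0, 0, 0], "fingers": 0.3}, {"delta_pos": [0, 0, -8], "dr": [0, 0, 0], "fingers": 0.3}, {"delta_pos": [0, 0, -12], "dr": [0, 0, 0], "fingers": 0.3}, {"delta_pos": [0, 0, -15], "dr": [0, 0, 0], "fingers": 0.3}])

```text
time: 84.78
tool_pos: [0.6362, -0.217, 0.2249]
tool_rot: [3.137, -0.004, -0.54]
contact_force: [-0.8, -0.6, -0.8]
opening: 0.0324
grip_force: 0.0
```

Emit:
step_arm(increments=[{"delta_pos": [0, 0, 0], "dr": [0, 0, 0], "fingers": 0.3}, {"delta_pos": [0, 0, 0], "dr": [0, 0, 0], "fingers": 0.3}, {"delta_pos": [0, 0, 0], "dr": [0, 0, 0], "fingers": 0.3}, {"delta_pos": [0, 0, 0], "dr": [0, 0, 0], "fingers": 0.3}, {"delta_pos": [0, 0, 0], "dr": [0, 0, 0], "fingers": 0.3}])

```text
time: 85.4
tool_pos: [0.6359, -0.2164, 0.2213]
tool_rot: [3.137, -0.0, -0.539]
contact_force: [0.3, -0.4, -0.9]
opening: 0.032
grip_force: 0.0
```

```bash
python3 - <<'E'
from flip import *
state()
for c in cups(): print(c)
snap("side","s11")
E
```

```text
t 85.40 [ 0.6359 -0.2164  0.2213] rot [179.7  -0.  -30.9] q [-0.44   0.627  1.07  -0.005  1.446  1.671] op 0.0320 gf 0.0 F [ 0.3 -0.4 -0.9]
(array([0.3947, 0.1611]), np.float64(9.4), 300.5, np.float64(0.055), np.float64(0.055))
(array([0.4296, 0.0252]), np.float64(-2.3), 276.5, np.float64(0.055), np.float64(0.052))
(array([0.4316, 0.2776]), np.float64(12.6), 289.0, np.float64(0.056), np.float64(0.054))
```

View pics/s11.png

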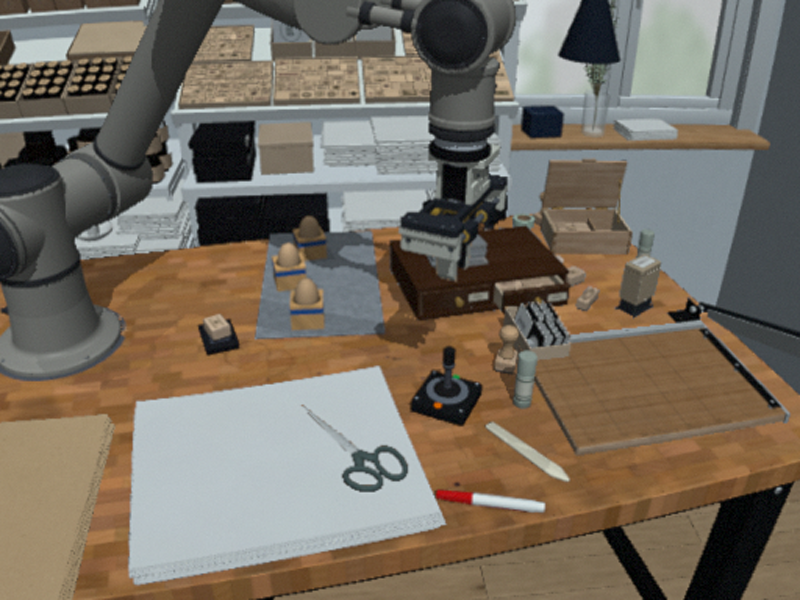

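The cups and eggs stand at (307,300), (289,262) and (309,235). The stick is upright at (449,355), and the stamp and glue stick are standing.

```bash
python3 -c "
from cell import robot
print(robot.hand_in())"
```

```text
the job is handed in; nothing more can be done
None
```

The job is handed in at about 85 s: I held the stick well over to green with the cups mouth-down, turned all three cups mouth-up on the mat with an egg in each (one cup got knocked a few centimetres aside but stayed on the mat), then held it over to orange; the stick, glue stick and stamp are upright, and the hand-in gave no verdict.

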